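# Unnest and sort the drying pots, then hang the rack's guard rail

### The arm

A 7-joint arm with a two-finger parallel gripper is mounted at the origin on the work surface. World frame = base frame: x ahead of the robot, y to its left, z up, the work surface at z = 0. Lengths are in mm, angles in rad, forces in N, time in s.
With the tool pointing down it reaches from about 350 to 900 mm from the base axis. Payload 7.2 kg.
Tool frame: the origin (TCP) lies at the very end of the fingers, on their centre line; the grasp point (between the pads) lies 19 mm behind it (arm.grip_depth is the distance from the TCP to the grasp point, in mm); z points along the fingers, y is the direction in which the jaws open and shut (so a half turn about z gives the same grasp; the last joint's range is limited). The gripper opens to 85 mm and grips with 20 to 120 N. Pads are 22 mm wide; open, the fingers measure 114 mm over their backs; the gripper's body (76 mm by 85 mm) begins 54 mm behind the grasp point. The pads swing forward as they close: fully open they stand 13 mm farther back than shut.
Start: joints at [-1.306, 0.411, -0.013, 1.596, 0.006, 1.134, -0.082], TCP at [204.191, 590.707, 231.297] pointing down, gripper open.
Joint ranges: [-2.95, 2.95], [-0.29, 1.99], [-1.47, 1.44], [0.14, 2.54], [-1.03, 4.17], [0.13, 1.85], [-2.86, 2.86]. Speed limits (rad/s): [2.39, 2.39, 3.01, 3.01, 3.14, 3.14, 3.14].

### API

Orientations are given as a 3x3 rotation matrix whose columns are the frame's x, y, z axes.
In Python, from station import sensors, optics, hand_in, arm gives the robot as it stands.
- The arm moves only by the tool send_rows, never from a script. Its argument "plan" is a list of rows, each an object of numbers: "x", "y", "z": the shift along the tool's x, y, z scaled (see below); "ax", "ay", "az": the turn, a rotation vector about the tool's x, y, z scaled (see below). In form: [{"x": .., "y": .., "z": .., "ax": .., "ay": .., "az": ..}, ...]. A call has 1 to 12 rows; each row is the pose to reach, as a shift and turn from the pose commanded when the call began, along the tool's axes at that moment, turning the shorter way round; what a row does not reach only later rows make up. The controller multiplies each number of a shift by 0.25 m and each number of a turn by 360 degrees. A row lasts 1/10 s, in which the tool goes at most 50 mm and 8.59 degrees, less where a joint would pass 70% of its speed; a pose out of reach is approached as far as the arm can. A call with a number of a shift or a turn outside -1 to 1 is refused whole. A call with a gripper value outside its range is refused whole. "grip" is the gripper command: -1 is shut, 1 is fully open, values between are in proportion, set as the call begins (left out, the last holds). The fingers move at their own pace and stop on an object; "squeeze" is the grip in N (left out, the last holds). Time passes only in rows, so rows that repeat a pose let the fingers close. It gives the time, the measured TCP pose, the force and the opening at its end, in the units of the state.
- sensors.state(): the state, without advancing time (a new reading comes with each control period).
- optics.snapshot(name): name is "side" or "top" or "wrist"; returns the picture (384x512x3 uint8, red, green, blue); there is no depth.
- optics.camera_params(name): a dict with "K" (3x3 intrinsics, pixels), "position" and "attitude" of the camera in the world. Camera axes: x right, y up, looking along -z (the intrinsics and any distortion apply to the point x, -y, -z); pixel columns grow to the right and rows downward; lengths in mm; the calibration is good to about 2 mm. The wrist camera is an equidistant fisheye: a pixel r from the principal point sees the ray r / f radians off the axis. A picture is of the moment at which its call begins: read the wrist's pose just before it. camera_params takes no time and is no camera call; for the wrist camera it gives the pose at the moment of the call.
- hand_in(): hands the job in, once; it reports no verdict.
Trained networks look in the newest picture that a camera, given by its name, has taken for a name from the list of things; names that differ only in an ending like _2 or _b are one class to them, and where a whole thing is asked for, a point or a joint stands for the part that bears it (a point fixed in the world has none). Each returns a list of dicts, best first, with "confidence" (0 to 1); they miss things now and then, are a little off and sometimes report something else, mostly with a low value. They report only what shows in the picture. A call takes as long as a camera call. They do not tell look-alikes from the thing itself.
- optics.recognise(camera, thing): "rect" ([left, top, right, bottom] in pixels, round what is visible of it).
- optics.trace(camera, thing): "pixels" (384x512 bool, what is visible of it) and "rect" ([left, top, right, bottom] in pixels, round what is visible of it).
The state is a dict: "time": time; "joints": joint angles; "qvel": joint speeds; "joint_torque": joint torques, N m; "tool_pos": TCP position; "tcp_rot": TCP orientation; "force": force on the tool from outside, world axes, zero at the start; "moment": the same for the moment, N m; "opening": finger opening in mm.
Only numpy, scipy, OpenCV 4.12 (cv2) and the standard library are available. Lean on these libraries where they do the work, as an engineer would, in place of code of your own. Each camera call takes 0.05 s, during which the arm holds its last target.

### The job

The square drying pots came back jammed inside one another in two stacks: pull every pot out and stand it upright in the groove of the rack made for its size (large pots in the widest groove, medium in the middle one, small in the narrowest), wholly within the groove and on its floor. When all the pots are in, hang the guard rail across the front of the rack: put its two hook tabs through the slots of the uprights and push it down until both are fully home, then let go. Leave the aid cases, headband, magnifier and dish where they are.

Things in the scene. Friction and masses are not known exactly. Their poses are not given: they have to be found in the camera images.
- pot_la_mid (a point): large square pot of stack A, 60 mm square, 54 mm high, 300 g; grey solid foot 26 mm high, white walls 4 mm; well 52 mm square, 28 deep. Point: its centre, half-way up; x, y square to its sides, z up. Stands on the counter at the start.
- pot_ma_mid (a point): medium square pot of stack A, 50 mm square, 50 mm high, 180 g; grey solid foot 26 mm high, white walls 4 mm; well 42 mm square, 24 deep. Point: its centre, half-way up; x, y square to its sides, z up. Starts standing on the foot inside the next larger pot, 1 mm play a side, top 22 mm showing; a spring pad there squeezes it: a straight upward pull of 1 to 3 N draws it out.
- pot_sa_mid (a point): small square pot of stack A, 40 mm square, 46 mm high, 100 g; grey solid foot 26 mm high, white walls 4 mm; may be absent. Point: its centre, half-way up; x, y square to its sides, z up. Starts standing on the foot inside the next larger pot, 1 mm play a side, top 22 mm showing; a spring pad there squeezes it: a straight upward pull of 1 to 3 N draws it out.
- pot_lb_mid (a point): large square pot of stack B, 60 mm square, 54 mm high, 300 g; grey solid foot 26 mm high, white walls 4 mm; well 52 mm square, 28 deep. Point: its centre, half-way up; x, y square to its sides, z up. Stands on the counter at the start.
- pot_mb_mid (a point): medium square pot of stack B, 50 mm square, 50 mm high, 180 g; grey solid foot 26 mm high, white walls 4 mm; well 42 mm square, 24 deep. Point: its centre, half-way up; x, y square to its sides, z up. Starts standing on the foot inside the next larger pot, 1 mm play a side, top 22 mm showing; a spring pad there squeezes it: a straight upward pull of 1 to 3 N draws it out.
- pot_sb_mid (a point): small square pot of stack B, 40 mm square, 46 mm high, 100 g; grey solid foot 26 mm high, white walls 4 mm; may be absent. Point: its centre, half-way up; x, y square to its sides, z up. Starts standing on the foot inside the next larger pot, 1 mm play a side, top 22 mm showing; a spring pad there squeezes it: a straight upward pull of 1 to 3 N draws it out.
- tray_l: fixed insert for large pots, one of three side by side (78 mm pitch, any order) on the rack, each 170 mm long (x), 76 wide (y); groove along x 68 mm wide, open-ended, floor 3 mm and side walls 12 mm above the origin (centre of the underside, 12 mm above the counter). x points away from the rail side, z up. Holds two pots in line, e.g. centres at x -45 and +45 mm.
- tray_m: fixed insert for medium pots, one of three side by side (78 mm pitch, any order) on the rack, each 170 mm long (x), 76 wide (y); groove along x 58 mm wide, open-ended, floor 3 mm and side walls 12 mm above the origin (centre of the underside, 12 mm above the counter). x points away from the rail side, z up. Holds two pots in line, e.g. centres at x -45 and +45 mm.
- tray_s: fixed insert for small pots, one of three side by side (78 mm pitch, any order) on the rack, each 170 mm long (x), 76 wide (y); groove along x 48 mm wide, open-ended, floor 3 mm and side walls 12 mm above the origin (centre of the underside, 12 mm above the counter). x points away from the rail side, z up. Holds two pots in line, e.g. centres at x -45 and +45 mm.
- slot_left (a point): slot 16 mm wide, 24 high in the left upright of the rack, a fixed plate 4 mm thick, 32 wide, 93 tall, at the rack's front, 104 mm before the inserts' centres; the two slots are 256 mm apart. Point: middle of the slot's lower edge, 53 mm above the counter, half-way through the plate. x points through the plate into the rack, y to the left slot, z up.
- tab_left (a point): left hook tab of the rail: neck 6 x 6 mm across a 7 mm gap from the rail's back face to a hook plate 5 mm thick, 6 wide, that reaches 10 mm below the neck. Point: middle of the neck's underside, mid-gap. Hung home it lies at the slot point, neck on the slot's lower edge, hook behind the upright. It enters level towards +x, 14 mm high, then goes down 14 mm. Axes as the rail.
- slot_right (a point): slot 16 mm wide, 24 high in the right upright of the rack, a fixed plate 4 mm thick, 32 wide, 93 tall, at the rack's front, 104 mm before the inserts' centres; the two slots are 256 mm apart. Point: middle of the slot's lower edge, 53 mm above the counter, half-way through the plate. x points through the plate into the rack, y to the left slot, z up.
- tab_right (a point): right hook tab of the rail: neck 6 x 6 mm across a 7 mm gap from the rail's back face to a hook plate 5 mm thick, 6 wide, that reaches 10 mm below the neck. Point: middle of the neck's underside, mid-gap. Hung home it lies at the slot point, neck on the slot's lower edge, hook behind the upright. It enters level towards +x, 14 mm high, then goes down 14 mm. Axes as the rail.
- rail_grip (a point): loose chrome guard rail, about 200 g: angle 290 mm long (y), 46 high, 4 thick, foot flange 28 mm to -x and, mid 200 mm only, 20 mm to +x; hook tabs on +x side. On top, mid-length, a black grip block 14 mm (x) by 30 (y), 38 high, top 84 mm above the underside. Point: inside the block, 66 mm above the underside, 34 above and 5.5 mm short (-x) of the tab points; y to tab_left, z up.
- case_a: bystander, to be left where it is: teal hearing-aid case, 62 x 40 x 20 mm; origin at its underside
- case_b: bystander, to be left where it is: plum hearing-aid case, 62 x 40 x 20 mm; origin at its underside
- case_c: bystander, to be left where it is: grey hearing-aid case, 62 x 40 x 20 mm; origin at its underside
- headband: bystander, to be left where it is: black audiometer headband with two round pads, about 160 mm across, 60 mm high; origin at its underside
- magnifier: bystander, to be left where it is: pewter magnifier lying flat, lens 80 mm across, handle 90 mm; origin at its underside (lens centre)
- dish: bystander, to be left where it is: small glass cleaning dish, 76 mm across, 28 mm high; origin at its underside
There are look-alikes about, which are no part of the job. Leave any orange or yellow look-alike of the part that bears pot_ma_mid alone.

How it is judged:
By the outcome, as a careful person would: the job done as asked, in the order asked, and still so for the second after the job is handed in, with the robot touching nothing.
Of pot_sa, pot_sb only 1 to 2 are there at a start; the rules pass over those that are not, and their reading is None.
At some moment in a run one of rail may be knocked a few centimetres aside while the robot is not near it.
It also fails if it takes over 210 s, if anything falls off the work surface, if the arm or the gripper's body presses on something with over 40 N, if the wrist force passes 120 N, or if a joint passes its speed limit or range.

## Working session

There is one attempt and no reset: what is moved stays moved. The work goes in short steps, Python scripts to look and compute and a tool call to move; the robot and the scene stay as the last step left them, time stands still between calls to the robot, and variables do not carry over. Pictures are saved under pics/ and viewed, and the job is handed in when it is done.

Besides the shell and the picture viewer there is one more tool, called after "Request:" by a JSON object that holds its "method" and its "body". send_rows: Moves the arm, as the interface text tells. Shifts and turns lie within -1 to 1; 1 stands for 0.25 m of shift or 360 degrees of turn. Its arguments: {"type":"object","properties":{"plan":{"type":"array","items":{"type":"object","properties":{"x":{"type":"number","minimum":-1,"maximum":1},"y":{"type":"number","minimum":-1,"maximum":1},"z":{"type":"number","minimum":-1,"maximum":1},"ax":{"type":"number","minimum":-1,"maximum":1},"ay":{"type":"number","minimum":-1,"maximum":1},"az":{"type":"number","minimum":-1,"maximum":1}}}},"grip":{"type":"number"},"squeeze":{"type":"number"}},"required":["plan"]}

```bash
ls -la; mkdir -p pics
python3 - <<'E'
from station import sensors, optics, arm
import cv2, numpy as np
s=sensors.state(); print(s)
for n in ["side","top","wrist"]:
    p=optics.camera_params(n); print(n,p)
    im=optics.snapshot(n); cv2.imwrite(f"pics/{n}0.png",cv2.resize(im[:,:,::-1],(800,600),interpolation=cv2.INTER_CUBIC))
print([a for a in dir(arm) if a[0]!='_'])
E
```

```text
total 12
drwxr-xr-x  3 agent agent 4096 Dec  6 11:51 .
drwxr-xr-x 23 root  root  4096 Dec  6 11:51 ..
drwxr-xr-x  2 agent agent 4096 Dec  6 11:51 pics
{'time': 0.0, 'joints': array([-1.3062064 ,  0.41189577, -0.01274768,  1.59708021,  0.00559217,
        1.13426053, -0.08219128]), 'qvel': array([-0.00026137, -0.00015957,  0.00010622, -0.00093956, -0.00053739,
        0.00168124,  0.00063625]), 'joint_torque': array([-6.69231190e-05, -6.00621629e+01,  6.81458116e-01, -2.99419624e+01,
        1.36569815e-02,  1.03518058e-02, -2.02328556e-05]), 'tool_pos': array([204.02893581, 590.22788883, 230.44063402]), 'tcp_rot': array([[-9.45155178e-01,  3.26621340e-01, -4.36862098e-04],
       [ 3.26621619e-01,  9.45153915e-01, -1.54795507e-03],
       [-9.26932364e-05, -1.60574636e-03, -9.99998706e-01]]), 'force': array([-0.08853227,  0.83394472,  0.28989559]), 'moment': array([-0.00881911, -0.04386648, -0.00836822]), 'opening': 85.38451928067927}
side {'K': array([[427.05959169,   0.        , 255.04125817],
       [  0.        , 427.05959169, 191.57913621],
       [  0.        ,   0.        ,   
[... 345 characters left out ...]
927],
       [  0.        ,   0.        ,   1.        ]]), 'position': array([ 392.88539314,  -27.79420621, 1675.29654976]), 'attitude': array([[ 0.01055439,  0.99442666, -0.10490102],
       [-0.99988463,  0.00934948, -0.01197124],
       [-0.01092375,  0.10501526,  0.99441061]])}
wrist {'K': array([[297.31863964,   0.        , 250.69386714],
       [  0.        , 297.31863964, 188.48982393],
       [  0.        ,   0.        ,   1.        ]]), 'position': array([126.66873021, 617.45100798, 373.67189023]), 'attitude': array([[ 0.32638675, -0.89640601, -0.2998799 ],
       [ 0.94523558,  0.30912952,  0.10473128],
       [-0.00118002, -0.31764005,  0.94821063]])}
['MotionError', 'grip_depth']
```

View pics/top0.png

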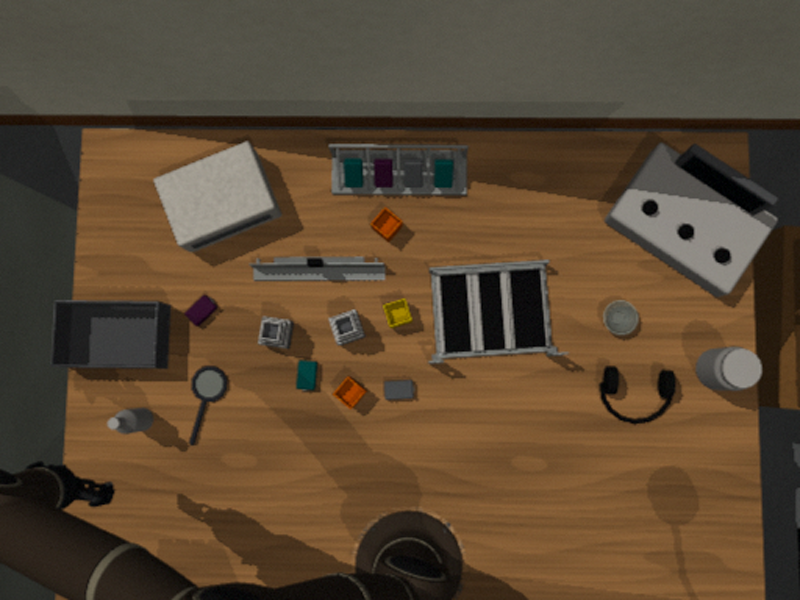

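View pics/side0.png

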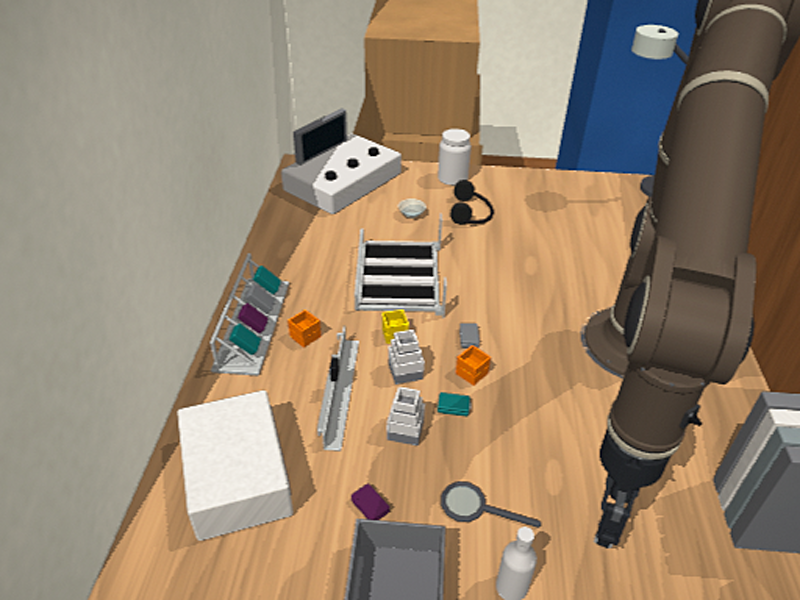

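View pics/wrist0.png

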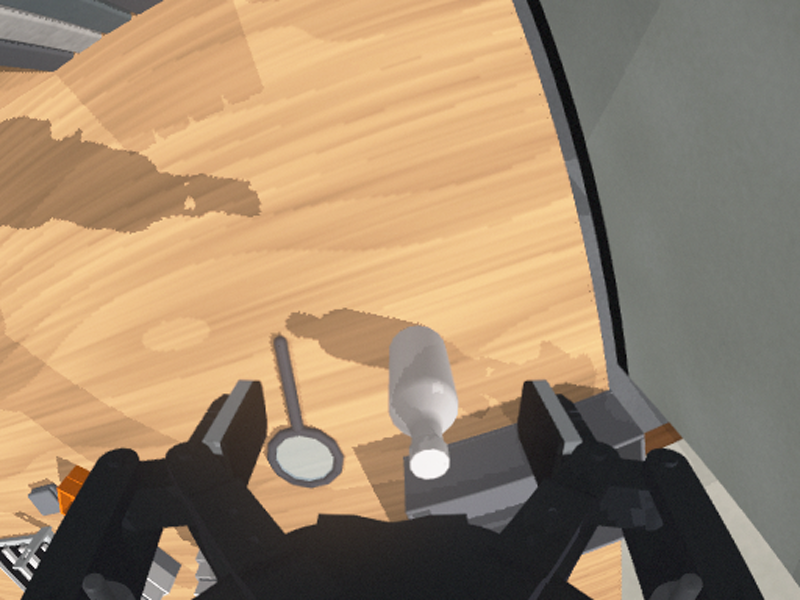

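```bash
cat > h.py <<'E'
from station import sensors, optics, arm
import cv2, numpy as np, json
from scipy.spatial.transform import Rotation as R
def rays(name,px,P=None):
    P=P or optics.camera_params(name); K=np.array(P["K"]); px=np.atleast_2d(np.array(px,float))
    u=(px[:,0]-K[0,2])/K[0,0]; v=(px[:,1]-K[1,2])/K[1,1]
    if name=="wrist":
        r=np.hypot(u,v)+1e-12; d=np.c_[np.sin(r)*u/r,-np.sin(r)*v/r,-np.cos(r)]
    else: d=np.c_[u,-v,-np.ones_like(u)]
    d=d@np.array(P["attitude"]).T
    return np.array(P["position"]),d/np.linalg.norm(d,axis=1)[:,None]
def onz(name,px,z,P=None):
    c,d=rays(name,px,P); t=(z-c[2])/d[:,2]; return c+d*t[:,None]
def tri(obs):
    A=np.zeros((3,3));b=np.zeros(3)
    for c,d in obs:
        M=np.eye(3)-np.outer(d,d);A+=M;b+=M@c
    p=np.linalg.solve(A,b); e=[np.linalg.norm((np.eye(3)-np.outer(d,d))@(p-c)) for c,d in obs]
    return p,e
def proj(name,X,P=None):
    P=P or optics.camera_params(name);K=np.array(P["K"]);X=np.atleast_2d(X)
    q=(X-np.array(P["position"]))@np.array(P["attitude"]); x,y,z=q[:,0],-q[:,1],-q[:,2]
    if name=="wrist":
        rr=np.hypot(x,y)+1e-12; th=np.arctan2(rr,z); u,v=th*x/rr,th*y/rr
    else: u,v=x/z,y/z
    return np.c_[u*K[0,0]+K[0,2],v*K[1,1]+K[1,2]]
def plan(target,yaw=None):
    """shift/turn in units from measured pose to target TCP, tool down, yaw=angle of tool y axis (world), mod pi"""
    s=sensors.state();p=s["tool_pos"];Rm=s["tcp_rot"]
    sh=Rm.T@(np.array(target,float)-p)/250
    out=dict(x=sh[0],y=sh[1],z=sh[2])
    if yaw is not None:
        best=None
        for k in (0,np.pi):
            a=yaw+k; y=np.array([np.cos(a),np.sin(a),0]);z=np.array([0,0,-1.]);x=np.cross(y,z)
            rv=R.from_matrix(Rm.T@np.c_[x,y,z]).as_rotvec()
            if best is None or np.linalg.norm(rv)<np.linalg.norm(best): best=rv
        out.update(ax=best[0]/2/np.pi,ay=best[1]/2/np.pi,az=best[2]/2/np.pi)
    print({k:round(float(v),4) for k,v in out.items()}, "dist",np.round(np.linalg.norm(sh)*250,1),"tcp",np.round(p,1),"t",round(s["time"],2),"j7",np.round(s["joints"][6],2))
    return out
def save(name,fn,box=None,sc=None):
    P=optics.camera_params(name); im=optics.snapshot(name)
    np.savez(f"pics/{fn}.npz",im=im,**{k:np.array(v) for k,v in P.items()})
    o=im[:,:,::-1]
    if box: o=o[box[1]:box[3],box[0]:box[2]]
    sc=sc or min(800/o.shape[1],600/o.shape[0])
    cv2.imwrite(f"pics/{fn}.png",cv2.resize(o,None,fx=sc,fy=sc,interpolation=cv2.INTER_CUBIC)); return im,P
def load(fn):
    d=np.load(f"pics/{fn}.npz"); return d["im"],dict(K=d["K"],position=d["position"],attitude=d["attitude"])
E
python3 - <<'E'
from h import *
P=optics.camera_params("top"); s=512/800
for n,px,z in [("stackL",(275,331),80),("stackR",(347,326),80),("railblock",(315,262),84),("yellow",(398,313),40),("rack BL post",(436,356),93),("rack BR post",(556,351),93),("rack TL",(433,268),30),("rack TR",(546,264),30),("groove1",(456,313),15),("groove2",(491,310),15),("groove3",(529,308),15)]:
    print(n,np.round(onz("top",np.array(px)*s,z,P)[0]))
for th in ["pot_sa_mid","rail_grip","slot_left","tray_l","tray_m","tray_s"]:
  for c in ("top","side"):
    print(th,c,[(np.round(r["rect"]).tolist(),round(r["confidence"],2)) for r in optics.recognise(c,th)][:5])
E
```

```text
stackL [486. 280.  80.]
stackR [498. 130.  80.]
railblock [632. 200.  84.]
yellow [530.  26.  40.]
rack BL post [437. -55.  93.]
rack BR post [ 450. -302.   93.]
rack TL [629. -49.  30.]
rack TR [ 640. -293.   30.]
groove1 [ 533. -100.   15.]
groove2 [ 540. -175.   15.]
groove3 [ 545. -258.   15.]
pot_sa_mid top [([117.0, 190.0, 138.0, 210.0], 0.59), ([216.0, 201.0, 227.0, 217.0], 0.52)]
pot_sa_mid side [([204.0, 214.0, 229.0, 291.0], 0.61), ([254.0, 215.0, 269.0, 225.0], 0.58)]
rail_grip top [([162.0, 164.0, 249.0, 179.0], 0.56)]
rail_grip side [([253.0, 258.0, 272.0, 274.0], 0.67), ([202.0, 212.0, 230.0, 287.0], 0.59)]
slot_left top [([276.0, 164.0, 355.0, 230.0], 0.71), ([116.0, 188.0, 142.0, 208.0], 0.45)]
slot_left side [([228.0, 155.0, 285.0, 203.0], 0.74), ([256.0, 125.0, 273.0, 136.0], 0.63)]
tray_l top [([276.0, 176.0, 306.0, 229.0], 0.87), ([327.0, 170.0, 351.0, 225.0], 0.8), ([303.0, 175.0, 328.0, 221.0], 0.71)]
tray_l side [([230.0, 177.0, 277.0, 194.0], 0.98), ([231.0, 152.0, 276.0, 168.0], 0.7), ([232.0, 164.0, 277.0, 180.0], 0.57)]
tray_m top [([276.0, 176.0, 306.0, 229.0], 0.87), ([327.0, 170.0, 351.0, 225.0], 0.8), ([303.0, 175.0, 328.0, 221.0], 0.71)]
tray_m side [([230.0, 177.0, 277.0, 194.0], 0.98), ([231.0, 152.0, 276.0, 168.0], 0.7), ([232.0, 164.0, 277.0, 180.0], 0.57)]
tray_s top [([276.0, 176.0, 306.0, 229.0], 0.87), ([327.0, 170.0, 351.0, 225.0], 0.8), ([303.0, 175.0, 328.0, 221.0], 0.71)]
tray_s side [([230.0, 177.0, 277.0, 194.0], 0.98), ([231.0, 152.0, 276.0, 168.0], 0.7), ([232.0, 164.0, 277.0, 180.0], 0.57)]
```

Run:
```python
from h import *
plan([500,180,290],np.pi/2)
```

```text
{'x': -1.655, 'y': -1.1661, 'z': -0.2348, 'ax': 0.0, 'ay': -0.0, 'az': -0.053} dist 509.5 tcp [204.2 590.7 231.3] t 0.75 j7 -0.08
```

Request:
{"method": "send_rows", "body": {"plan": [{"x": -0.83, "y": -0.58, "z": -0.235, "az": -0.053}, {"x": -0.83, "y": -0.58, "z": -0.235, "az": -0.053}, {"x": -0.83, "y": -0.58, "z": -0.235, "az": -0.053}, {"x": -0.83, "y": -0.58, "z": -0.235, "az": -0.053}, {"x": -0.83, "y": -0.58, "z": -0.235, "az": -0.053}, {"x": -0.83, "y": -0.58, "z": -0.235, "az": -0.053}]}}

```text
$.plan[0]: bad value
```

Run:
```python
from h import *
plan([500,180,290],np.pi/2)
```

```text
{'x': -1.655, 'y': -1.1661, 'z': -0.2348, 'ax': 0.0, 'ay': -0.0, 'az': -0.053} dist 509.5 tcp [204.2 590.7 231.3] t 0.75 j7 -0.08
```

Request:
{"method": "send_rows", "body": {"plan": [{"x": -0.83, "y": -0.58, "z": -0.235, "ax": 0, "ay": 0, "az": -0.053}, {"x": -0.83, "y": -0.58, "z": -0.235, "ax": 0, "ay": 0, "az": -0.053}, {"x": -0.83, "y": -0.58, "z": -0.235, "ax": 0, "ay": 0, "az": -0.053}, {"x": -0.83, "y": -0.58, "z": -0.235, "ax": 0, "ay": 0, "az": -0.053}, {"x": -0.83, "y": -0.58, "z": -0.235, "ax": 0, "ay": 0, "az": -0.053}, {"x": -0.83, "y": -0.58, "z": -0.235, "ax": 0, "ay": 0, "az": -0.053}]}}

```text
time: 1.35
tool_pos: [357.6, 380.9, 291.9]
tcp_rot: [[-1.0, 0.008, 0.003], [0.008, 1.0, 0.0], [-0.003, 0.0, -1.0]]
force: [0.4, 0.0, 0.1]
opening: 85.3
```

Run:
```python
from h import *
plan([500,180,290],np.pi/2)
```

```text
{'x': -0.5761, 'y': -0.7991, 'z': 0.0093, 'ax': 0.0001, 'ay': 0.0005, 'az': -0.0013} dist 246.3 tcp [357.6 380.9 291.9] t 1.35 j7 0.66
```

Request:
{"method": "send_rows", "body": {"plan": [{"x": -0.57, "y": -0.8, "z": 0, "ax": 0, "ay": 0, "az": 0}, {"x": -0.57, "y": -0.8, "z": 0, "ax": 0, "ay": 0, "az": 0}, {"x": -0.57, "y": -0.8, "z": 0, "ax": 0, "ay": 0, "az": 0}, {"x": -0.57, "y": -0.8, "z": 0, "ax": 0, "ay": 0, "az": 0}, {"x": -0.57, "y": -0.8, "z": 0, "ax": 0, "ay": 0, "az": 0}, {"x": -0.57, "y": -0.8, "z": 0, "ax": 0, "ay": 0, "az": 0}, {"x": -0.57, "y": -0.8, "z": 0, "ax": 0, "ay": 0, "az": 0}, {"x": -0.57, "y": -0.8, "z": 0, "ax": 0, "ay": 0, "az": 0}]}}

```text
time: 2.15
tool_pos: [494.7, 187.4, 289.9]
tcp_rot: [[-1.0, -0.002, -0.001], [-0.002, 1.0, 0.001], [0.001, 0.001, -1.0]]
force: [0.5, 0.1, -0.1]
opening: 85.5
```

Run:
```python
from h import *
plan([500,180,290],np.pi/2)
save("wrist","w1")
for th in ["pot_la_mid","pot_ma_mid","pot_sa_mid","rail_grip"]:
    print(th,[(np.round(r["rect"]).tolist(),round(r["confidence"],2)) for r in optics.recognise("wrist",th)][:5])
```

```text
{'x': -0.021, 'y': -0.0298, 'z': -0.0006, 'ax': 0.0001, 'ay': -0.0001, 'az': 0.0003} dist 9.1 tcp [494.7 187.4 289.9] t 2.15 j7 1.16
pot_la_mid [([182.0, 130.0, 239.0, 174.0], 0.76), ([263.0, 59.0, 294.0, 107.0], 0.42), ([20.0, 133.0, 72.0, 229.0], 0.39)]
pot_ma_mid [([185.0, 138.0, 236.0, 181.0], 0.85), ([180.0, 31.0, 233.0, 82.0], 0.81), ([120.0, 153.0, 166.0, 201.0], 0.79), ([162.0, 265.0, 200.0, 312.0], 0.7), ([169.0, 216.0, 352.0, 266.0], 0.68)]
pot_sa_mid [([185.0, 147.0, 233.0, 188.0], 0.85), ([2.0, 139.0, 40.0, 229.0], 0.67), ([186.0, 136.0, 237.0, 180.0], 0.34)]
rail_grip [([169.0, 216.0, 355.0, 266.0], 0.7)]
```

View pics/w1.png

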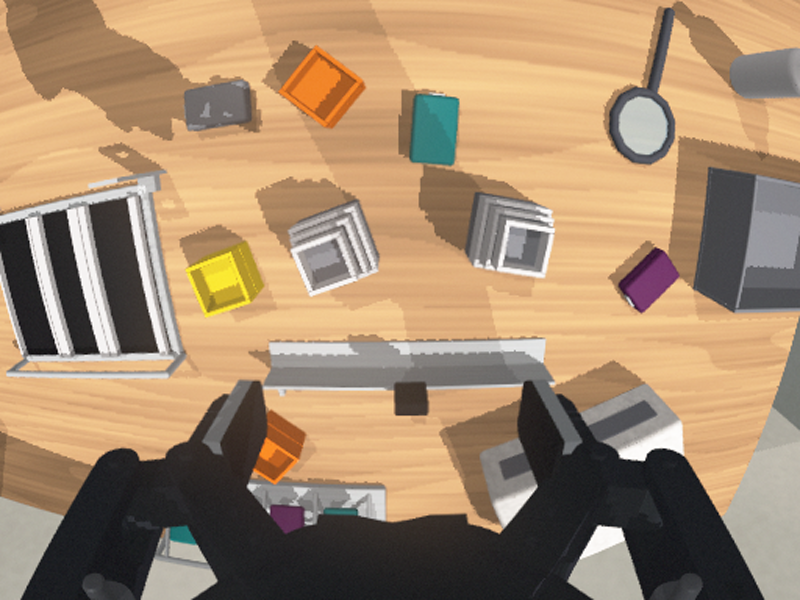

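View crops.

Run:
```python
from h import *
im,P=load("w1")
for n,b in [("a",(180,120,250,195)),("b",(292,115,362,185)),("rail",(165,210,360,270)),("rack",(0,100,125,245))]:
    o=im[b[1]:b[3],b[0]:b[2],::-1]; sc=min(800/o.shape[1],600/o.shape[0])
    cv2.imwrite(f"pics/w1_{n}.png",cv2.resize(o,None,fx=sc,fy=sc,interpolation=cv2.INTER_CUBIC)); print(n,sc)
```

```text
a 8.0
b 8.571428571428571
rail 4.102564102564102
rack 4.137931034482759
```

View pics/w1_a.png

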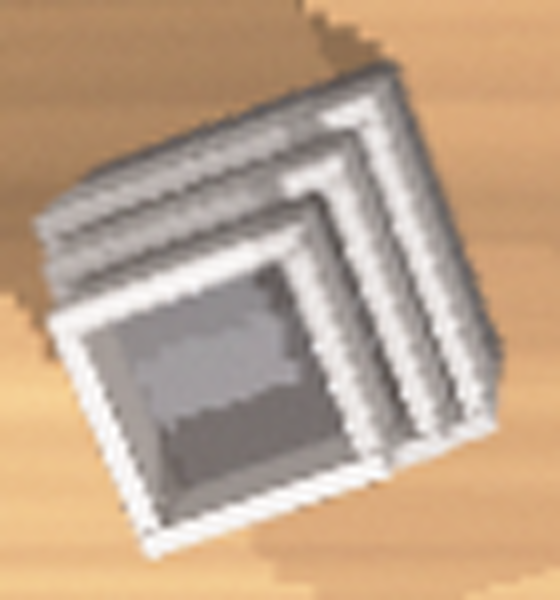

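View pics/w1_b.png

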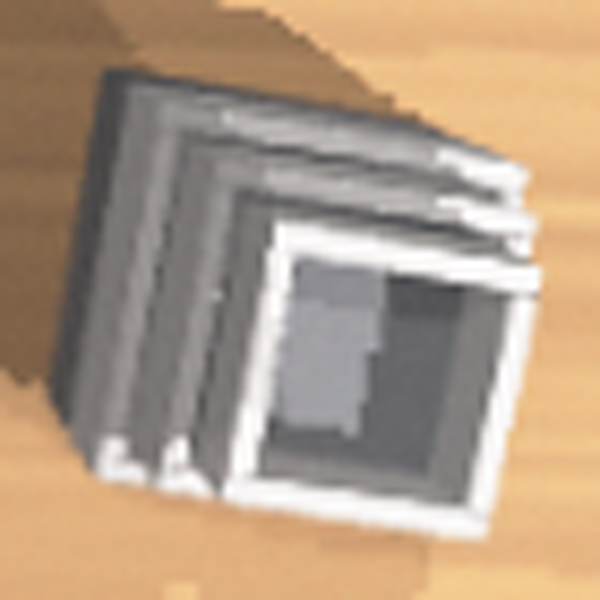

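View pics/w1_rail.png

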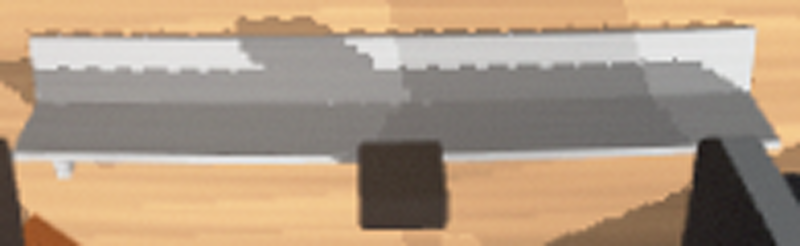

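View pics/w1_rack.png

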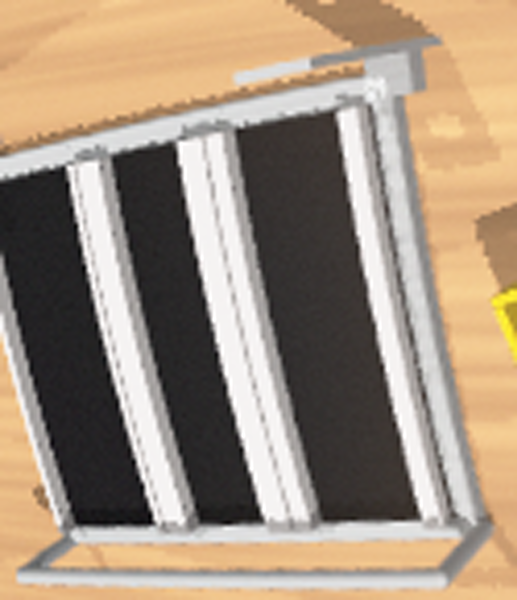

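Request:
{"method": "send_rows", "body": {"plan": [{"x": 0.05, "y": -0.6, "z": 0, "ax": 0, "ay": 0, "az": 0}, {"x": 0.05, "y": -1, "z": 0, "ax": 0, "ay": 0, "az": 0}, {"x": 0.05, "y": -1, "z": 0, "ax": 0, "ay": 0, "az": 0}, {"x": 0.05, "y": -1, "z": 0, "ax": 0, "ay": 0, "az": 0}, {"x": 0.05, "y": -1, "z": 0, "ax": 0, "ay": 0, "az": 0}, {"x": 0.05, "y": -1, "z": 0, "ax": 0, "ay": 0, "az": 0}, {"x": 0.05, "y": -1, "z": 0, "ax": 0, "ay": 0, "az": 0}, {"x": 0.05, "y": -1, "z": 0, "ax": 0, "ay": 0, "az": 0}]}}

```text
time: 3.2
tool_pos: [483.2, -62.5, 290.0]
tcp_rot: [[-1.0, -0.002, -0.0], [-0.002, 1.0, 0.001], [0.0, 0.001, -1.0]]
force: [0.6, -0.6, -0.3]
opening: 85.7
```

Run:
```python
from h import *
plan([500,-110,290],np.pi/2)
im,P=save("wrist","w2")
for n,b in [("a",(380,120,470,195)),("rack",(90,100,290,250))]:
    o=im[b[1]:b[3],b[0]:b[2],::-1]; sc=min(800/o.shape[1],600/o.shape[0])
    cv2.imwrite(f"pics/w2_{n}.png",cv2.resize(o,None,fx=sc,fy=sc,interpolation=cv2.INTER_CUBIC)); print(n,sc)
```

```text
{'x': -0.0668, 'y': -0.1902, 'z': -0.0002, 'ax': 0.0001, 'ay': -0.0, 'az': 0.0004} dist 50.4 tcp [483.2 -62.5 290. ] t 3.2 j7 1.66
a 8.0
rack 4.0
```

View pics/w2.png

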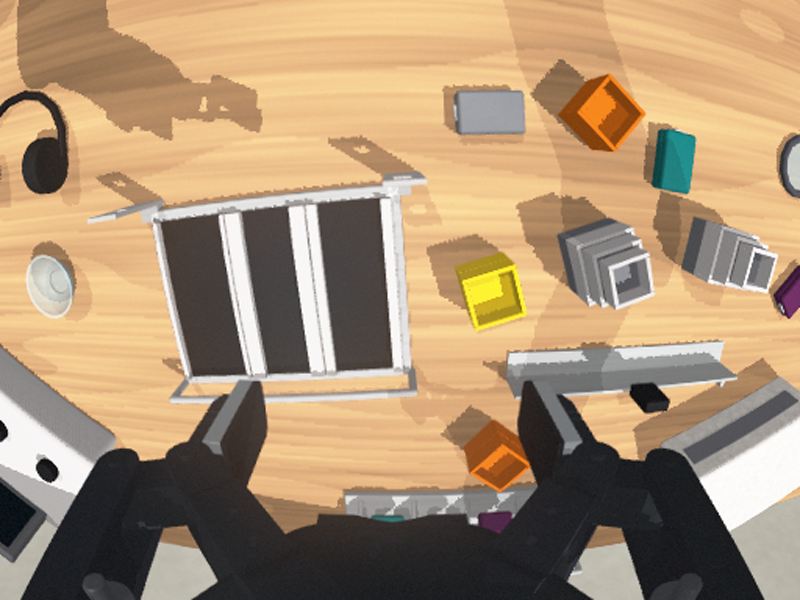

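View pics/w2_rack.png

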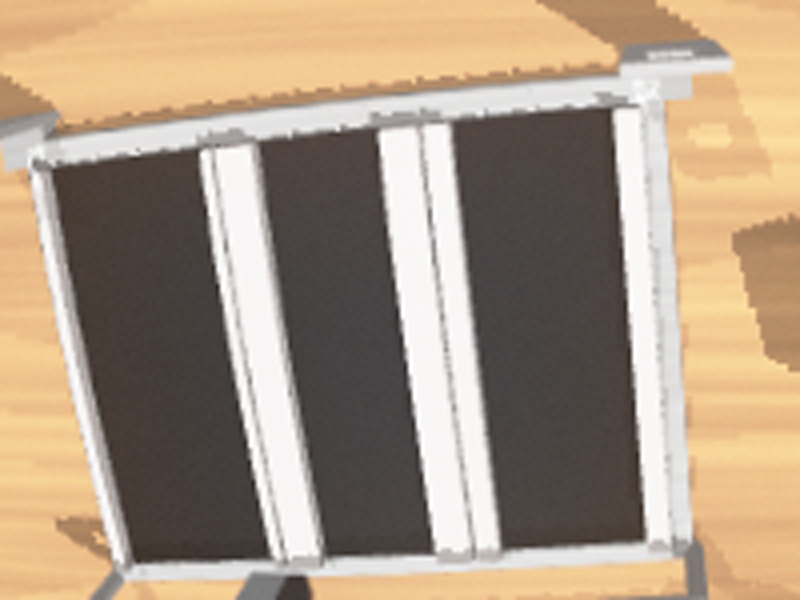

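Run:
```python
from h import *
im,P=load("w2")
def crop(fn,b,sc):
    o=cv2.resize(im[b[1]:b[3],b[0]:b[2],::-1],None,fx=sc,fy=sc,interpolation=cv2.INTER_CUBIC)
    for i in range(b[0],b[2],10): cv2.putText(o,str(i),((i-b[0])*sc,10),0,.4,(0,0,255),1); cv2.line(o,((i-b[0])*sc,12),((i-b[0])*sc,18),(0,0,255),1)
    for i in range(b[1],b[3],10): cv2.putText(o,str(i),(0,(i-b[1])*sc+4),0,.4,(0,0,255),1)
    cv2.imwrite(fn,o)
crop("pics/c1.png",(90,110,170,155),10)
crop("pics/c2.png",(180,105,270,150),8)
crop("pics/c3.png",(110,220,190,255),10)
crop("pics/c4.png",(190,220,270,255),10)
# dark-column edges at several rows
hsv=im.max(2).astype(float)
for r in (150,160,170,180,190,200,210,220,230):
    row=hsv[r]; e=[]
    for c in range(90,265):
        a,b=row[c],row[c+1]
        for th in (110,):
            if (a-th)*(b-th)<0: e.append(round(c+(th-a)/(b-a),1)*(1 if b>a else -1))
    print(r,e)
```

```text
150 [np.float64(-103.8), np.float64(140.5), np.float64(-156.1), np.float64(185.3), np.float64(-204.7), np.float64(244.2)]
160 [np.float64(-105.7), np.float64(142.1), np.float64(-157.7), np.float64(186.6), np.float64(-205.9), np.float64(245.0)]
170 [np.float64(-107.6), np.float64(143.6), np.float64(-159.3), np.float64(188.2), np.float64(-206.9), np.float64(245.5)]
180 [np.float64(-109.3), np.float64(145.3), np.float64(-160.6), np.float64(189.4), np.float64(-208.4), np.float64(246.3)]
190 [np.float64(-111.5), np.float64(147.2), np.float64(-162.5), np.float64(191.0), np.float64(-209.4), np.float64(247.2)]
200 [np.float64(-113.6), np.float64(149.2), np.float64(-164.1), np.float64(192.3), np.float64(-210.8), np.float64(248.2)]
210 [np.float64(-115.8), np.float64(151.2), np.float64(-165.9), np.float64(193.5), np.float64(-211.9), np.float64(249.1)]
220 [np.float64(-118.4), np.float64(153.3), np.float64(-167.7), np.float64(195.2), np.float64(-213.3), np.float64(249.5)]
230 [np.float64(-120.6), np.float64(155.2), np.float64(-169.6), np.float64(196.5), np.float64(-214.6), np.float64(250.3)]
```

View pics/c1.png

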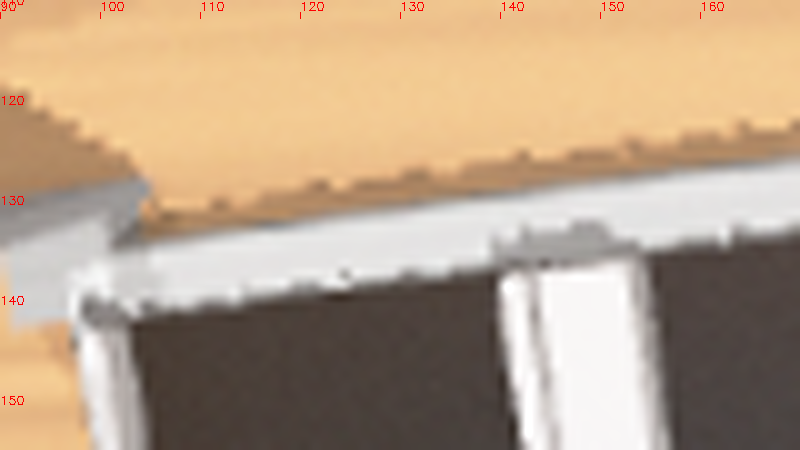

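View pics/c2.png

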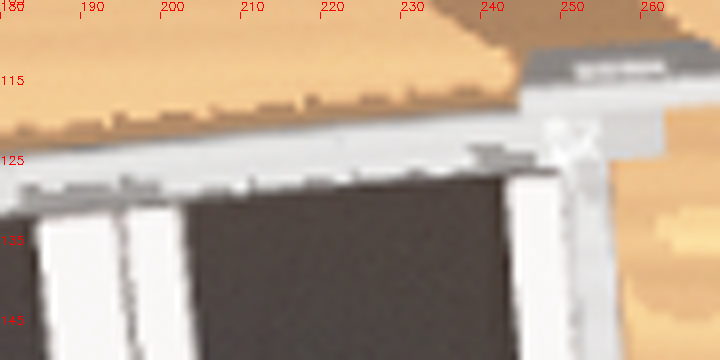

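View pics/c3.png

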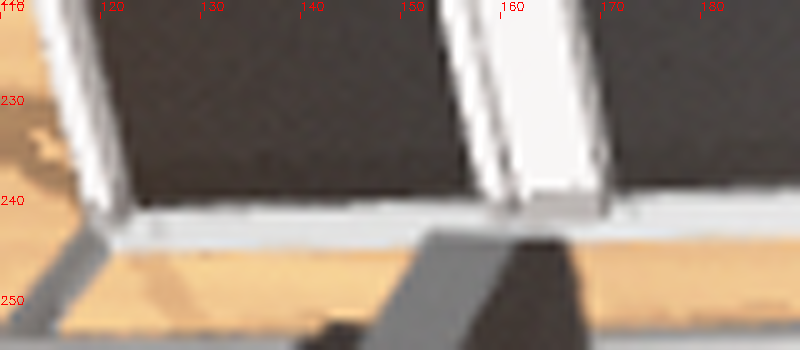

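View pics/c4.png

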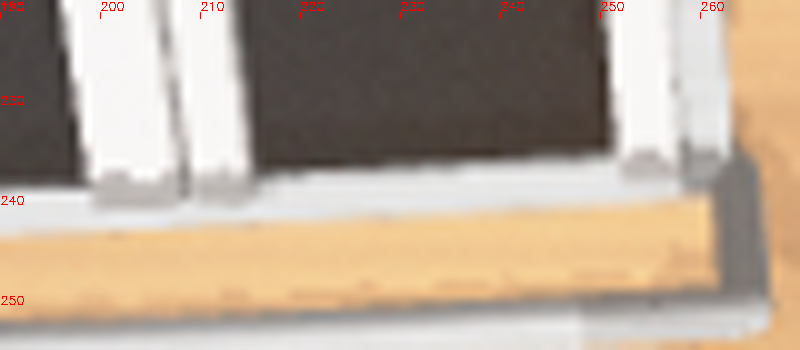

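```bash
cat > rack.py <<'E'
from h import *
from scipy.optimize import least_squares
im,P=load("w2")
row={150:[103.8,140.5,156.1,185.3,204.7,244.2],170:[107.6,143.6,159.3,188.2,206.9,245.5],190:[111.5,147.2,162.5,191.0,209.4,247.2],210:[115.8,151.2,165.9,193.5,211.9,249.1],230:[120.6,155.2,169.6,196.5,214.6,250.3]}
Y=[-112,-44,-24,24,49,107];Z=[15,24]*3
A=[];T=[]
for r,cs in row.items():
    for c,y,z in zip(cs,Y,Z):
        A.append(("y",(c,r),z,y))
for c,r in [(147,136),(193,131),(246,126.7)]: A.append(("x",(c,r),24,-85))
for c,r in [(165,239.3),(203,237.3),(254,234.8)]: A.append(("x",(c,r),24,85))
def res(p,full=False):
    dz=p[3] if len(p)>3 else 0
    c,s=np.cos(p[2]),np.sin(p[2]);o=[]
    for k,px,z,v in A:
        w=onz("wrist",px,z+dz,P)[0]-np.array([p[0],p[1],0])
        o.append((c*w[0]+s*w[1] if k=="x" else -s*w[0]+c*w[1])-v)
    return np.array(o)
if __name__=="__main__":
    for p0 in ([540,-175,0],[540,-175,0,0]):
        f=least_squares(res,p0); print(f.x, np.round(f.fun,1), np.std(f.fun))
E
python3 rack.py
```

```text
[ 5.39246633e+02 -1.73749501e+02  7.32543469e-02] [ 0.5 -0.9  0.4 -0.8  0.6 -0.3  0.8 -1.   0.8 -0.3  0.6 -0.7  0.6 -0.8
  0.7 -0.2  0.8 -0.5  0.3 -0.5  0.6 -0.8  0.8 -0.   0.2 -0.7  0.4 -0.9
  1.  -0.6  2.2  2.1  2.4 -1.8 -2.7 -2.2] 1.092632107355573
[ 5.40307803e+02 -1.74569763e+02  7.40867816e-02 -3.05388177e+00] [-0.3 -1.2  0.3 -0.6  1.   0.5  0.1 -1.3  0.6 -0.1  0.9  0.1 -0.2 -1.2
  0.6  0.   1.1  0.3 -0.5 -0.9  0.4 -0.6  1.2  0.7 -0.7 -1.1  0.2 -0.8
  1.3  0.1  1.5  1.5  1.8 -1.3 -2.1 -1.5] 0.9555293230917525
```

Run:
```python
from h import *
im,P=load("w2")
def crop(fn,b,sc):
    o=cv2.resize(im[b[1]:b[3],b[0]:b[2],::-1],None,fx=sc,fy=sc,interpolation=cv2.INTER_CUBIC)
    cv2.imwrite(fn,o)
crop("pics/c5.png",(380,145,430,200),10)
crop("pics/c6.png",(430,135,500,195),10)
def ctr(cor,sc,off,z):
    px=(np.array(cor)+.5)/sc-.5+np.array(off); W=onz("wrist",px,z,P1)
    L=[round(float(np.linalg.norm(W[i]-W[(i+1)%4])),1) for i in range(4)]
    d=W[[1,2]].mean(0)-W[[0,3]].mean(0); return np.round(W.mean(0),1),L,round(np.degrees(np.arctan2(d[1],d[0])),1)
_,P1=load("w1")
A=[(50,318),(302,232),(387,467),(150,553)];B=[(275,222),(542,270),(488,540),(222,492)]
for z in (90,98,106):
    print(z,ctr(A,8,(180,120),z)); print(z,ctr(B,8.5714,(292,115),z))
```

```text
90 (array([502.8, 135.7,  90. ]), [40.6, 38.0, 39.4, 39.5], np.float64(109.3))
90 (array([489.8, 292.1,  90. ]), [40.5, 40.4, 41.4, 39.3], np.float64(81.4))
98 (array([500.7, 136.9,  98. ]), [39.7, 37.1, 38.5, 38.6], np.float64(109.3))
98 (array([488. , 289.6,  98. ]), [39.6, 39.4, 40.4, 38.4], np.float64(81.4))
106 (array([498.6, 138.2, 106. ]), [38.7, 36.2, 37.6, 37.7], np.float64(109.3))
106 (array([486.2, 287.2, 106. ]), [38.6, 38.5, 39.5, 37.5], np.float64(81.4))
```

View pics/c5.png

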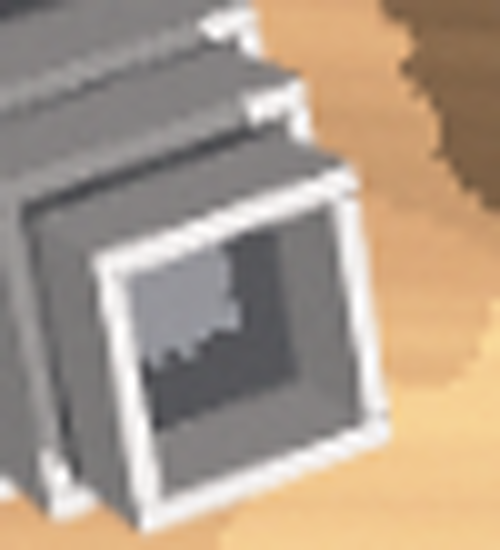

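View pics/c6.png

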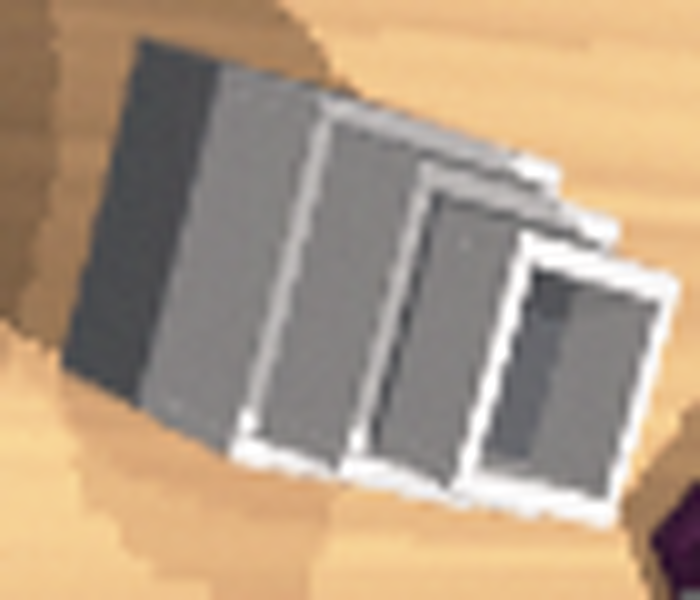

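Run:
```python
from h import *
_,P1=load("w1");_,P2=load("w2")
A1=[(50,318),(302,232),(387,467),(150,553)];B1=[(275,222),(542,270),(488,540),(222,492)]
A2=[(97,255),(352,172),(388,430),(143,530)];B2=[(520,235),(680,275),(612,525),(460,485)]
f=lambda c,s,o:(np.array(c)+.5)/s-.5+np.array(o)
for n,a,b in (("A",f(A1,8,(180,120)),f(A2,10,(380,145))),("B",f(B1,8.5714,(292,115)),f(B2,10,(430,135)))):
    W=[]
    for p,q in zip(a,b):
        c1,d1=rays("wrist",p,P1);c2,d2=rays("wrist",q,P2)
        X,e=tri([(c1,d1[0]),(c2,d2[0])]); W.append(X); print(np.round(X,1),np.round(e,1))
    W=np.array(W);print(n,W.mean(0),[round(float(np.linalg.norm(W[i]-W[(i+1)%4])),1) for i in range(4)])
plan([500.5,137,160],np.radians(109.3))
plan([500.5,137,160],np.radians(19.3))
```

```text
[488.8 112.   98.4] [0.2 0.2]
[476.8 149.5  97.5] [0. 0.]
[511.7 161.2  98.3] [0.1 0.1]
[525.5 125.1  97.8] [0.1 0.1]
A [500.68037573 136.95771508  98.03969466] [39.4, 36.8, 38.7, 39.0]
[466.1 272.4  98.1] [0.1 0.1]
[470.9 311.6  98.2] [0.5 0.5]
[510.5 307.2  97.8] [0.1 0.1]
[503.4 266.6 100.6] [0.1 0.1]
B [487.75193352 289.46898068  98.68122553] [39.4, 39.9, 41.3, 37.8]
{'x': -0.0715, 'y': 0.7967, 'z': 0.5202, 'ax': 0.0001, 'ay': -0.0, 'az': -0.0531} dist 238.5 tcp [483.2 -62.3 289.9] t 3.25 j7 1.66
{'x': -0.0715, 'y': 0.7967, 'z': 0.5202, 'ax': 0.0001, 'ay': -0.0001, 'az': 0.1969} dist 238.5 tcp [483.2 -62.3 289.9] t 3.25 j7 1.66
```

Request:
{"method": "send_rows", "body": {"plan": [{"x": -0.02, "y": 0.2, "z": 0.1, "ax": 0, "ay": 0, "az": 0.02}, {"x": -0.0715, "y": 0.797, "z": 0.52, "ax": 0, "ay": 0, "az": 0.197}, {"x": -0.0715, "y": 0.797, "z": 0.52, "ax": 0, "ay": 0, "az": 0.197}, {"x": -0.0715, "y": 0.797, "z": 0.52, "ax": 0, "ay": 0, "az": 0.197}, {"x": -0.0715, "y": 0.797, "z": 0.52, "ax": 0, "ay": 0, "az": 0.197}, {"x": -0.0715, "y": 0.797, "z": 0.52, "ax": 0, "ay": 0, "az": 0.197}, {"x": -0.0715, "y": 0.797, "z": 0.52, "ax": 0, "ay": 0, "az": 0.197}, {"x": -0.0715, "y": 0.797, "z": 0.52, "ax": 0, "ay": 0, "az": 0.197}, {"x": -0.0715, "y": 0.797, "z": 0.52, "ax": 0, "ay": 0, "az": 0.197}, {"x": -0.0715, "y": 0.797, "z": 0.52, "ax": 0, "ay": 0, "az": 0.197}, {"x": -0.0715, "y": 0.797, "z": 0.52, "ax": 0, "ay": 0, "az": 0.197}], "grip": 1, "squeeze": 60}}

```text
time: 4.35
tool_pos: [500.5, 136.5, 159.9]
tcp_rot: [[-0.331, 0.944, -0.0], [0.944, 0.331, 0.0], [0.0, -0.0, -1.0]]
force: [-0.7, -0.2, -0.0]
opening: 85.5
```

Run:
```python
from h import *
plan([500.7,137,77],np.radians(19.3))
save("wrist","w3")
```

```text
{'x': 0.0017, 'y': 0.0015, 'z': 0.3316, 'ax': -0.0, 'ay': -0.0, 'az': 0.0001} dist 82.9 tcp [500.5 136.5 159.9] t 4.35 j7 0.15
```

View pics/w3.png

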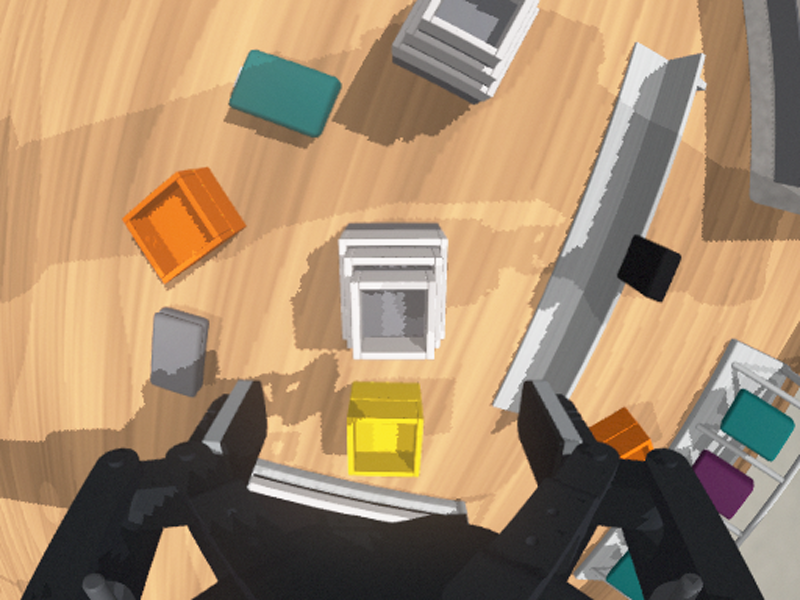

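Request:
{"method": "send_rows", "body": {"plan": [{"x": 0.002, "y": 0.002, "z": 0.17, "ax": 0, "ay": 0, "az": 0}, {"x": 0.002, "y": 0.002, "z": 0.3, "ax": 0, "ay": 0, "az": 0}, {"x": 0.002, "y": 0.002, "z": 0.331, "ax": 0, "ay": 0, "az": 0}, {"x": 0.002, "y": 0.002, "z": 0.331, "ax": 0, "ay": 0, "az": 0}, {"x": 0.002, "y": 0.002, "z": 0.331, "ax": 0, "ay": 0, "az": 0}]}}

```text
time: 4.9
tool_pos: [502.1, 135.9, 78.4]
tcp_rot: [[-0.327, 0.945, 0.001], [0.945, 0.327, 0.001], [0.0, 0.001, -1.0]]
force: [-0.5, -0.1, 0.4]
opening: 85.2
```

Request:
{"method": "send_rows", "body": {"plan": [{"x": 0, "y": 0, "z": 0, "ax": 0, "ay": 0, "az": 0}, {"x": 0, "y": 0, "z": 0, "ax": 0, "ay": 0, "az": 0}, {"x": 0, "y": 0, "z": 0, "ax": 0, "ay": 0, "az": 0}, {"x": 0, "y": 0, "z": 0, "ax": 0, "ay": 0, "az": 0}, {"x": 0, "y": 0, "z": 0, "ax": 0, "ay": 0, "az": 0}, {"x": 0, "y": 0, "z": 0, "ax": 0, "ay": 0, "az": 0}], "grip": -1}}

```text
time: 5.5
tool_pos: [501.5, 136.0, 78.3]
tcp_rot: [[-0.327, 0.945, 0.001], [0.945, 0.327, 0.001], [0.0, 0.001, -1.0]]
force: [-2.5, -0.0, 8.5]
opening: 38.8
```

Run:
```python
from h import *
s=sensors.state();print(s["force"],s["moment"],s["opening"])
plan([500.7,137,77],np.radians(19.3))
save("wrist","w4")
```

```text
[-2.46392065e+00 -7.84867253e-04  8.51081578e+00] [-0.1371694   0.41039169  0.06688967] 38.7778168679135
{'x': 0.0049, 'y': -0.0016, 'z': 0.0052, 'ax': 0.0002, 'ay': -0.0001, 'az': -0.0005} dist 1.8 tcp [501.5 136.   78.3] t 5.5 j7 0.21
```

View pics/w4.png

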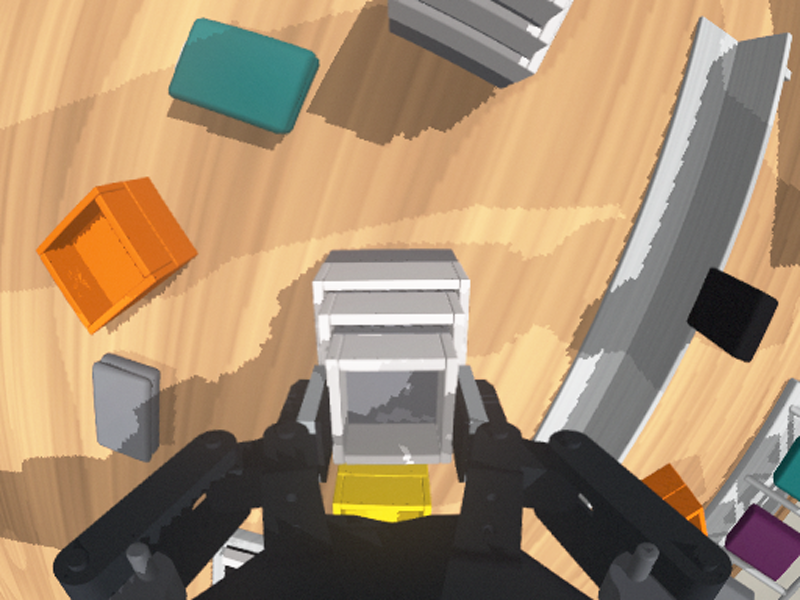

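Request:
{"method": "send_rows", "body": {"plan": [{"x": 0, "y": 0, "z": -0.03, "ax": 0, "ay": 0, "az": 0}, {"x": 0, "y": 0, "z": -0.06, "ax": 0, "ay": 0, "az": 0}, {"x": 0, "y": 0, "z": -0.09, "ax": 0, "ay": 0, "az": 0}, {"x": 0, "y": 0, "z": -0.12, "ax": 0, "ay": 0, "az": 0}, {"x": 0, "y": 0, "z": -0.24, "ax": 0, "ay": 0, "az": 0}, {"x": 0, "y": 0, "z": -0.32, "ax": 0, "ay": 0, "az": 0}]}}

```text
time: 6.15
tool_pos: [501.5, 135.9, 159.1]
tcp_rot: [[-0.327, 0.945, 0.001], [0.945, 0.327, 0.0], [0.0, 0.001, -1.0]]
force: [0.7, -0.2, -0.7]
opening: 38.8
```

```bash
cat >> h.py <<'E'
RX,RY,RA=539.2,-173.7,0.0735
def rk(x,y): c,s=np.cos(RA),np.sin(RA); return RX+c*x-s*y, RY+s*x+c*y
E
python3 - <<'E'
from h import *
s=sensors.state();print(s["force"],s["moment"],s["opening"])
x,y=rk(47,0);print(x,y)
plan([x,y,160],RA)
save("wrist","w5")
E
```

```text
[ 0.69454491 -0.24531672 -0.73308353] [ 0.01950315 -0.00797511  0.01503206] 38.77763171105446
586.0731042673067 -170.24860950540236
{'x': -1.2679, 'y': -0.0805, 'z': -0.004, 'ax': 0.0001, 'ay': -0.0, 'az': 0.0413} dist 317.6 tcp [501.5 135.9 159.1] t 6.15 j7 0.15
```

View pics/w5.png

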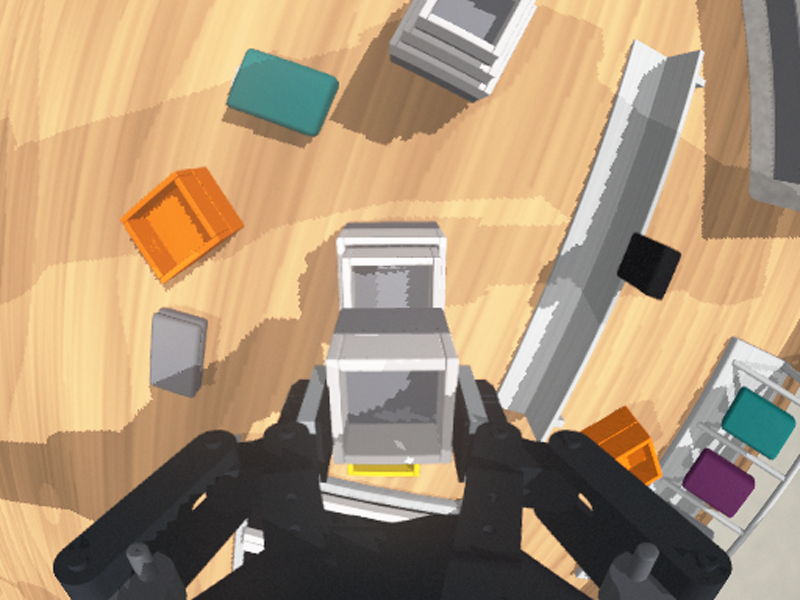

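Request:
{"method": "send_rows", "body": {"plan": [{"x": -0.1, "y": -0.006, "z": 0, "ax": 0, "ay": 0, "az": 0.005}, {"x": -1, "y": -0.0635, "z": 0, "ax": 0, "ay": 0, "az": 0.0413}, {"x": -1, "y": -0.0635, "z": 0, "ax": 0, "ay": 0, "az": 0.0413}, {"x": -1, "y": -0.0635, "z": 0, "ax": 0, "ay": 0, "az": 0.0413}, {"x": -1, "y": -0.0635, "z": 0, "ax": 0, "ay": 0, "az": 0.0413}, {"x": -1, "y": -0.0635, "z": 0, "ax": 0, "ay": 0, "az": 0.0413}, {"x": -1, "y": -0.0635, "z": 0, "ax": 0, "ay": 0, "az": 0.0413}]}}

```text
time: 6.9
tool_pos: [568.2, -110.9, 157.7]
tcp_rot: [[-0.067, 0.998, 0.001], [0.998, 0.067, -0.002], [-0.003, 0.001, -1.0]]
force: [-0.1, -0.7, -0.3]
opening: 39.3
```

Run:
```python
from h import *
x,y=rk(47,0)
plan([x,y,100],RA)
```

```text
{'x': -0.2411, 'y': 0.0552, 'z': 0.2316, 'ax': 0.0001, 'ay': 0.0004, 'az': -0.001} dist 84.7 tcp [ 568.2 -110.9  157.7] t 6.9 j7 0.43
```

Request:
{"method": "send_rows", "body": {"plan": [{"x": -0.24, "y": 0.055, "z": 0.1, "ax": 0, "ay": 0, "az": 0}, {"x": -0.24, "y": 0.055, "z": 0.2, "ax": 0, "ay": 0, "az": 0}, {"x": -0.24, "y": 0.055, "z": 0.23, "ax": 0, "ay": 0, "az": 0}, {"x": -0.24, "y": 0.055, "z": 0.23, "ax": 0, "ay": 0, "az": 0}]}}

```text
time: 7.3
tool_pos: [585.0, -162.9, 98.4]
tcp_rot: [[-0.074, 0.997, -0.003], [0.997, 0.074, 0.001], [0.002, -0.003, -1.0]]
force: [0.2, -0.5, -0.4]
opening: 38.7
```

Run:
```python
from h import *
x,y=rk(47,0)
plan([x,y,42],RA)
save("wrist","w6")
```

```text
{'x': -0.0298, 'y': 0.0028, 'z': 0.2254, 'ax': -0.0005, 'ay': -0.0003, 'az': 0.0001} dist 56.8 tcp [ 585.  -162.9   98.4] t 7.3 j7 0.57
```

View pics/w6.png

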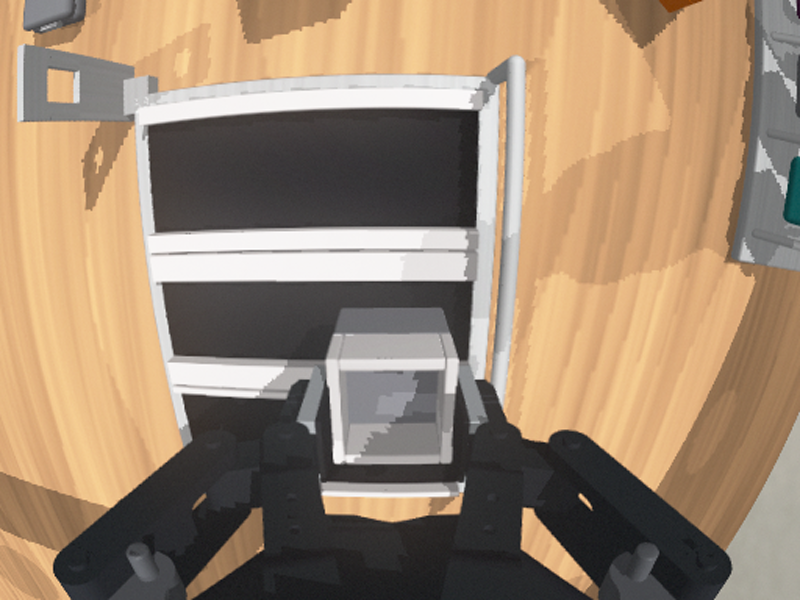

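Request:
{"method": "send_rows", "body": {"plan": [{"x": 0, "y": 0, "z": 0.02, "ax": 0, "ay": 0, "az": 0}, {"x": 0, "y": 0, "z": 0.05, "ax": 0, "ay": 0, "az": 0}, {"x": 0, "y": 0, "z": 0.05, "ax": 0, "ay": 0, "az": 0}]}}

```text
time: 7.65
tool_pos: [585.9, -163.3, 86.9]
tcp_rot: [[-0.075, 0.997, -0.0], [0.997, 0.075, 0.001], [0.001, -0.0, -1.0]]
force: [-0.9, -0.4, -1.9]
opening: 38.5
```

Run:
```python
from h import *
x,y=rk(47,0)
plan([x,y,42],RA)
save("wrist","w7")
```

```text
{'x': -0.0278, 'y': -0.0013, 'z': 0.1796, 'ax': -0.0001, 'ay': -0.0001, 'az': 0.0002} dist 45.4 tcp [ 585.9 -163.3   86.9] t 7.65 j7 0.58
```

View pics/w7.png

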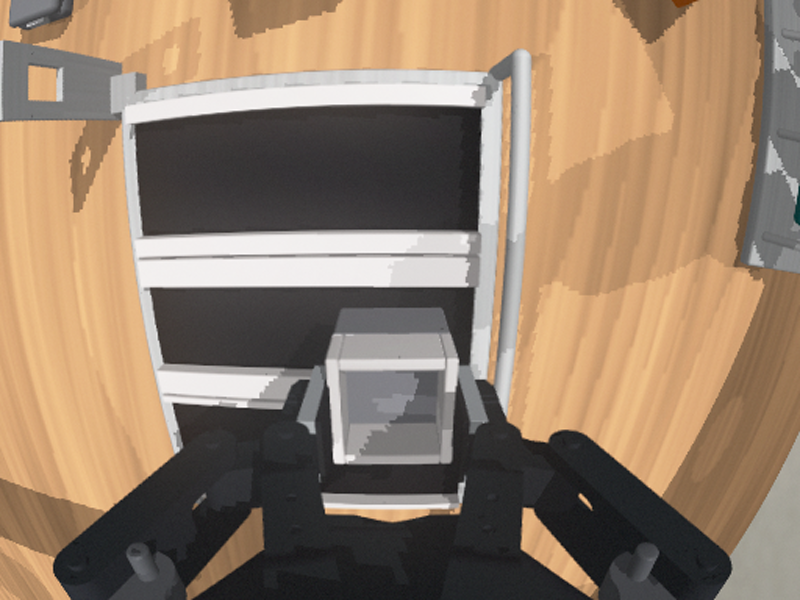

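Request:
{"method": "send_rows", "body": {"plan": [{"x": -0.028, "y": -0.001, "z": 0, "ax": 0, "ay": 0, "az": 0}, {"x": -0.028, "y": -0.001, "z": 0.08, "ax": 0, "ay": 0, "az": 0}, {"x": -0.028, "y": -0.001, "z": 0.13, "ax": 0, "ay": 0, "az": 0}, {"x": -0.028, "y": -0.001, "z": 0.15, "ax": 0, "ay": 0, "az": 0}, {"x": -0.028, "y": -0.001, "z": 0.15, "ax": 0, "ay": 0, "az": 0}, {"x": -0.028, "y": -0.001, "z": 0.15, "ax": 0, "ay": 0, "az": 0}]}}

```text
time: 8.3
tool_pos: [586.5, -171.7, 50.1]
tcp_rot: [[-0.074, 0.997, 0.0], [0.997, 0.074, -0.0], [-0.0, 0.0, -1.0]]
force: [0.9, -0.1, -0.7]
opening: 38.8
```

Run:
```python
from h import *
x,y=rk(47,0)
plan([x,y,42],RA)
```

```text
{'x': 0.006, 'y': -0.0014, 'z': 0.0323, 'ax': 0.0, 'ay': 0.0, 'az': 0.0} dist 8.2 tcp [ 586.5 -171.7   50.1] t 8.3 j7 0.61
```

Settled well; lower to the floor and watch the force.

Request:
{"method": "send_rows", "body": {"plan": [{"x": 0.005, "y": 0, "z": 0.02, "ax": 0, "ay": 0, "az": 0}, {"x": 0.005, "y": 0, "z": 0.032, "ax": 0, "ay": 0, "az": 0}, {"x": 0.005, "y": 0, "z": 0.035, "ax": 0, "ay": 0, "az": 0}, {"x": 0.005, "y": 0, "z": 0.035, "ax": 0, "ay": 0, "az": 0}]}}

```text
time: 8.7
tool_pos: [586.4, -169.9, 41.4]
tcp_rot: [[-0.074, 0.997, 0.0], [0.997, 0.074, 0.001], [0.0, 0.0, -1.0]]
force: [-1.0, 1.2, 4.1]
opening: 39.0
```

Run:
```python
from h import *
x,y=rk(47,0)
plan([x,y,42],RA)
save("wrist","w8")
```

```text
{'x': -0.0012, 'y': -0.0015, 'z': -0.0024, 'ax': 0.0001, 'ay': -0.0001, 'az': 0.0001} dist 0.8 tcp [ 586.4 -169.9   41.4] t 8.7 j7 0.62
```

View pics/w8.png

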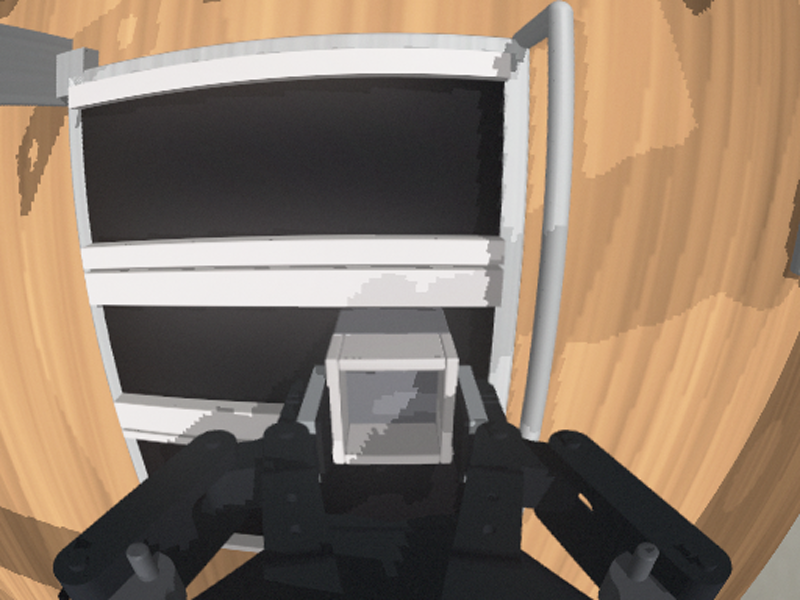

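Request:
{"method": "send_rows", "body": {"plan": [{"x": 0, "y": 0, "z": 0, "ax": 0, "ay": 0, "az": 0}, {"x": 0, "y": 0, "z": 0, "ax": 0, "ay": 0, "az": 0}, {"x": 0, "y": 0, "z": 0, "ax": 0, "ay": 0, "az": 0}, {"x": 0, "y": 0, "z": -0.1, "ax": 0, "ay": 0, "az": 0}, {"x": 0, "y": 0, "z": -0.3, "ax": 0, "ay": 0, "az": 0}, {"x": 0, "y": 0, "z": -0.5, "ax": 0, "ay": 0, "az": 0}, {"x": 0, "y": 0, "z": -0.5, "ax": 0, "ay": 0, "az": 0}], "grip": 0.45}}

```text
time: 9.45
tool_pos: [589.8, -172.1, 173.0]
tcp_rot: [[-0.073, 0.997, 0.011], [0.997, 0.073, -0.002], [-0.003, 0.011, -1.0]]
force: [0.5, -0.6, -0.2]
opening: 61.8
```

Run:
```python
from h import *
plan([487.9,289.5,150],np.radians(-8.6))
save("wrist","w9")
```

```text
{'x': 1.8716, 'y': -0.2727, 'z': 0.0835, 'ax': 0.0017, 'ay': 0.0003, 'az': 0.0355} dist 473.3 tcp [ 589.8 -172.1  173. ] t 9.45 j7 0.54
```

View pics/w9.png

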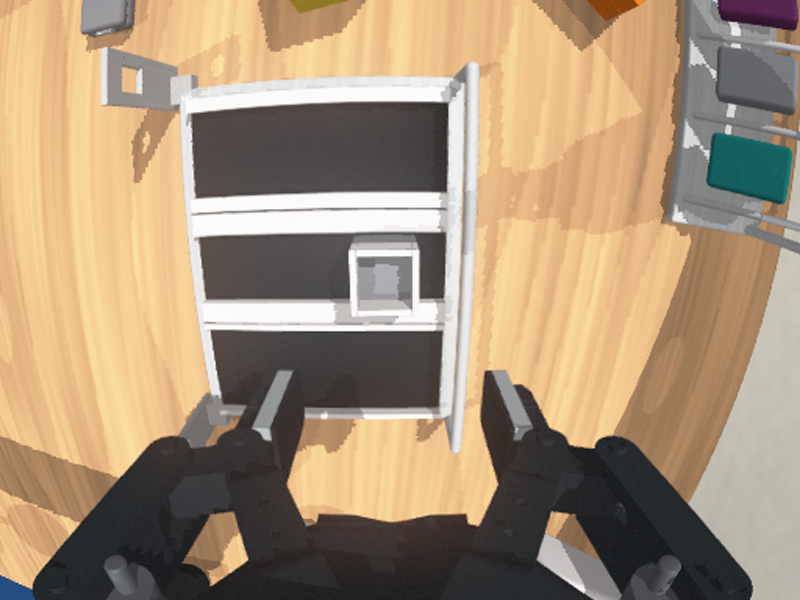

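Run:
```python
from h import *
plan([501,136.5,130],np.radians(19.1))
```

```text
{'x': 1.2531, 'y': -0.259, 'z': 0.1553, 'ax': 0.001, 'ay': 0.0004, 'az': -0.0414} dist 322.2 tcp [ 588.3 -171.1  169.7] t 9.5 j7 0.54
```

Request:
{"method": "send_rows", "body": {"plan": [{"x": 0.1, "y": -0.02, "z": 0, "ax": 0, "ay": 0, "az": -0.005}, {"x": 1, "y": -0.206, "z": 0.08, "ax": 0, "ay": 0, "az": -0.0414}, {"x": 1, "y": -0.206, "z": 0.08, "ax": 0, "ay": 0, "az": -0.0414}, {"x": 1, "y": -0.206, "z": 0.08, "ax": 0, "ay": 0, "az": -0.0414}, {"x": 1, "y": -0.206, "z": 0.08, "ax": 0, "ay": 0, "az": -0.0414}, {"x": 1, "y": -0.206, "z": 0.08, "ax": 0, "ay": 0, "az": -0.0414}, {"x": 1, "y": -0.206, "z": 0.08, "ax": 0, "ay": 0, "az": -0.0414}], "grip": 1}}

```text
time: 10.2
tool_pos: [514.0, 80.7, 144.3]
tcp_rot: [[-0.335, 0.942, -0.004], [0.942, 0.335, 0.001], [0.002, -0.003, -1.0]]
force: [-0.3, 0.1, -0.1]
opening: 85.3
```

Run:
```python
from h import *
plan([501,136.5,130],np.radians(19.1))
```

```text
{'x': 0.2278, 'y': 0.0259, 'z': 0.0578, 'ax': -0.0005, 'ay': -0.0004, 'az': 0.0013} dist 59.1 tcp [514.   80.7 144.3] t 10.2 j7 0.28
```

Request:
{"method": "send_rows", "body": {"plan": [{"x": 0.228, "y": 0.026, "z": 0.06, "ax": 0, "ay": 0, "az": 0.001}, {"x": 0.228, "y": 0.026, "z": 0.06, "ax": 0, "ay": 0, "az": 0.001}, {"x": 0.228, "y": 0.026, "z": 0.1, "ax": 0, "ay": 0, "az": 0.001}, {"x": 0.228, "y": 0.026, "z": 0.1, "ax": 0, "ay": 0, "az": 0.001}, {"x": 0.228, "y": 0.026, "z": 0.1, "ax": 0, "ay": 0, "az": 0.001}]}}

```text
time: 10.7
tool_pos: [504.1, 129.2, 120.6]
tcp_rot: [[-0.319, 0.948, -0.001], [0.948, 0.319, -0.001], [-0.001, -0.001, -1.0]]
force: [0.3, -0.9, 0.6]
opening: 85.4
```

Run:
```python
from h import *
plan([501,136.5,56.5],np.radians(19.1))
save("wrist","w10")
```

```text
{'x': 0.0318, 'y': -0.0021, 'z': 0.2563, 'ax': -0.0002, 'ay': 0.0002, 'az': -0.0013} dist 64.6 tcp [504.1 129.2 120.6] t 10.7 j7 0.18
```

View pics/w10.png

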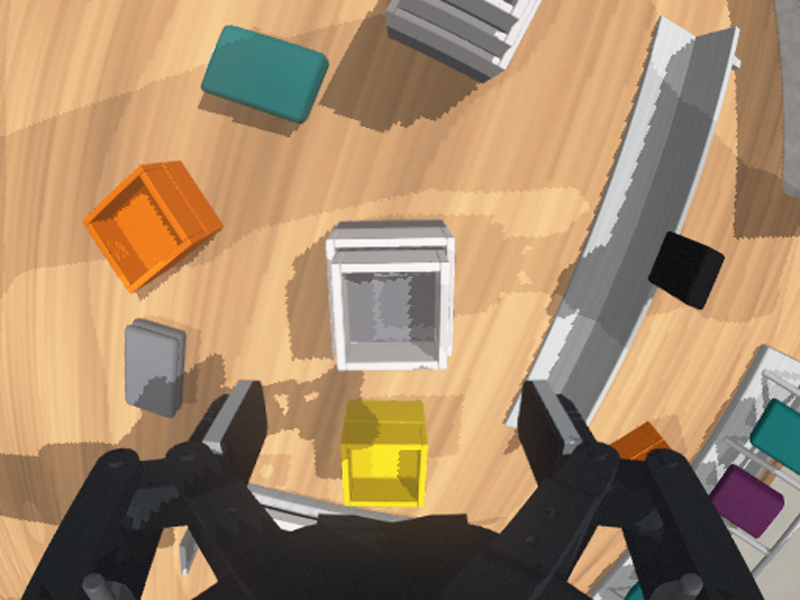

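Request:
{"method": "send_rows", "body": {"plan": [{"x": 0.031, "y": -0.002, "z": 0, "ax": 0, "ay": 0, "az": 0}, {"x": 0.031, "y": -0.002, "z": 0.1, "ax": 0, "ay": 0, "az": 0}, {"x": 0.031, "y": -0.002, "z": 0.2, "ax": 0, "ay": 0, "az": 0}, {"x": 0.031, "y": -0.002, "z": 0.255, "ax": 0, "ay": 0, "az": 0}, {"x": 0.031, "y": -0.002, "z": 0.255, "ax": 0, "ay": 0, "az": 0}, {"x": 0.031, "y": -0.002, "z": 0.255, "ax": 0, "ay": 0, "az": 0}]}}

```text
time: 11.35
tool_pos: [501.3, 138.3, 57.7]
tcp_rot: [[-0.321, 0.947, 0.0], [0.947, 0.321, -0.0], [-0.0, 0.0, -1.0]]
force: [-0.6, -0.6, -0.0]
opening: 85.3
```

Run:
```python
from h import *
plan([501,136.5,56.5],np.radians(19.1))
```

```text
{'x': -0.0065, 'y': -0.0036, 'z': 0.005, 'ax': 0.0, 'ay': 0.0, 'az': -0.001} dist 2.2 tcp [501.3 138.3  57.7] t 11.35 j7 0.22
```

Request:
{"method": "send_rows", "body": {"plan": [{"x": -0.006, "y": -0.002, "z": 0.003, "ax": 0, "ay": 0, "az": 0}, {"x": -0.006, "y": -0.002, "z": 0.003, "ax": 0, "ay": 0, "az": 0}, {"x": -0.006, "y": -0.002, "z": 0.003, "ax": 0, "ay": 0, "az": 0}, {"x": -0.006, "y": -0.002, "z": 0.003, "ax": 0, "ay": 0, "az": 0}, {"x": -0.006, "y": -0.002, "z": 0.003, "ax": 0, "ay": 0, "az": 0}, {"x": -0.006, "y": -0.002, "z": 0.003, "ax": 0, "ay": 0, "az": 0}], "grip": -1}}

```text
time: 11.95
tool_pos: [501.2, 136.9, 57.6]
tcp_rot: [[-0.322, 0.947, 0.001], [0.947, 0.322, 0.001], [0.0, 0.001, -1.0]]
force: [-2.6, -0.9, 8.2]
opening: 48.6
```

Request:
{"method": "send_rows", "body": {"plan": [{"x": 0, "y": 0, "z": -0.03, "ax": 0, "ay": 0, "az": 0}, {"x": 0, "y": 0, "z": -0.06, "ax": 0, "ay": 0, "az": 0}, {"x": 0, "y": 0, "z": -0.09, "ax": 0, "ay": 0, "az": 0}, {"x": 0, "y": 0, "z": -0.12, "ax": 0, "ay": 0, "az": 0}, {"x": 0, "y": 0, "z": -0.24, "ax": 0, "ay": 0, "az": 0}, {"x": 0, "y": 0, "z": -0.36, "ax": 0, "ay": 0, "az": 0}, {"x": 0, "y": 0, "z": -0.36, "ax": 0, "ay": 0, "az": 0}]}}

```text
time: 12.65
tool_pos: [503.4, 137.5, 150.6]
tcp_rot: [[-0.322, 0.947, 0.006], [0.947, 0.321, 0.003], [0.001, 0.007, -1.0]]
force: [0.5, -1.0, -2.3]
opening: 48.8
```

Run:
```python
from h import *
x,y=rk(47,78)
plan([x,y,140],RA)
save("wrist","w11")
```

```text
{'x': -0.97, 'y': -0.0047, 'z': 0.0416, 'ax': 0.0011, 'ay': -0.0003, 'az': 0.0404} dist 242.7 tcp [503.4 137.5 150.6] t 12.65 j7 0.15
```

View pics/w11.png

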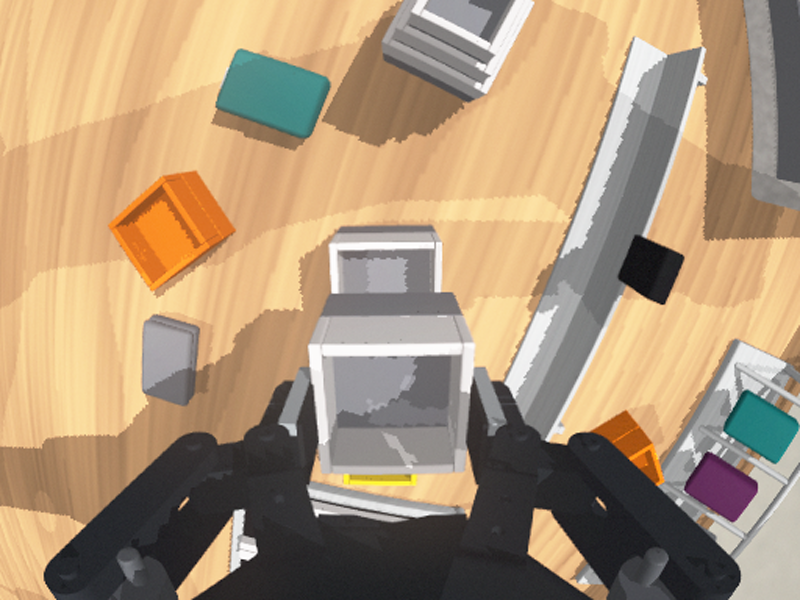

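Request:
{"method": "send_rows", "body": {"plan": [{"x": -0.1, "y": 0, "z": 0, "ax": 0, "ay": 0, "az": 0.005}, {"x": -0.965, "y": -0.005, "z": 0, "ax": 0, "ay": 0, "az": 0.0404}, {"x": -0.965, "y": -0.005, "z": 0, "ax": 0, "ay": 0, "az": 0.0404}, {"x": -0.965, "y": -0.005, "z": 0, "ax": 0, "ay": 0, "az": 0.0404}, {"x": -0.965, "y": -0.005, "z": 0, "ax": 0, "ay": 0, "az": 0.0404}, {"x": -0.965, "y": -0.005, "z": 0.04, "ax": 0, "ay": 0, "az": 0.0404}, {"x": -0.965, "y": -0.005, "z": 0.1, "ax": 0, "ay": 0, "az": 0.0404}, {"x": -0.965, "y": -0.005, "z": 0.16, "ax": 0, "ay": 0, "az": 0.0404}, {"x": -0.965, "y": -0.005, "z": 0.16, "ax": 0, "ay": 0, "az": 0.0404}, {"x": -0.965, "y": -0.005, "z": 0.16, "ax": 0, "ay": 0, "az": 0.0404}]}}

```text
time: 13.7
tool_pos: [576.8, -90.2, 105.7]
tcp_rot: [[-0.076, 0.997, -0.002], [0.997, 0.076, 0.001], [0.001, -0.002, -1.0]]
force: [-0.1, -0.6, -2.2]
opening: 48.8
```

Run:
```python
from h import *
x,y=rk(47,78)
plan([x,y,54],RA)
save("wrist","w12")
```

```text
{'x': -0.0101, 'y': 0.0138, 'z': 0.2068, 'ax': -0.0003, 'ay': -0.0001, 'az': 0.0004} dist 51.9 tcp [576.8 -90.2 105.7] t 13.7 j7 0.44
```

View pics/w12.png

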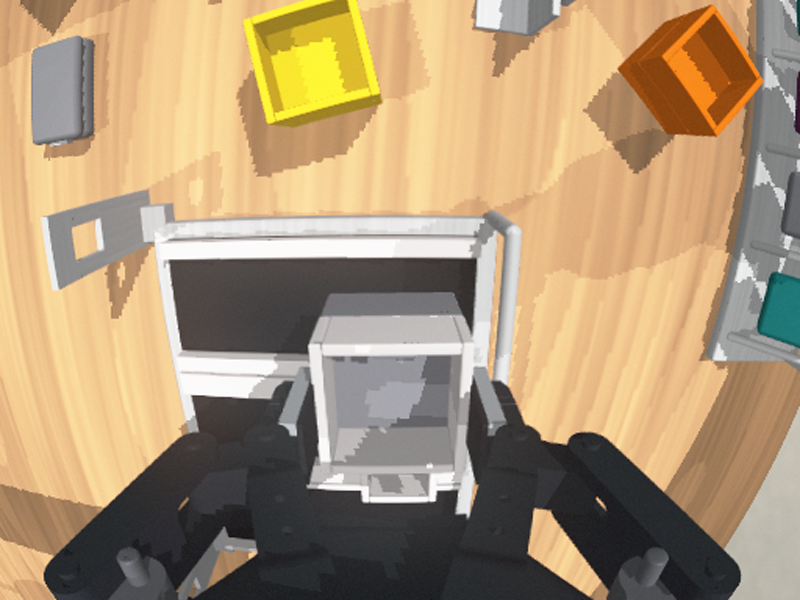

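Run:
```python
from h import *
_,P1=load("w2");_,P2=load("w7");_,P3=load("w12")
c1,d1=rays("wrist",(265.5,249.5),P1);c2,d2=rays("wrist",(332,34.5),P2);c3,d3=rays("wrist",(512/1.5625,218/1.5625),P3)
X,e=tri([(c1,d1[0]),(c2,d2[0]),(c3,d3[0])]);print(X,e)
X,e=tri([(c1,d1[0]),(c3,d3[0])]);print(X,e)
w=X-np.array([RX,RY,0]);c,s=np.cos(RA),np.sin(RA);print(c*w[0]+s*w[1],-s*w[0]+c*w[1])
```

```text
[628.30393048 -37.92284092  41.99602706] [np.float64(1.7054707845036008), np.float64(0.6085707169669045), np.float64(1.5982470157859463)]
[628.76695107 -37.82532768  41.6406799 ] [np.float64(1.6219233916976217), np.float64(1.6219233916975624)]
99.3029274210399 128.9305778613839
```

Request:
{"method": "send_rows", "body": {"plan": [{"x": -0.01, "y": 0, "z": 0, "ax": 0, "ay": 0, "az": 0}, {"x": -0.01, "y": 0, "z": 0.1, "ax": 0, "ay": 0, "az": 0}, {"x": -0.01, "y": 0, "z": 0.18, "ax": 0, "ay": 0, "az": 0}, {"x": -0.01, "y": 0, "z": 0.2, "ax": 0, "ay": 0, "az": 0}, {"x": -0.01, "y": 0, "z": 0.2, "ax": 0, "ay": 0, "az": 0}, {"x": -0.01, "y": 0, "z": 0.2, "ax": 0, "ay": 0, "az": 0}]}}

```text
time: 14.35
tool_pos: [578.3, -94.6, 57.6]
tcp_rot: [[-0.074, 0.997, 0.001], [0.997, 0.074, -0.0], [-0.0, 0.001, -1.0]]
force: [0.6, 0.9, -1.8]
opening: 48.4
```

Run:
```python
from h import *
x,y=rk(44,78)
plan([x,y,46.4],RA)
```

```text
{'x': 0.008, 'y': -0.0035, 'z': 0.0448, 'ax': 0.0002, 'ay': 0.0, 'az': 0.0} dist 11.4 tcp [578.3 -94.6  57.6] t 14.35 j7 0.48
```

Request:
{"method": "send_rows", "body": {"plan": [{"x": 0.007, "y": -0.003, "z": 0.01, "ax": 0, "ay": 0, "az": 0}, {"x": 0.007, "y": -0.003, "z": 0.035, "ax": 0, "ay": 0, "az": 0}, {"x": 0.007, "y": -0.003, "z": 0.046, "ax": 0, "ay": 0, "az": 0}, {"x": 0.007, "y": -0.003, "z": 0.046, "ax": 0, "ay": 0, "az": 0}]}}

```text
time: 14.75
tool_pos: [577.1, -92.4, 46.6]
tcp_rot: [[-0.074, 0.997, 0.001], [0.997, 0.074, 0.001], [0.001, 0.001, -1.0]]
force: [-5.7, 1.5, 14.7]
opening: 48.6
```

Run:
```python
from h import *
x,y=rk(44,78)
plan([x,y,46.4],RA)
save("wrist","w13")
```

```text
{'x': -0.0011, 'y': 0.0011, 'z': 0.0007, 'ax': 0.0002, 'ay': -0.0002, 'az': 0.0001} dist 0.4 tcp [577.1 -92.4  46.6] t 14.75 j7 0.49
```

View pics/w13.png

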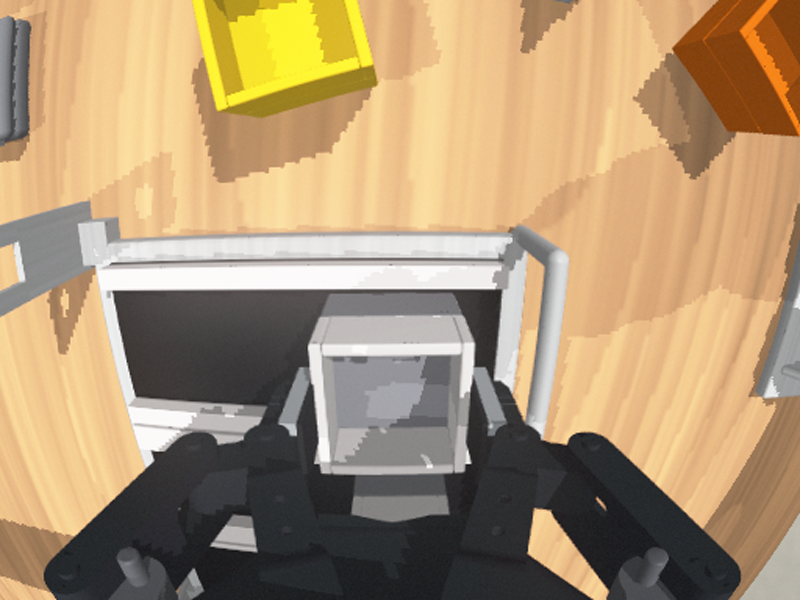

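Request:
{"method": "send_rows", "body": {"plan": [{"x": 0, "y": 0, "z": 0, "ax": 0, "ay": 0, "az": 0}, {"x": 0, "y": 0, "z": 0, "ax": 0, "ay": 0, "az": 0}, {"x": 0, "y": 0, "z": 0, "ax": 0, "ay": 0, "az": 0}, {"x": 0, "y": 0, "z": -0.1, "ax": 0, "ay": 0, "az": 0}, {"x": 0, "y": 0, "z": -0.3, "ax": 0, "ay": 0, "az": 0}, {"x": 0, "y": 0, "z": -0.4, "ax": 0, "ay": 0, "az": 0}, {"x": 0, "y": 0, "z": -0.4, "ax": 0, "ay": 0, "az": 0}], "grip": 0.5}}

```text
time: 15.5
tool_pos: [579.1, -93.4, 148.8]
tcp_rot: [[-0.073, 0.997, 0.007], [0.997, 0.073, -0.0], [-0.001, 0.007, -1.0]]
force: [-0.0, 0.5, 0.9]
opening: 64.0
```

Run:
```python
from h import *
save("wrist","w14")
plan([501,136.5,120],np.radians(19.0))
```

```text
{'x': 0.9376, 'y': -0.2395, 'z': 0.1058, 'ax': 0.0006, 'ay': 0.0001, 'az': -0.041} dist 243.4 tcp [577.9 -92.9 146.7] t 15.55 j7 0.41
```

View pics/w14.png

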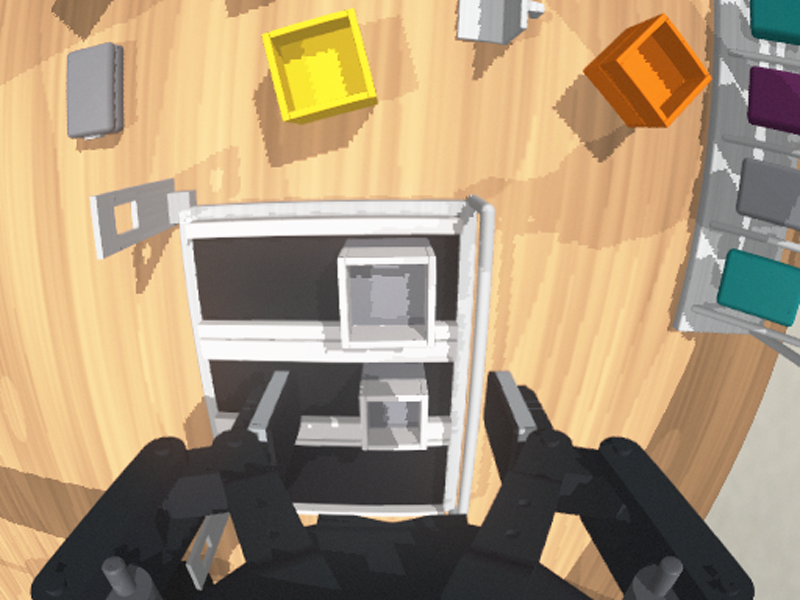

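Medium in the medium groove (387,297), small in the middle (393,410), both upright. Back for large A.

Request:
{"method": "send_rows", "body": {"plan": [{"x": 0.1, "y": -0.02, "z": 0, "ax": 0, "ay": 0, "az": -0.005}, {"x": 0.937, "y": -0.24, "z": 0.05, "ax": 0, "ay": 0, "az": -0.041}, {"x": 0.937, "y": -0.24, "z": 0.05, "ax": 0, "ay": 0, "az": -0.041}, {"x": 0.937, "y": -0.24, "z": 0.05, "ax": 0, "ay": 0, "az": -0.041}, {"x": 0.937, "y": -0.24, "z": 0.05, "ax": 0, "ay": 0, "az": -0.041}, {"x": 0.937, "y": -0.24, "z": 0.1, "ax": 0, "ay": 0, "az": -0.041}, {"x": 0.937, "y": -0.24, "z": 0.15, "ax": 0, "ay": 0, "az": -0.041}, {"x": 0.937, "y": -0.24, "z": 0.2, "ax": 0, "ay": 0, "az": -0.041}, {"x": 0.937, "y": -0.24, "z": 0.2, "ax": 0, "ay": 0, "az": -0.041}, {"x": 0.937, "y": -0.24, "z": 0.2, "ax": 0, "ay": 0, "az": -0.041}], "grip": 1}}

```text
time: 16.55
tool_pos: [499.9, 134.6, 94.5]
tcp_rot: [[-0.323, 0.946, -0.001], [0.946, 0.323, -0.001], [-0.001, -0.001, -1.0]]
force: [0.2, -0.5, -1.1]
opening: 85.3
```

Run:
```python
from h import *
plan([501,136.5,34.5],np.radians(19.0))
save("wrist","w15")
```

```text
{'x': 0.006, 'y': 0.0071, 'z': 0.24, 'ax': -0.0002, 'ay': 0.0001, 'az': -0.0005} dist 60.0 tcp [499.9 134.6  94.5] t 16.55 j7 0.2
```

View pics/w15.png

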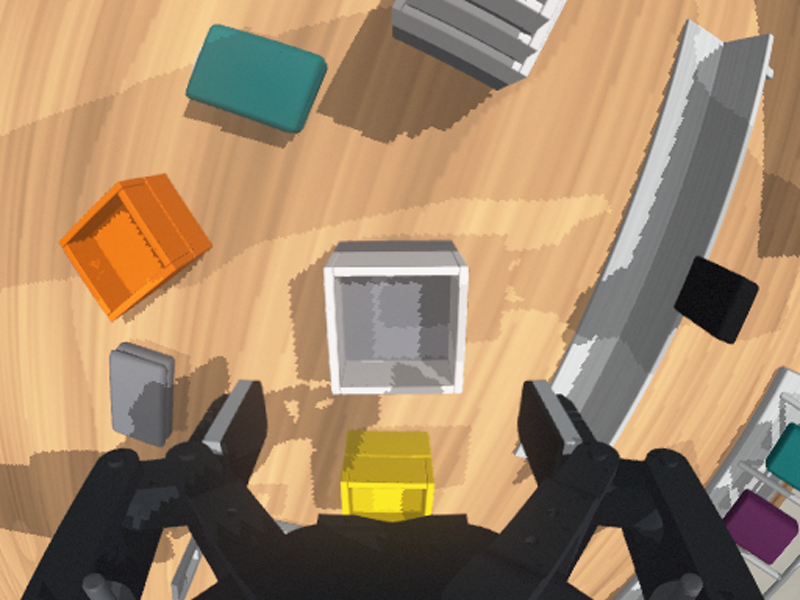

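Request:
{"method": "send_rows", "body": {"plan": [{"x": 0.006, "y": 0.007, "z": 0.1, "ax": 0, "ay": 0, "az": 0}, {"x": 0.006, "y": 0.007, "z": 0.2, "ax": 0, "ay": 0, "az": 0}, {"x": 0.006, "y": 0.007, "z": 0.24, "ax": 0, "ay": 0, "az": 0}, {"x": 0.006, "y": 0.007, "z": 0.24, "ax": 0, "ay": 0, "az": 0}, {"x": 0.006, "y": 0.007, "z": 0.24, "ax": 0, "ay": 0, "az": 0}]}}

```text
time: 17.1
tool_pos: [501.5, 138.1, 35.8]
tcp_rot: [[-0.324, 0.946, 0.001], [0.946, 0.324, 0.0], [-0.0, 0.001, -1.0]]
force: [0.9, -0.2, -0.4]
opening: 85.5
```

Request:
{"method": "send_rows", "body": {"plan": [{"x": 0, "y": 0, "z": 0, "ax": 0, "ay": 0, "az": 0}, {"x": 0, "y": 0, "z": 0, "ax": 0, "ay": 0, "az": 0}, {"x": 0, "y": 0, "z": 0, "ax": 0, "ay": 0, "az": 0}, {"x": 0, "y": 0, "z": 0, "ax": 0, "ay": 0, "az": 0}, {"x": 0, "y": 0, "z": 0, "ax": 0, "ay": 0, "az": 0}], "grip": -1}}

```text
time: 17.6
tool_pos: [501.4, 138.6, 36.4]
tcp_rot: [[-0.325, 0.946, 0.001], [0.946, 0.325, 0.001], [0.0, 0.002, -1.0]]
force: [-3.1, -0.5, 8.6]
opening: 58.5
```

Request:
{"method": "send_rows", "body": {"plan": [{"x": 0, "y": 0, "z": -0.05, "ax": 0, "ay": 0, "az": 0}, {"x": 0, "y": 0, "z": -0.15, "ax": 0, "ay": 0, "az": 0}, {"x": 0, "y": 0, "z": -0.3, "ax": 0, "ay": 0, "az": 0}, {"x": 0, "y": 0, "z": -0.45, "ax": 0, "ay": 0, "az": 0}, {"x": 0, "y": 0, "z": -0.45, "ax": 0, "ay": 0, "az": 0}]}}

```text
time: 18.1
tool_pos: [503.6, 139.0, 152.9]
tcp_rot: [[-0.325, 0.946, 0.008], [0.946, 0.325, 0.004], [0.001, 0.009, -1.0]]
force: [1.3, 1.0, -1.4]
opening: 58.3
```

Run:
```python
from h import *
x,y=rk(43,-78)
plan([x,y,150],RA)
```

```text
{'x': -1.5748, 'y': -0.185, 'z': 0.0084, 'ax': 0.0013, 'ay': -0.0003, 'az': 0.041} dist 396.4 tcp [503.6 139.  152.9] t 18.1 j7 0.15
```

Request:
{"method": "send_rows", "body": {"plan": [{"x": -0.1, "y": -0.01, "z": 0, "ax": 0, "ay": 0, "az": 0.005}, {"x": -1, "y": -0.117, "z": 0, "ax": 0, "ay": 0, "az": 0.041}, {"x": -1, "y": -0.117, "z": 0, "ax": 0, "ay": 0, "az": 0.041}, {"x": -1, "y": -0.117, "z": 0, "ax": 0, "ay": 0, "az": 0.041}, {"x": -1, "y": -0.117, "z": 0, "ax": 0, "ay": 0, "az": 0.041}, {"x": -1, "y": -0.117, "z": 0, "ax": 0, "ay": 0, "az": 0.041}, {"x": -1, "y": -0.117, "z": 0, "ax": 0, "ay": 0, "az": 0.041}, {"x": -1, "y": -0.117, "z": 0, "ax": 0, "ay": 0, "az": 0.041}]}}

```text
time: 18.9
tool_pos: [553.8, -107.8, 147.1]
tcp_rot: [[-0.072, 0.997, -0.001], [0.997, 0.072, 0.0], [0.0, -0.001, -1.0]]
force: [0.6, 0.7, -3.2]
opening: 58.2
```

Run:
```python
from h import *
x,y=rk(43,-78)
plan([x,y,110],RA)
```

```text
{'x': -0.5707, 'y': 0.0954, 'z': 0.1479, 'ax': -0.0002, 'ay': -0.0001, 'az': -0.0002} dist 149.3 tcp [ 553.8 -107.8  147.1] t 18.9 j7 0.44
```

Request:
{"method": "send_rows", "body": {"plan": [{"x": -0.57, "y": 0.095, "z": 0, "ax": 0, "ay": 0, "az": 0}, {"x": -0.57, "y": 0.095, "z": 0, "ax": 0, "ay": 0, "az": 0}, {"x": -0.57, "y": 0.095, "z": 0, "ax": 0, "ay": 0, "az": 0}, {"x": -0.57, "y": 0.095, "z": 0.15, "ax": 0, "ay": 0, "az": 0}, {"x": -0.57, "y": 0.095, "z": 0.15, "ax": 0, "ay": 0, "az": 0}, {"x": -0.57, "y": 0.095, "z": 0.15, "ax": 0, "ay": 0, "az": 0}]}}

```text
time: 19.5
tool_pos: [588.3, -245.4, 109.3]
tcp_rot: [[-0.076, 0.997, -0.003], [0.997, 0.076, 0.002], [0.002, -0.002, -1.0]]
force: [-0.1, -0.5, -2.3]
opening: 58.7
```

Run:
```python
from h import *
x,y=rk(43,-78)
plan([x,y,60],RA)
save("wrist","w16")
```

```text
{'x': -0.0121, 'y': -0.0025, 'z': 0.1972, 'ax': -0.0004, 'ay': -0.0003, 'az': 0.0004} dist 49.4 tcp [ 588.3 -245.4  109.3] t 19.5 j7 0.7
```

View pics/w16.png

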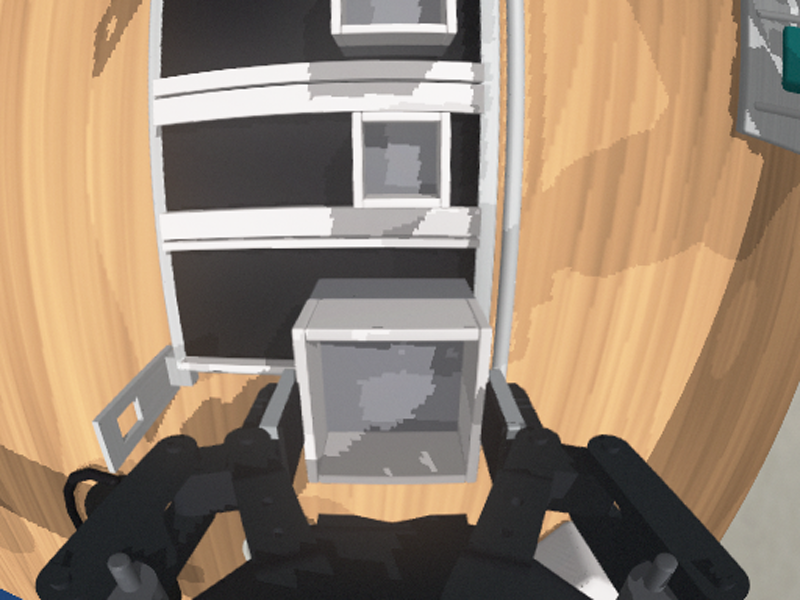

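Request:
{"method": "send_rows", "body": {"plan": [{"x": -0.01, "y": 0, "z": 0, "ax": 0, "ay": 0, "az": 0}, {"x": -0.01, "y": 0, "z": 0.1, "ax": 0, "ay": 0, "az": 0}, {"x": -0.01, "y": 0, "z": 0.19, "ax": 0, "ay": 0, "az": 0}, {"x": -0.01, "y": 0, "z": 0.19, "ax": 0, "ay": 0, "az": 0}, {"x": -0.01, "y": 0, "z": 0.19, "ax": 0, "ay": 0, "az": 0}]}}

```text
time: 20.05
tool_pos: [589.4, -250.1, 63.7]
tcp_rot: [[-0.074, 0.997, 0.001], [0.997, 0.074, -0.0], [-0.0, 0.001, -1.0]]
force: [1.1, 0.8, -2.0]
opening: 58.2
```

Run:
```python
from h import *
x,y=rk(43,-78)
plan([x,y,51],RA)
```

```text
{'x': 0.0074, 'y': -0.0059, 'z': 0.0506, 'ax': 0.0001, 'ay': 0.0, 'az': 0.0002} dist 12.9 tcp [ 589.4 -250.1   63.7] t 20.05 j7 0.73
```

Request:
{"method": "send_rows", "body": {"plan": [{"x": 0.007, "y": -0.006, "z": 0.01, "ax": 0, "ay": 0, "az": 0}, {"x": 0.007, "y": -0.006, "z": 0.03, "ax": 0, "ay": 0, "az": 0}, {"x": 0.007, "y": -0.006, "z": 0.05, "ax": 0, "ay": 0, "az": 0}, {"x": 0.007, "y": -0.006, "z": 0.05, "ax": 0, "ay": 0, "az": 0}]}}

```text
time: 20.45
tool_pos: [587.8, -248.7, 51.5]
tcp_rot: [[-0.074, 0.997, 0.002], [0.997, 0.074, 0.0], [0.0, 0.002, -1.0]]
force: [-2.3, 2.6, 9.0]
opening: 58.7
```

Run:
```python
from h import *
x,y=rk(43,-78)
plan([x,y,51],RA)
save("wrist","w17")
```

```text
{'x': 0.0014, 'y': 0.0001, 'z': 0.002, 'ax': 0.0003, 'ay': -0.0001, 'az': 0.0001} dist 0.6 tcp [ 587.8 -248.7   51.5] t 20.45 j7 0.74
```

View pics/w17.png

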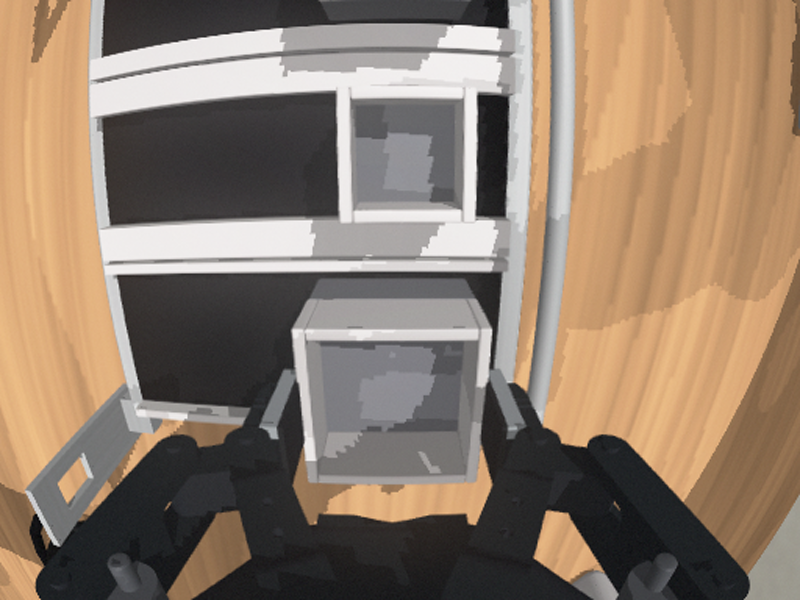

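Request:
{"method": "send_rows", "body": {"plan": [{"x": 0, "y": 0, "z": 0, "ax": 0, "ay": 0, "az": 0}, {"x": 0, "y": 0, "z": 0, "ax": 0, "ay": 0, "az": 0}, {"x": 0, "y": 0, "z": 0, "ax": 0, "ay": 0, "az": 0}, {"x": 0, "y": 0, "z": -0.1, "ax": 0, "ay": 0, "az": 0}, {"x": 0, "y": 0, "z": -0.3, "ax": 0, "ay": 0, "az": 0}, {"x": 0, "y": 0, "z": -0.45, "ax": 0, "ay": 0, "az": 0}, {"x": 0, "y": 0, "z": -0.45, "ax": 0, "ay": 0, "az": 0}], "grip": 0.65}}

```text
time: 21.2
tool_pos: [590.0, -250.6, 168.3]
tcp_rot: [[-0.073, 0.997, 0.009], [0.997, 0.073, -0.003], [-0.004, 0.009, -1.0]]
force: [0.2, -0.4, 0.2]
opening: 70.5
```

Run:
```python
from h import *
save("wrist","w18")
plan([487.9,289.5,150],np.radians(-8.6))
```

```text
{'x': 2.1803, 'y': -0.2441, 'z': 0.0564, 'ax': 0.0009, 'ay': 0.0002, 'az': 0.0356} dist 548.7 tcp [ 588.8 -249.6  165.4] t 21.25 j7 0.68
```

View pics/w18.png

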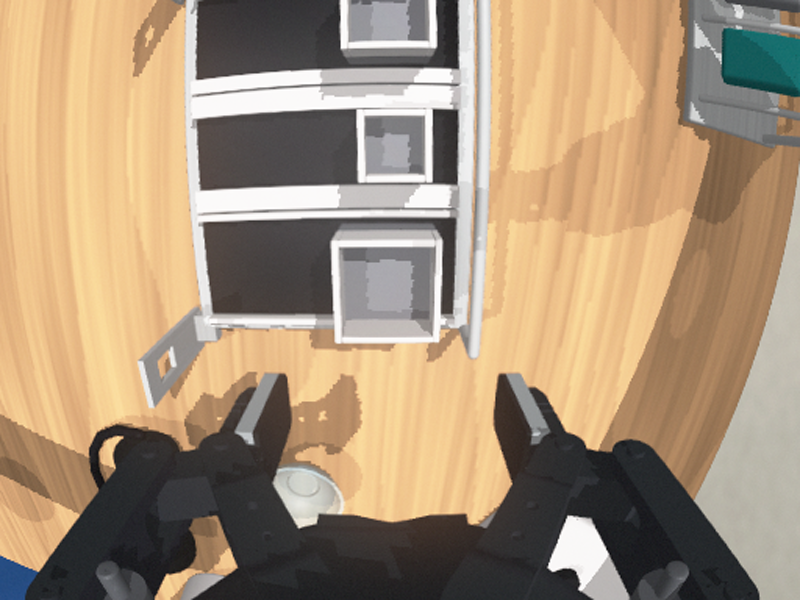

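Request:
{"method": "send_rows", "body": {"plan": [{"x": 0.1, "y": -0.01, "z": 0, "ax": 0, "ay": 0, "az": 0}, {"x": 1, "y": -0.112, "z": 0, "ax": 0, "ay": 0, "az": 0}, {"x": 1, "y": -0.112, "z": 0, "ax": 0, "ay": 0, "az": 0}, {"x": 1, "y": -0.112, "z": 0, "ax": 0, "ay": 0, "az": 0}, {"x": 1, "y": -0.112, "z": 0, "ax": 0, "ay": 0, "az": 0}, {"x": 1, "y": -0.112, "z": 0, "ax": 0, "ay": 0, "az": 0}], "grip": 1}}

```text
time: 21.85
tool_pos: [539.1, 3.5, 161.0]
tcp_rot: [[-0.078, 0.997, -0.003], [0.997, 0.078, 0.001], [0.002, -0.003, -1.0]]
force: [-0.2, -0.4, 0.4]
opening: 85.6
```

Request:
{"method": "send_rows", "body": {"plan": [{"x": 1, "y": -0.112, "z": 0, "ax": 0, "ay": 0, "az": 0.0356}, {"x": 1, "y": -0.112, "z": 0, "ax": 0, "ay": 0, "az": 0.0356}, {"x": 1, "y": -0.112, "z": 0, "ax": 0, "ay": 0, "az": 0.0356}, {"x": 1, "y": -0.112, "z": 0, "ax": 0, "ay": 0, "az": 0.0356}, {"x": 1, "y": -0.112, "z": 0, "ax": 0, "ay": 0, "az": 0.0356}, {"x": 1, "y": -0.112, "z": 0, "ax": 0, "ay": 0, "az": 0.0356}]}}

```text
time: 22.45
tool_pos: [491.4, 253.4, 160.8]
tcp_rot: [[0.139, 0.99, -0.003], [0.99, -0.139, 0.001], [0.001, -0.003, -1.0]]
force: [0.3, -0.2, -0.5]
opening: 85.5
```

Run:
```python
from h import *
plan([487.9,289.5,140],np.radians(-8.6))
```

```text
{'x': 0.1408, 'y': -0.0336, 'z': 0.0833, 'ax': -0.0005, 'ay': -0.0001, 'az': 0.0016} dist 41.8 tcp [491.4 253.4 160.8] t 22.45 j7 -0.46
```

Request:
{"method": "send_rows", "body": {"plan": [{"x": 0.12, "y": -0.02, "z": 0.05, "ax": 0, "ay": 0, "az": 0}, {"x": 0.12, "y": -0.02, "z": 0.08, "ax": 0, "ay": 0, "az": 0}, {"x": 0.12, "y": -0.02, "z": 0.08, "ax": 0, "ay": 0, "az": 0}, {"x": 0.12, "y": -0.02, "z": 0.08, "ax": 0, "ay": 0, "az": 0}]}}

```text
time: 22.85
tool_pos: [494.0, 274.6, 141.9]
tcp_rot: [[0.151, 0.989, -0.001], [0.989, -0.151, -0.002], [-0.002, -0.001, -1.0]]
force: [-1.1, -0.0, 0.9]
opening: 85.5
```

Run:
```python
from h import *
plan([487.9,289.5,78],np.radians(-8.6))
save("wrist","w19")
```

```text
{'x': 0.0555, 'y': -0.033, 'z': 0.2556, 'ax': -0.0001, 'ay': 0.0003, 'az': -0.0002} dist 65.9 tcp [494.  274.6 141.9] t 22.85 j7 -0.49
```

View pics/w19.png

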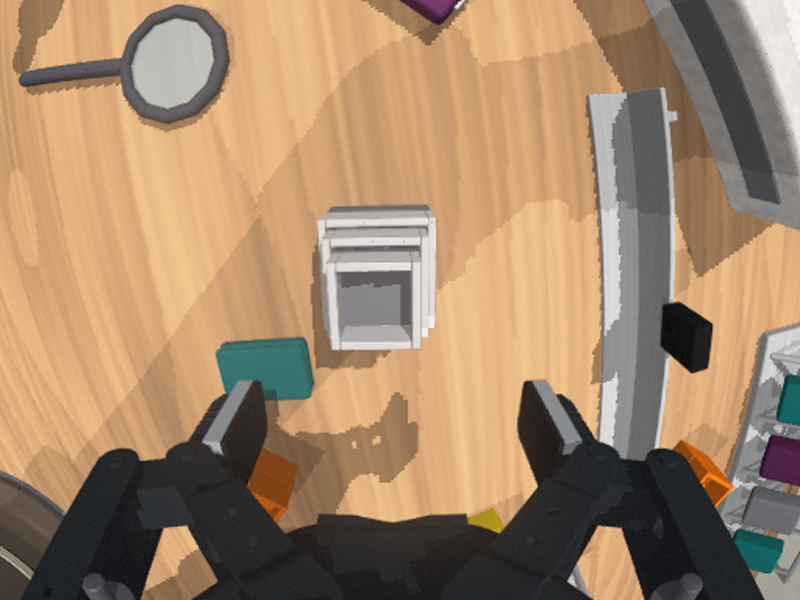

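Run:
```python
from h import *
im,P=load("w19")
b=(195,125,290,235);o=im[b[1]:b[3],b[0]:b[2],::-1]
cv2.imwrite("pics/c7.png",cv2.resize(o,None,fx=5.4,fy=5.4,interpolation=cv2.INTER_CUBIC))
W=onz("wrist",np.array([(330,263),(420,262),(420,349),(331,349)])/1.5625,98,P);print(W.round(1),W.mean(0))
```

```text
[[473.2 311.4  98. ]
 [510.4 306.1  98. ]
 [505.2 266.6  98. ]
 [465.9 272.4  98. ]] [488.67710577 289.10933751  98.        ]
```

View pics/c7.png

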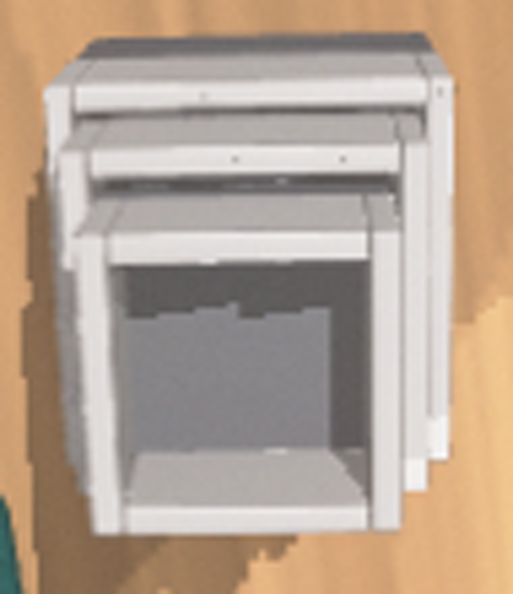

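Request:
{"method": "send_rows", "body": {"plan": [{"x": 0.055, "y": -0.031, "z": 0, "ax": 0, "ay": 0, "az": 0}, {"x": 0.055, "y": -0.031, "z": 0.1, "ax": 0, "ay": 0, "az": 0}, {"x": 0.055, "y": -0.031, "z": 0.2, "ax": 0, "ay": 0, "az": 0}, {"x": 0.055, "y": -0.031, "z": 0.25, "ax": 0, "ay": 0, "az": 0}, {"x": 0.055, "y": -0.031, "z": 0.25, "ax": 0, "ay": 0, "az": 0}, {"x": 0.055, "y": -0.031, "z": 0.25, "ax": 0, "ay": 0, "az": 0}]}}

```text
time: 23.5
tool_pos: [488.8, 291.2, 80.7]
tcp_rot: [[0.15, 0.989, 0.0], [0.989, -0.15, 0.0], [0.0, 0.0, -1.0]]
force: [0.3, 0.3, 0.3]
opening: 85.7
```

Run:
```python
from h import *
plan([488.4,289.2,78],np.radians(-8.5))
```

```text
{'x': -0.0082, 'y': -0.0005, 'z': 0.0108, 'ax': 0.0001, 'ay': -0.0001, 'az': -0.0003} dist 3.4 tcp [488.8 291.2  80.7] t 23.5 j7 -0.47
```

Request:
{"method": "send_rows", "body": {"plan": [{"x": -0.008, "y": 0, "z": 0.01, "ax": 0, "ay": 0, "az": 0}, {"x": -0.008, "y": 0, "z": 0.01, "ax": 0, "ay": 0, "az": 0}, {"x": -0.008, "y": 0, "z": 0.01, "ax": 0, "ay": 0, "az": 0}, {"x": -0.008, "y": 0, "z": 0.01, "ax": 0, "ay": 0, "az": 0}, {"x": -0.008, "y": 0, "z": 0.01, "ax": 0, "ay": 0, "az": 0}, {"x": -0.008, "y": 0, "z": 0.01, "ax": 0, "ay": 0, "az": 0}], "grip": -1}}

```text
time: 24.1
tool_pos: [488.7, 289.2, 78.5]
tcp_rot: [[0.149, 0.989, 0.001], [0.989, -0.149, 0.001], [0.001, 0.001, -1.0]]
force: [0.2, -1.6, 5.6]
opening: 38.8
```

Request:
{"method": "send_rows", "body": {"plan": [{"x": 0, "y": 0, "z": -0.03, "ax": 0, "ay": 0, "az": 0}, {"x": 0, "y": 0, "z": -0.06, "ax": 0, "ay": 0, "az": 0}, {"x": 0, "y": 0, "z": -0.09, "ax": 0, "ay": 0, "az": 0}, {"x": 0, "y": 0, "z": -0.12, "ax": 0, "ay": 0, "az": 0}, {"x": 0, "y": 0, "z": -0.24, "ax": 0, "ay": 0, "az": 0}, {"x": 0, "y": 0, "z": -0.32, "ax": 0, "ay": 0, "az": 0}]}}

```text
time: 24.7
tool_pos: [488.6, 289.2, 159.5]
tcp_rot: [[0.15, 0.989, 0.001], [0.989, -0.15, 0.001], [0.001, 0.001, -1.0]]
force: [0.2, 0.1, -0.4]
opening: 39.1
```

Run:
```python
from h import *
x,y=rk(-43,0)
plan([x,y,160],RA)
save("wrist","w20")
```

```text
{'x': -1.8387, 'y': 0.3093, 'z': -0.0035, 'ax': 0.0002, 'ay': -0.0001, 'az': -0.0356} dist 466.1 tcp [488.6 289.2 159.5] t 24.7 j7 -0.53
```

View pics/w20.png

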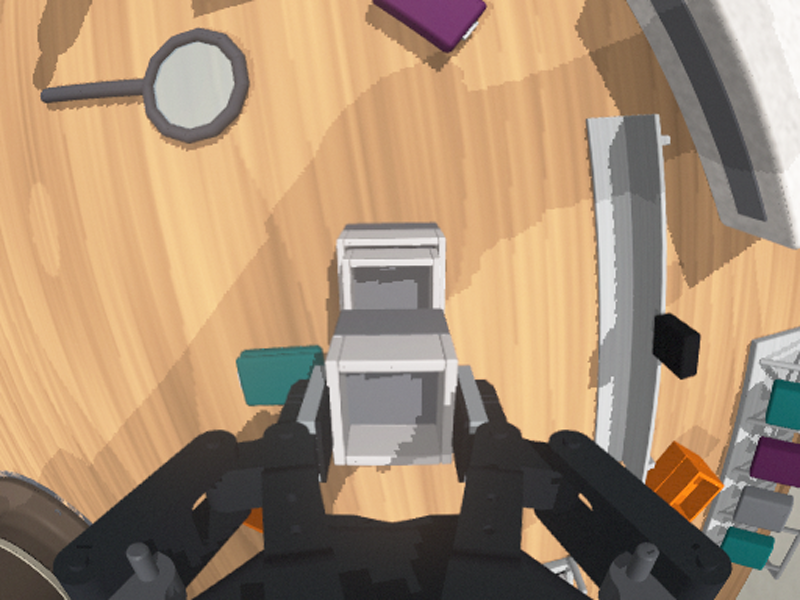

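Request:
{"method": "send_rows", "body": {"plan": [{"x": -0.1, "y": 0.017, "z": 0, "ax": 0, "ay": 0, "az": 0}, {"x": -1, "y": 0.168, "z": 0, "ax": 0, "ay": 0, "az": 0}, {"x": -1, "y": 0.168, "z": 0, "ax": 0, "ay": 0, "az": 0}, {"x": -1, "y": 0.168, "z": 0, "ax": 0, "ay": 0, "az": 0}, {"x": -1, "y": 0.168, "z": 0, "ax": 0, "ay": 0, "az": 0}, {"x": -1, "y": 0.168, "z": 0, "ax": 0, "ay": 0, "az": 0}, {"x": -1, "y": 0.168, "z": 0, "ax": 0, "ay": 0, "az": 0}]}}

```text
time: 25.45
tool_pos: [492.4, 30.7, 158.3]
tcp_rot: [[0.156, 0.988, 0.001], [0.988, -0.156, -0.001], [-0.0, 0.001, -1.0]]
force: [0.7, 1.6, -0.9]
opening: 38.3
```

Request:
{"method": "send_rows", "body": {"plan": [{"x": -0.84, "y": 0.141, "z": 0, "ax": 0, "ay": 0, "az": -0.0356}, {"x": -0.84, "y": 0.141, "z": 0, "ax": 0, "ay": 0, "az": -0.0356}, {"x": -0.84, "y": 0.141, "z": 0, "ax": 0, "ay": 0, "az": -0.0356}, {"x": -0.84, "y": 0.141, "z": 0, "ax": 0, "ay": 0, "az": -0.0356}, {"x": -0.84, "y": 0.141, "z": 0.1, "ax": 0, "ay": 0, "az": -0.0356}, {"x": -0.84, "y": 0.141, "z": 0.2, "ax": 0, "ay": 0, "az": -0.0356}, {"x": -0.84, "y": 0.141, "z": 0.2, "ax": 0, "ay": 0, "az": -0.0356}, {"x": -0.84, "y": 0.141, "z": 0.2, "ax": 0, "ay": 0, "az": -0.0356}, {"x": -0.84, "y": 0.141, "z": 0.2, "ax": 0, "ay": 0, "az": -0.0356}]}}

```text
time: 26.35
tool_pos: [496.8, -176.6, 108.7]
tcp_rot: [[-0.075, 0.997, 0.002], [0.997, 0.075, 0.0], [-0.0, 0.002, -1.0]]
force: [0.9, -0.3, -1.0]
opening: 38.9
```

Run:
```python
from h import *
x,y=rk(-43,0)
plan([x,y,50],RA)
save("wrist","w21")
```

```text
{'x': -0.0007, 'y': -0.0026, 'z': 0.2347, 'ax': 0.0002, 'ay': 0.0, 'az': 0.0003} dist 58.7 tcp [ 496.8 -176.6  108.7] t 26.35 j7 0.64
```

View pics/w21.png

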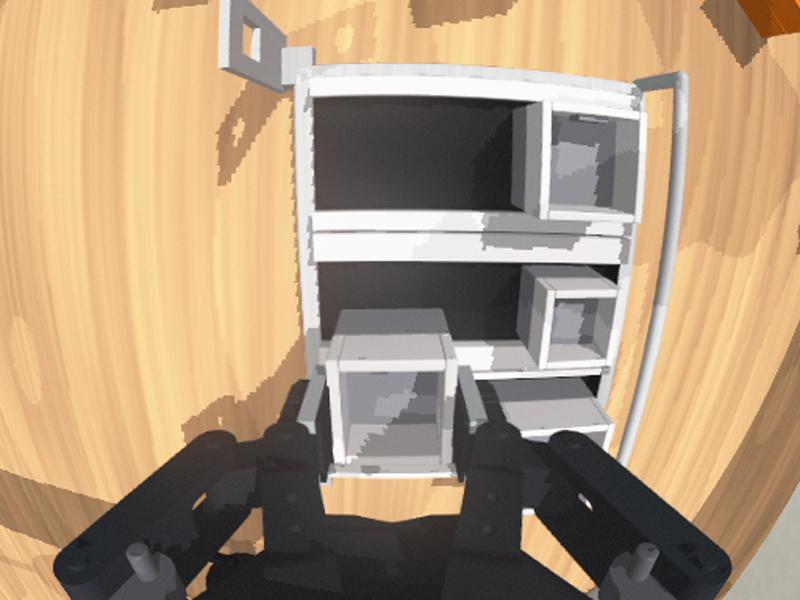

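Request:
{"method": "send_rows", "body": {"plan": [{"x": 0, "y": -0.002, "z": 0.1, "ax": 0, "ay": 0, "az": 0}, {"x": 0, "y": -0.002, "z": 0.2, "ax": 0, "ay": 0, "az": 0}, {"x": 0, "y": -0.002, "z": 0.23, "ax": 0, "ay": 0, "az": 0}, {"x": 0, "y": -0.002, "z": 0.23, "ax": 0, "ay": 0, "az": 0}, {"x": 0, "y": -0.002, "z": 0.23, "ax": 0, "ay": 0, "az": 0}]}}

```text
time: 26.9
tool_pos: [496.1, -177.5, 51.1]
tcp_rot: [[-0.074, 0.997, 0.001], [0.997, 0.074, -0.0], [-0.0, 0.001, -1.0]]
force: [0.1, 0.4, -1.1]
opening: 38.6
```

Run:
```python
from h import *
x,y=rk(-43,0)
plan([x,y,41.3],RA)
```

```text
{'x': 0.0026, 'y': 0.0011, 'z': 0.0393, 'ax': 0.0002, 'ay': 0.0001, 'az': 0.0001} dist 9.8 tcp [ 496.1 -177.5   51.1] t 26.9 j7 0.71
```

Request:
{"method": "send_rows", "body": {"plan": [{"x": 0.003, "y": 0.001, "z": 0.02, "ax": 0, "ay": 0, "az": 0}, {"x": 0.003, "y": 0.001, "z": 0.04, "ax": 0, "ay": 0, "az": 0}, {"x": 0.003, "y": 0.001, "z": 0.04, "ax": 0, "ay": 0, "az": 0}, {"x": 0.003, "y": 0.001, "z": 0.04, "ax": 0, "ay": 0, "az": 0}]}}

```text
time: 27.3
tool_pos: [496.8, -176.7, 41.3]
tcp_rot: [[-0.074, 0.997, 0.003], [0.997, 0.074, 0.0], [0.0, 0.003, -1.0]]
force: [-1.5, 1.5, 10.6]
opening: 38.6
```

Request:
{"method": "send_rows", "body": {"plan": [{"x": 0, "y": 0, "z": 0, "ax": 0, "ay": 0, "az": 0}, {"x": 0, "y": 0, "z": 0, "ax": 0, "ay": 0, "az": 0}, {"x": 0, "y": 0, "z": 0, "ax": 0, "ay": 0, "az": 0}, {"x": 0, "y": 0, "z": -0.1, "ax": 0, "ay": 0, "az": 0}, {"x": 0, "y": 0, "z": -0.3, "ax": 0, "ay": 0, "az": 0}, {"x": 0, "y": 0, "z": -0.45, "ax": 0, "ay": 0, "az": 0}, {"x": 0, "y": 0, "z": -0.45, "ax": 0, "ay": 0, "az": 0}], "grip": 0.45}}

```text
time: 28.0
tool_pos: [498.1, -177.9, 157.1]
tcp_rot: [[-0.073, 0.997, 0.008], [0.997, 0.073, -0.001], [-0.002, 0.008, -1.0]]
force: [0.1, -0.6, 0.5]
opening: 61.9
```

Run:
```python
from h import *
save("wrist","w22")
plan([488.5,289.2,150],np.radians(-8.5))
```

```text
{'x': 1.8624, 'y': 0.1036, 'z': 0.0182, 'ax': 0.0008, 'ay': 0.0, 'az': 0.0354} dist 466.4 tcp [ 497.  -177.1  154.8] t 28.05 j7 0.6
```

View pics/w22.png

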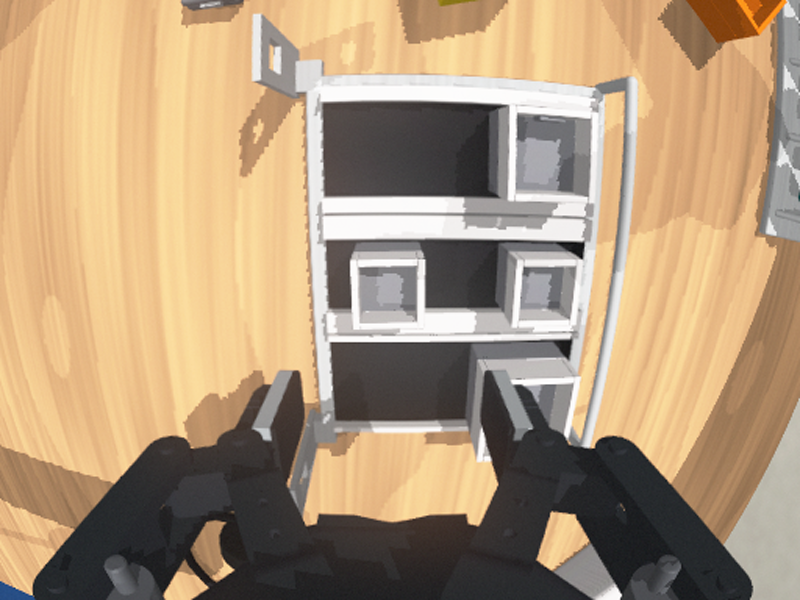

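Both small pots stand in the middle groove. Now medium B.

Request:
{"method": "send_rows", "body": {"plan": [{"x": 0.1, "y": 0.005, "z": 0, "ax": 0, "ay": 0, "az": 0}, {"x": 1, "y": 0.0556, "z": 0, "ax": 0, "ay": 0, "az": 0}, {"x": 1, "y": 0.0556, "z": 0, "ax": 0, "ay": 0, "az": 0}, {"x": 1, "y": 0.0556, "z": 0, "ax": 0, "ay": 0, "az": 0}, {"x": 1, "y": 0.0556, "z": 0, "ax": 0, "ay": 0, "az": 0}, {"x": 1, "y": 0.0556, "z": 0, "ax": 0, "ay": 0, "az": 0}, {"x": 1, "y": 0.0556, "z": 0, "ax": 0, "ay": 0, "az": 0}], "grip": 1}}

```text
time: 28.75
tool_pos: [489.7, 78.4, 151.0]
tcp_rot: [[-0.081, 0.997, -0.003], [0.997, 0.081, 0.0], [0.001, -0.002, -1.0]]
force: [-0.4, 0.1, 0.7]
opening: 85.5
```

Request:
{"method": "send_rows", "body": {"plan": [{"x": 0.862, "y": 0.048, "z": 0, "ax": 0, "ay": 0, "az": 0.0354}, {"x": 0.862, "y": 0.048, "z": 0, "ax": 0, "ay": 0, "az": 0.0354}, {"x": 0.862, "y": 0.048, "z": 0, "ax": 0, "ay": 0, "az": 0.0354}, {"x": 0.862, "y": 0.048, "z": 0.05, "ax": 0, "ay": 0, "az": 0.0354}, {"x": 0.862, "y": 0.048, "z": 0.1, "ax": 0, "ay": 0, "az": 0.0354}, {"x": 0.862, "y": 0.048, "z": 0.15, "ax": 0, "ay": 0, "az": 0.0354}, {"x": 0.862, "y": 0.048, "z": 0.15, "ax": 0, "ay": 0, "az": 0.0354}, {"x": 0.862, "y": 0.048, "z": 0.15, "ax": 0, "ay": 0, "az": 0.0354}]}}

```text
time: 29.55
tool_pos: [487.4, 286.9, 114.6]
tcp_rot: [[0.151, 0.989, -0.001], [0.989, -0.151, -0.002], [-0.002, -0.001, -1.0]]
force: [-0.5, -0.9, 0.5]
opening: 85.5
```

Run:
```python
from h import *
plan([488.5,289.2,56.5],np.radians(-8.5))
save("wrist","w23")
```

```text
{'x': 0.0104, 'y': 0.0031, 'z': 0.2323, 'ax': -0.0001, 'ay': 0.0003, 'az': -0.0005} dist 58.1 tcp [487.4 286.9 114.6] t 29.55 j7 -0.48
```

View pics/w23.png

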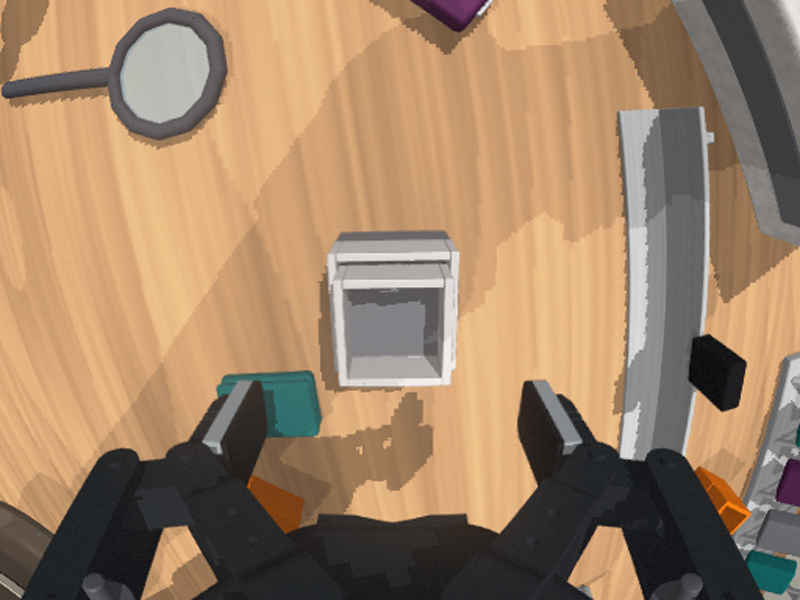

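Request:
{"method": "send_rows", "body": {"plan": [{"x": 0.006, "y": 0.003, "z": 0.1, "ax": 0, "ay": 0, "az": 0}, {"x": 0.006, "y": 0.003, "z": 0.2, "ax": 0, "ay": 0, "az": 0}, {"x": 0.006, "y": 0.003, "z": 0.232, "ax": 0, "ay": 0, "az": 0}, {"x": 0.006, "y": 0.003, "z": 0.232, "ax": 0, "ay": 0, "az": 0}, {"x": 0.006, "y": 0.003, "z": 0.232, "ax": 0, "ay": 0, "az": 0}]}}

```text
time: 30.1
tool_pos: [488.9, 290.5, 58.2]
tcp_rot: [[0.149, 0.989, 0.001], [0.989, -0.149, 0.001], [0.001, 0.001, -1.0]]
force: [-1.0, -0.2, 0.4]
opening: 85.4
```

Request:
{"method": "send_rows", "body": {"plan": [{"x": 0, "y": 0, "z": 0, "ax": 0, "ay": 0, "az": 0}, {"x": 0, "y": 0, "z": 0, "ax": 0, "ay": 0, "az": 0}, {"x": 0, "y": 0, "z": 0, "ax": 0, "ay": 0, "az": 0}, {"x": 0, "y": 0, "z": 0, "ax": 0, "ay": 0, "az": 0}, {"x": 0, "y": 0, "z": 0, "ax": 0, "ay": 0, "az": 0}, {"x": 0, "y": 0, "z": 0, "ax": 0, "ay": 0, "az": 0}], "grip": -1}}

```text
time: 30.7
tool_pos: [488.7, 291.2, 58.2]
tcp_rot: [[0.148, 0.989, 0.001], [0.989, -0.148, 0.001], [0.001, 0.001, -1.0]]
force: [-0.7, -0.9, 6.4]
opening: 48.6
```

Request:
{"method": "send_rows", "body": {"plan": [{"x": 0, "y": 0, "z": -0.03, "ax": 0, "ay": 0, "az": 0}, {"x": 0, "y": 0, "z": -0.06, "ax": 0, "ay": 0, "az": 0}, {"x": 0, "y": 0, "z": -0.09, "ax": 0, "ay": 0, "az": 0}, {"x": 0, "y": 0, "z": -0.12, "ax": 0, "ay": 0, "az": 0}, {"x": 0, "y": 0, "z": -0.24, "ax": 0, "ay": 0, "az": 0}, {"x": 0, "y": 0, "z": -0.36, "ax": 0, "ay": 0, "az": 0}, {"x": 0, "y": 0, "z": -0.36, "ax": 0, "ay": 0, "az": 0}]}}

```text
time: 31.4
tool_pos: [490.4, 291.8, 151.4]
tcp_rot: [[0.149, 0.989, 0.005], [0.989, -0.149, 0.004], [0.005, 0.005, -1.0]]
force: [0.2, -0.3, -2.0]
opening: 48.6
```

Run:
```python
from h import *
x,y=rk(-45,78)
plan([x,y,150],RA)
save("wrist","w24")
```

```text
{'x': -1.5478, 'y': 0.2253, 'z': -0.0013, 'ax': 0.0008, 'ay': -0.0007, 'az': -0.0354} dist 391.0 tcp [490.4 291.8 151.4] t 31.4 j7 -0.51
```

View pics/w24.png

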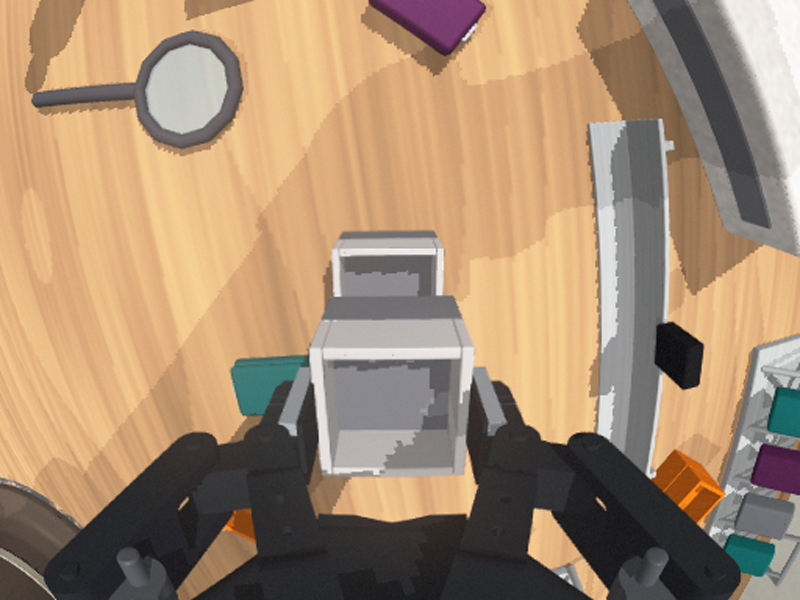

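Request:
{"method": "send_rows", "body": {"plan": [{"x": -0.1, "y": 0.015, "z": 0, "ax": 0, "ay": 0, "az": 0}, {"x": -1, "y": 0.145, "z": 0, "ax": 0, "ay": 0, "az": 0}, {"x": -1, "y": 0.145, "z": 0, "ax": 0, "ay": 0, "az": 0}, {"x": -1, "y": 0.145, "z": 0, "ax": 0, "ay": 0, "az": 0}, {"x": -1, "y": 0.145, "z": 0, "ax": 0, "ay": 0, "az": 0}, {"x": -1, "y": 0.145, "z": 0, "ax": 0, "ay": 0, "az": 0}, {"x": -1, "y": 0.145, "z": 0, "ax": 0, "ay": 0, "az": 0}]}}

```text
time: 32.15
tool_pos: [485.9, 33.4, 146.6]
tcp_rot: [[0.155, 0.988, -0.001], [0.988, -0.155, -0.001], [-0.002, -0.001, -1.0]]
force: [0.4, 0.2, -2.2]
opening: 48.5
```

Request:
{"method": "send_rows", "body": {"plan": [{"x": -0.545, "y": 0.08, "z": 0, "ax": 0, "ay": 0, "az": -0.0354}, {"x": -0.545, "y": 0.08, "z": 0, "ax": 0, "ay": 0, "az": -0.0354}, {"x": -0.545, "y": 0.08, "z": 0, "ax": 0, "ay": 0, "az": -0.0354}, {"x": -0.545, "y": 0.08, "z": 0, "ax": 0, "ay": 0, "az": -0.0354}, {"x": -0.545, "y": 0.08, "z": 0.15, "ax": 0, "ay": 0, "az": -0.0354}, {"x": -0.545, "y": 0.08, "z": 0.15, "ax": 0, "ay": 0, "az": -0.0354}, {"x": -0.545, "y": 0.08, "z": 0.15, "ax": 0, "ay": 0, "az": -0.0354}]}}

```text
time: 32.85
tool_pos: [485.6, -98.6, 109.0]
tcp_rot: [[-0.074, 0.997, -0.003], [0.997, 0.074, -0.0], [0.0, -0.003, -1.0]]
force: [-0.3, -1.4, -2.9]
opening: 48.6
```

Run:
```python
from h import *
x,y=rk(-45,79)
plan([x,y,56],RA)
save("wrist","w25")
```

```text
{'x': 0.0006, 'y': 0.0123, 'z': 0.212, 'ax': -0.0005, 'ay': -0.0, 'az': 0.0001} dist 53.1 tcp [485.6 -98.6 109. ] t 32.85 j7 0.47
```

View pics/w25.png

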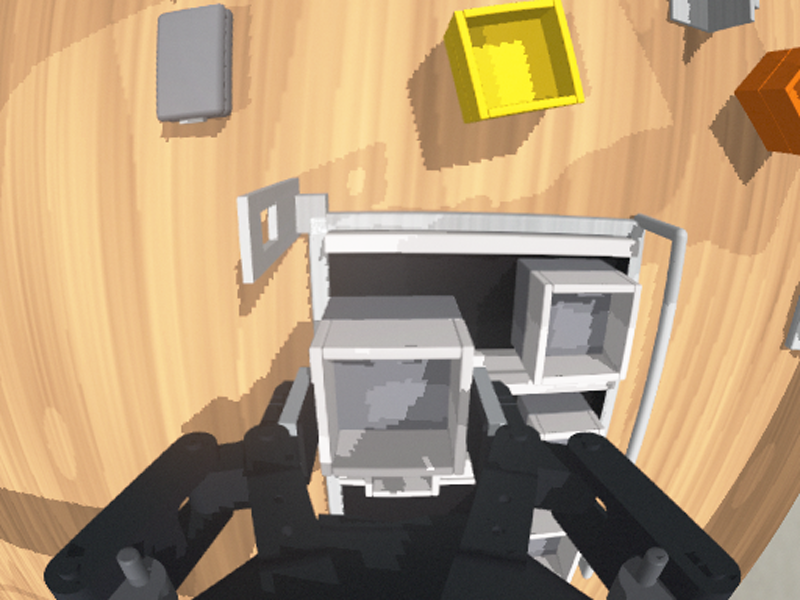

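Request:
{"method": "send_rows", "body": {"plan": [{"x": 0.002, "y": 0.008, "z": 0.05, "ax": 0, "ay": 0, "az": 0}, {"x": 0.002, "y": 0.008, "z": 0.15, "ax": 0, "ay": 0, "az": 0}, {"x": 0.002, "y": 0.008, "z": 0.21, "ax": 0, "ay": 0, "az": 0}, {"x": 0.002, "y": 0.008, "z": 0.21, "ax": 0, "ay": 0, "az": 0}, {"x": 0.002, "y": 0.008, "z": 0.21, "ax": 0, "ay": 0, "az": 0}]}}

```text
time: 33.4
tool_pos: [488.8, -98.7, 57.4]
tcp_rot: [[-0.074, 0.997, 0.0], [0.997, 0.074, -0.0], [-0.0, 0.0, -1.0]]
force: [0.5, -0.1, -1.0]
opening: 48.5
```

Run:
```python
from h import *
x,y=rk(-45,79)
plan([x,y,47],RA)
```

```text
{'x': 0.0021, 'y': -0.0008, 'z': 0.0414, 'ax': 0.0, 'ay': 0.0, 'az': 0.0001} dist 10.4 tcp [488.8 -98.7  57.4] t 33.4 j7 0.54
```

Request:
{"method": "send_rows", "body": {"plan": [{"x": 0.002, "y": 0, "z": 0.02, "ax": 0, "ay": 0, "az": 0}, {"x": 0.002, "y": 0, "z": 0.04, "ax": 0, "ay": 0, "az": 0}, {"x": 0.002, "y": 0, "z": 0.042, "ax": 0, "ay": 0, "az": 0}, {"x": 0.002, "y": 0, "z": 0.042, "ax": 0, "ay": 0, "az": 0}]}}

```text
time: 33.8
tool_pos: [489.2, -98.2, 47.2]
tcp_rot: [[-0.074, 0.997, 0.002], [0.997, 0.074, 0.0], [0.0, 0.002, -1.0]]
force: [-0.4, 0.3, 4.0]
opening: 48.8
```

Request:
{"method": "send_rows", "body": {"plan": [{"x": 0, "y": 0, "z": 0, "ax": 0, "ay": 0, "az": 0}, {"x": 0, "y": 0, "z": 0, "ax": 0, "ay": 0, "az": 0}, {"x": 0, "y": 0, "z": 0, "ax": 0, "ay": 0, "az": 0}, {"x": 0, "y": 0, "z": -0.1, "ax": 0, "ay": 0, "az": 0}, {"x": 0, "y": 0, "z": -0.3, "ax": 0, "ay": 0, "az": 0}, {"x": 0, "y": 0, "z": -0.42, "ax": 0, "ay": 0, "az": 0}, {"x": 0, "y": 0, "z": -0.42, "ax": 0, "ay": 0, "az": 0}], "grip": 0.5}}

```text
time: 34.5
tool_pos: [490.8, -98.9, 155.3]
tcp_rot: [[-0.073, 0.997, 0.007], [0.997, 0.073, 0.0], [-0.0, 0.007, -1.0]]
force: [-0.8, -0.8, -0.1]
opening: 64.4
```

Run:
```python
from h import *
save("wrist","w26")
plan([488.5,289.2,150],np.radians(-8.5))
```

```text
{'x': 1.5461, 'y': 0.1099, 'z': 0.0142, 'ax': 0.0007, 'ay': -0.0001, 'az': 0.0354} dist 387.5 tcp [489.7 -98.3 153.3] t 34.55 j7 0.43
```

View pics/w26.png

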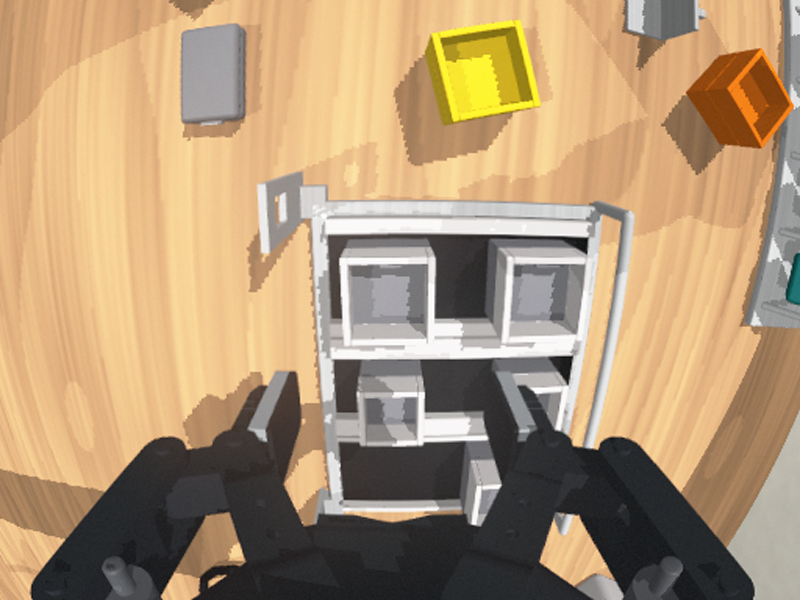

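Both mediums are in. Last: large B.

Request:
{"method": "send_rows", "body": {"plan": [{"x": 0.1, "y": 0.007, "z": 0, "ax": 0, "ay": 0, "az": 0}, {"x": 1, "y": 0.071, "z": 0, "ax": 0, "ay": 0, "az": 0}, {"x": 1, "y": 0.071, "z": 0, "ax": 0, "ay": 0, "az": 0}, {"x": 1, "y": 0.071, "z": 0, "ax": 0, "ay": 0, "az": 0}, {"x": 1, "y": 0.071, "z": 0, "ax": 0, "ay": 0, "az": 0}, {"x": 1, "y": 0.071, "z": 0, "ax": 0, "ay": 0, "az": 0}, {"x": 1, "y": 0.071, "z": 0, "ax": 0, "ay": 0, "az": 0}], "grip": 1}}

```text
time: 35.25
tool_pos: [486.3, 157.0, 149.9]
tcp_rot: [[-0.081, 0.997, -0.002], [0.997, 0.081, 0.0], [0.0, -0.002, -1.0]]
force: [-0.2, 0.0, 0.9]
opening: 85.3
```

Request:
{"method": "send_rows", "body": {"plan": [{"x": 0.55, "y": 0.04, "z": 0, "ax": 0, "ay": 0, "az": 0.0354}, {"x": 0.55, "y": 0.04, "z": 0.05, "ax": 0, "ay": 0, "az": 0.0354}, {"x": 0.55, "y": 0.04, "z": 0.1, "ax": 0, "ay": 0, "az": 0.0354}, {"x": 0.55, "y": 0.04, "z": 0.15, "ax": 0, "ay": 0, "az": 0.0354}, {"x": 0.55, "y": 0.04, "z": 0.22, "ax": 0, "ay": 0, "az": 0.0354}, {"x": 0.55, "y": 0.04, "z": 0.22, "ax": 0, "ay": 0, "az": 0.0354}, {"x": 0.55, "y": 0.04, "z": 0.22, "ax": 0, "ay": 0, "az": 0.0354}]}}

```text
time: 35.95
tool_pos: [487.4, 288.5, 96.0]
tcp_rot: [[0.15, 0.989, -0.001], [0.989, -0.15, -0.002], [-0.002, -0.001, -1.0]]
force: [0.6, 0.1, -0.3]
opening: 85.5
```

Run:
```python
from h import *
plan([488.5,289.2,34.5],np.radians(-8.5))
save("wrist","w27")
```

```text
{'x': 0.004, 'y': 0.004, 'z': 0.2459, 'ax': -0.0002, 'ay': 0.0003, 'az': -0.0003} dist 61.5 tcp [487.4 288.5  96. ] t 35.95 j7 -0.46
```

View pics/w27.png

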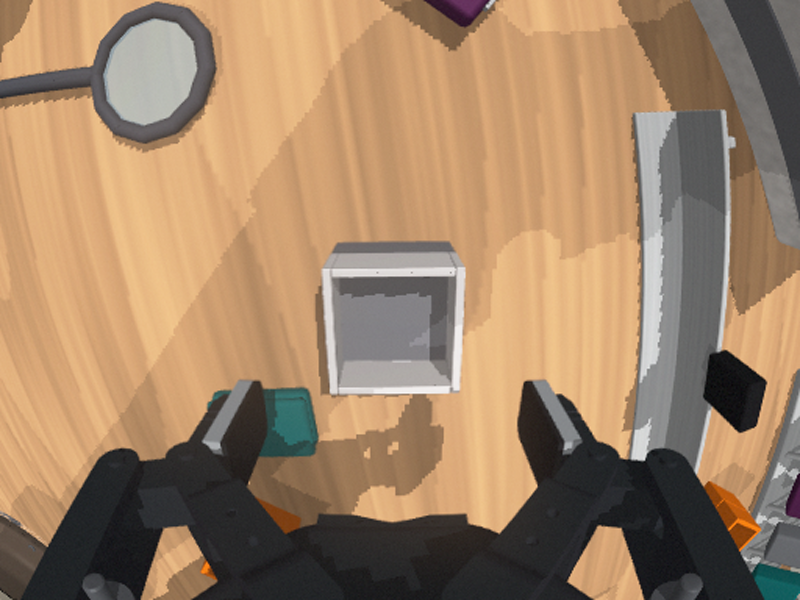

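Request:
{"method": "send_rows", "body": {"plan": [{"x": -0.002, "y": 0.004, "z": 0.1, "ax": 0, "ay": 0, "az": 0}, {"x": -0.002, "y": 0.004, "z": 0.2, "ax": 0, "ay": 0, "az": 0}, {"x": -0.002, "y": 0.004, "z": 0.245, "ax": 0, "ay": 0, "az": 0}, {"x": -0.002, "y": 0.004, "z": 0.245, "ax": 0, "ay": 0, "az": 0}, {"x": -0.002, "y": 0.004, "z": 0.245, "ax": 0, "ay": 0, "az": 0}]}}

```text
time: 36.5
tool_pos: [489.1, 289.5, 36.2]
tcp_rot: [[0.149, 0.989, 0.001], [0.989, -0.149, 0.001], [0.001, 0.001, -1.0]]
force: [-0.4, -0.6, 0.4]
opening: 85.6
```

Request:
{"method": "send_rows", "body": {"plan": [{"x": 0, "y": 0, "z": 0, "ax": 0, "ay": 0, "az": 0}, {"x": 0, "y": 0, "z": 0, "ax": 0, "ay": 0, "az": 0}, {"x": 0, "y": 0, "z": 0, "ax": 0, "ay": 0, "az": 0}, {"x": 0, "y": 0, "z": 0, "ax": 0, "ay": 0, "az": 0}, {"x": 0, "y": 0, "z": 0, "ax": 0, "ay": 0, "az": 0}], "grip": -1}}

```text
time: 37.0
tool_pos: [489.0, 290.0, 36.8]
tcp_rot: [[0.148, 0.989, 0.001], [0.989, -0.148, 0.002], [0.002, 0.001, -1.0]]
force: [-1.9, -0.7, 7.2]
opening: 58.7
```

Request:
{"method": "send_rows", "body": {"plan": [{"x": 0, "y": 0, "z": -0.05, "ax": 0, "ay": 0, "az": 0}, {"x": 0, "y": 0, "z": -0.15, "ax": 0, "ay": 0, "az": 0}, {"x": 0, "y": 0, "z": -0.3, "ax": 0, "ay": 0, "az": 0}, {"x": 0, "y": 0, "z": -0.45, "ax": 0, "ay": 0, "az": 0}, {"x": 0, "y": 0, "z": -0.45, "ax": 0, "ay": 0, "az": 0}]}}

```text
time: 37.5
tool_pos: [491.1, 290.7, 153.4]
tcp_rot: [[0.149, 0.989, 0.007], [0.989, -0.149, 0.005], [0.006, 0.006, -1.0]]
force: [0.7, 0.8, -2.9]
opening: 58.5
```

Run:
```python
from h import *
x,y=rk(-45,-78)
plan([x,y,150],RA)
```

```text
{'x': -2.1523, 'y': 0.3597, 'z': 0.0021, 'ax': 0.001, 'ay': -0.0009, 'az': -0.0355} dist 545.5 tcp [491.1 290.7 153.4] t 37.5 j7 -0.5
```

Request:
{"method": "send_rows", "body": {"plan": [{"x": -0.1, "y": 0.016, "z": 0, "ax": 0, "ay": 0, "az": 0}, {"x": -1, "y": 0.167, "z": 0, "ax": 0, "ay": 0, "az": 0}, {"x": -1, "y": 0.167, "z": 0, "ax": 0, "ay": 0, "az": 0}, {"x": -1, "y": 0.167, "z": 0, "ax": 0, "ay": 0, "az": 0}, {"x": -1, "y": 0.167, "z": 0, "ax": 0, "ay": 0, "az": 0}, {"x": -1, "y": 0.167, "z": 0, "ax": 0, "ay": 0, "az": 0}, {"x": -1, "y": 0.167, "z": 0, "ax": 0, "ay": 0, "az": 0}]}}

```text
time: 38.2
tool_pos: [491.9, 30.9, 148.0]
tcp_rot: [[0.155, 0.988, -0.0], [0.988, -0.155, -0.001], [-0.001, 0.0, -1.0]]
force: [-0.2, 0.9, -2.8]
opening: 58.2
```

Request:
{"method": "send_rows", "body": {"plan": [{"x": -1, "y": 0.167, "z": 0, "ax": 0, "ay": 0, "az": -0.0355}, {"x": -1, "y": 0.167, "z": 0, "ax": 0, "ay": 0, "az": -0.0355}, {"x": -1, "y": 0.167, "z": 0, "ax": 0, "ay": 0, "az": -0.0355}, {"x": -1, "y": 0.167, "z": 0, "ax": 0, "ay": 0, "az": -0.0355}, {"x": -1, "y": 0.167, "z": 0, "ax": 0, "ay": 0, "az": -0.0355}, {"x": -1, "y": 0.167, "z": 0, "ax": 0, "ay": 0, "az": -0.0355}, {"x": -1, "y": 0.167, "z": 0, "ax": 0, "ay": 0, "az": -0.0355}]}}

```text
time: 38.9
tool_pos: [496.3, -218.8, 147.5]
tcp_rot: [[-0.071, 0.997, -0.001], [0.997, 0.071, -0.0], [-0.0, -0.001, -1.0]]
force: [0.0, 1.1, -2.3]
opening: 58.5
```

Run:
```python
from h import *
x,y=rk(-45,-78)
plan([x,y,110],RA)
```

```text
{'x': -0.1448, 'y': 0.005, 'z': 0.15, 'ax': -0.0001, 'ay': 0.0, 'az': -0.0004} dist 52.1 tcp [ 496.3 -218.8  147.5] t 38.9 j7 0.69
```

Request:
{"method": "send_rows", "body": {"plan": [{"x": -0.13, "y": 0.005, "z": 0, "ax": 0, "ay": 0, "az": 0}, {"x": -0.13, "y": 0.005, "z": 0.1, "ax": 0, "ay": 0, "az": 0}, {"x": -0.13, "y": 0.005, "z": 0.2, "ax": 0, "ay": 0, "az": 0}, {"x": -0.13, "y": 0.005, "z": 0.2, "ax": 0, "ay": 0, "az": 0}, {"x": -0.13, "y": 0.005, "z": 0.2, "ax": 0, "ay": 0, "az": 0}]}}

```text
time: 39.4
tool_pos: [500.8, -247.6, 97.7]
tcp_rot: [[-0.077, 0.997, -0.001], [0.997, 0.077, 0.001], [0.001, -0.001, -1.0]]
force: [0.8, -0.9, -2.2]
opening: 58.3
```

Run:
```python
from h import *
x,y=rk(-45,-78)
plan([x,y,62],RA)
save("wrist","w28")
```

```text
{'x': -0.0288, 'y': -0.0052, 'z': 0.1428, 'ax': -0.0002, 'ay': -0.0002, 'az': 0.0005} dist 36.4 tcp [ 500.8 -247.6   97.7] t 39.4 j7 0.8
```

View pics/w28.png

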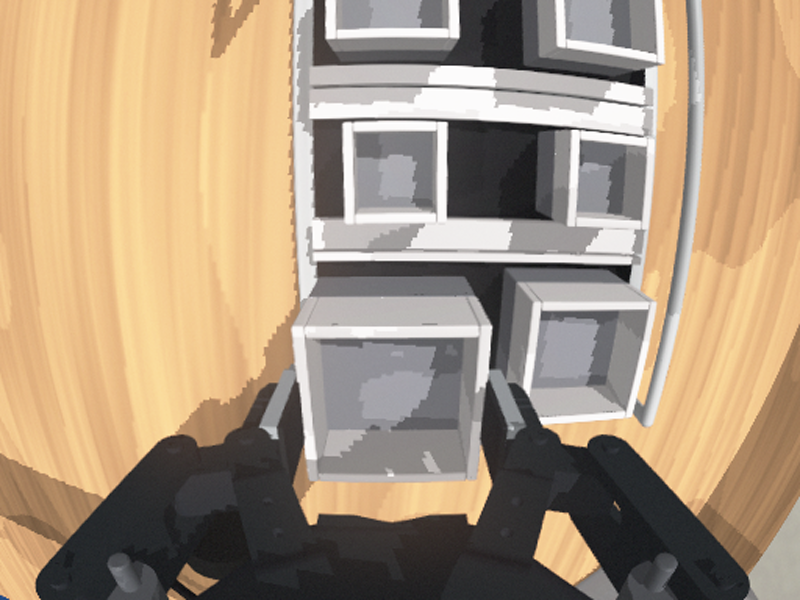

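Request:
{"method": "send_rows", "body": {"plan": [{"x": -0.029, "y": -0.008, "z": 0, "ax": 0, "ay": 0, "az": 0}, {"x": -0.029, "y": -0.008, "z": 0.05, "ax": 0, "ay": 0, "az": 0}, {"x": -0.029, "y": -0.008, "z": 0.14, "ax": 0, "ay": 0, "az": 0}, {"x": -0.029, "y": -0.008, "z": 0.14, "ax": 0, "ay": 0, "az": 0}, {"x": -0.029, "y": -0.008, "z": 0.14, "ax": 0, "ay": 0, "az": 0}]}}

```text
time: 39.95
tool_pos: [498.7, -257.1, 62.6]
tcp_rot: [[-0.074, 0.997, -0.001], [0.997, 0.074, 0.0], [0.0, -0.001, -1.0]]
force: [0.6, -0.3, -3.3]
opening: 58.4
```

Run:
```python
from h import *
x,y=rk(-45,-78)
plan([x,y,51.6],RA)
```

```text
{'x': 0.0089, 'y': 0.006, 'z': 0.0441, 'ax': -0.0002, 'ay': -0.0, 'az': 0.0001} dist 11.4 tcp [ 498.7 -257.1   62.6] t 39.95 j7 0.84
```

Request:
{"method": "send_rows", "body": {"plan": [{"x": 0.009, "y": 0.003, "z": 0.01, "ax": 0, "ay": 0, "az": 0}, {"x": 0.009, "y": 0.003, "z": 0.03, "ax": 0, "ay": 0, "az": 0}, {"x": 0.009, "y": 0.003, "z": 0.045, "ax": 0, "ay": 0, "az": 0}, {"x": 0.009, "y": 0.003, "z": 0.045, "ax": 0, "ay": 0, "az": 0}]}}

```text
time: 40.35
tool_pos: [500.0, -254.7, 51.8]
tcp_rot: [[-0.074, 0.997, 0.001], [0.997, 0.074, 0.0], [0.0, 0.001, -1.0]]
force: [-0.4, 0.6, 1.3]
opening: 58.1
```

Run:
```python
from h import *
x,y=rk(-45,-78)
plan([x,y,51.6],RA)
```

```text
{'x': -0.0006, 'y': 0.0001, 'z': 0.001, 'ax': 0.0001, 'ay': -0.0, 'az': 0.0002} dist 0.3 tcp [ 500.  -254.7   51.8] t 40.35 j7 0.85
```

Request:
{"method": "send_rows", "body": {"plan": [{"x": 0, "y": 0, "z": 0, "ax": 0, "ay": 0, "az": 0}, {"x": 0, "y": 0, "z": 0, "ax": 0, "ay": 0, "az": 0}, {"x": 0, "y": 0, "z": 0, "ax": 0, "ay": 0, "az": 0}, {"x": 0, "y": 0, "z": -0.1, "ax": 0, "ay": 0, "az": 0}, {"x": 0, "y": 0, "z": -0.3, "ax": 0, "ay": 0, "az": 0}, {"x": 0, "y": 0, "z": -0.5, "ax": 0, "ay": 0, "az": 0}, {"x": 0, "y": 0, "z": -0.7, "ax": 0, "ay": 0, "az": 0}, {"x": 0, "y": 0, "z": -0.8, "ax": 0, "ay": 0, "az": 0}], "grip": 0.6}}

```text
time: 41.15
tool_pos: [500.7, -255.9, 256.1]
tcp_rot: [[-0.074, 0.997, 0.005], [0.997, 0.074, -0.002], [-0.002, 0.005, -1.0]]
force: [0.1, -0.9, -0.9]
opening: 68.5
```

Run:
```python
from h import *
save("wrist","w29")
plan([500,-180,290],np.pi/2+RA)
```

```text
{'x': 0.3054, 'y': 0.0163, 'z': -0.1267, 'ax': 0.0007, 'ay': 0.0015, 'az': -0.25} dist 82.7 tcp [ 501.8 -256.5  258.5] t 41.2 j7 0.68
```

View pics/w29.png

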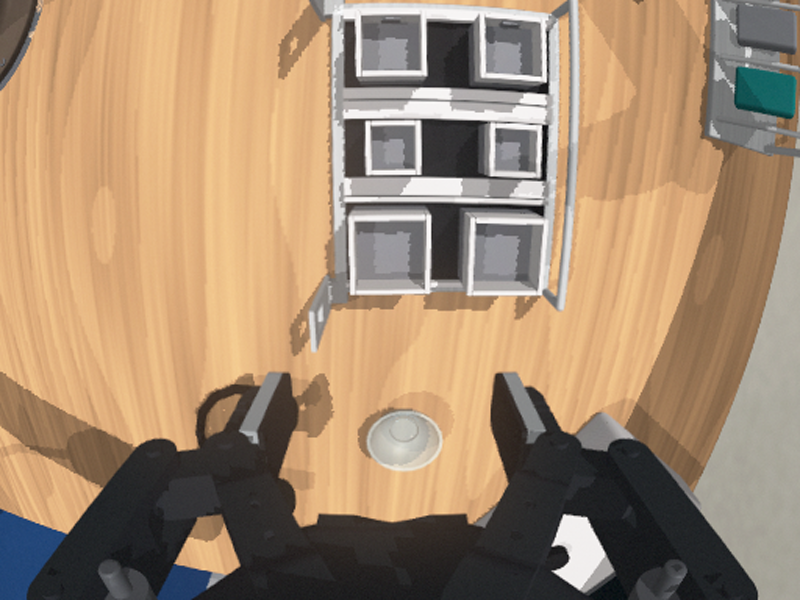

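Run:
```python
from h import *
plan([430,-176,255],np.pi/2+RA)
```

```text
{'x': 0.3423, 'y': -0.263, 'z': 0.0108, 'ax': 0.0007, 'ay': 0.0015, 'az': -0.25} dist 108.0 tcp [ 501.8 -256.5  258.5] t 41.2 j7 0.68
```

Request:
{"method": "send_rows", "body": {"plan": [{"x": 0.34, "y": -0.26, "z": 0.01, "ax": 0, "ay": 0, "az": -0.25}, {"x": 0.34, "y": -0.26, "z": 0.01, "ax": 0, "ay": 0, "az": -0.25}, {"x": 0.34, "y": -0.26, "z": 0.01, "ax": 0, "ay": 0, "az": -0.25}, {"x": 0.34, "y": -0.26, "z": 0.01, "ax": 0, "ay": 0, "az": -0.25}, {"x": 0.34, "y": -0.26, "z": 0.01, "ax": 0, "ay": 0, "az": -0.25}, {"x": 0.34, "y": -0.26, "z": 0.01, "ax": 0, "ay": 0, "az": -0.25}, {"x": 0.34, "y": -0.26, "z": 0.01, "ax": 0, "ay": 0, "az": -0.25}, {"x": 0.34, "y": -0.26, "z": 0.01, "ax": 0, "ay": 0, "az": -0.25}, {"x": 0.34, "y": -0.26, "z": 0.01, "ax": 0, "ay": 0, "az": -0.25}, {"x": 0.34, "y": -0.26, "z": 0.01, "ax": 0, "ay": 0, "az": -0.25}, {"x": 0.34, "y": -0.26, "z": 0.01, "ax": 0, "ay": 0, "az": -0.25}, {"x": 0.34, "y": -0.26, "z": 0.01, "ax": 0, "ay": 0, "az": -0.25}], "grip": 1}}

```text
time: 42.4
tool_pos: [428.4, -174.8, 248.8]
tcp_rot: [[-0.997, -0.075, -0.0], [-0.075, 0.997, 0.0], [0.0, 0.0, -1.0]]
force: [0.5, 0.1, 0.4]
opening: 85.1
```

Run:
```python
from h import *
save("wrist","w30")
plan([430,-176,255],np.pi/2+RA)
```

```text
{'x': -0.006, 'y': -0.0051, 'z': -0.0245, 'ax': 0.0, 'ay': -0.0, 'az': -0.0002} dist 6.4 tcp [ 428.4 -174.8  248.9] t 42.45 j7 2.0
```

View pics/w30.png

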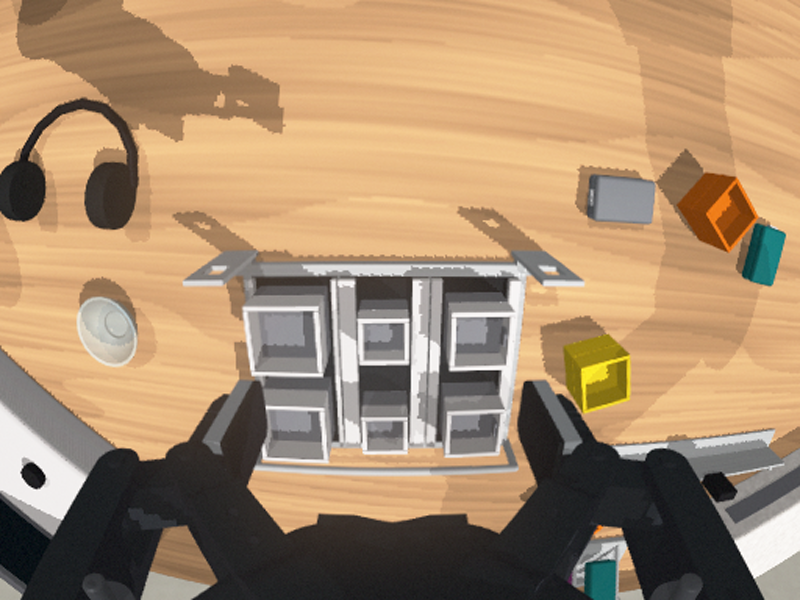

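Run:
```python
from h import *
im,P=load("w30")
for n,b in (("r",(112,155,172,190)),("l",(325,155,385,190))):
    o=cv2.resize(im[b[1]:b[3],b[0]:b[2],::-1],None,fx=13,fy=13,interpolation=cv2.INTER_CUBIC)
    def mark(x,y,z,col):
        X=rk(x,y); p=proj("wrist",[X[0],X[1],z],P)[0]; q=((p-np.array(b[:2])+.5)*13-.5).astype(int); cv2.circle(o,tuple(int(v) for v in q),4,col,-1)
    s=1 if n=="l" else -1
    for xx,col in ((-106,(0,0,255)),(-102,(255,0,0))):
        for dy,z in ((-8,53),(8,53),(8,77),(-8,77),(-16,93),(16,93)): mark(xx,s*128+dy,z,col)
    cv2.imwrite(f"pics/c8{n}.png",o)
```

```text
(no output)
```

View pics/c8r.png

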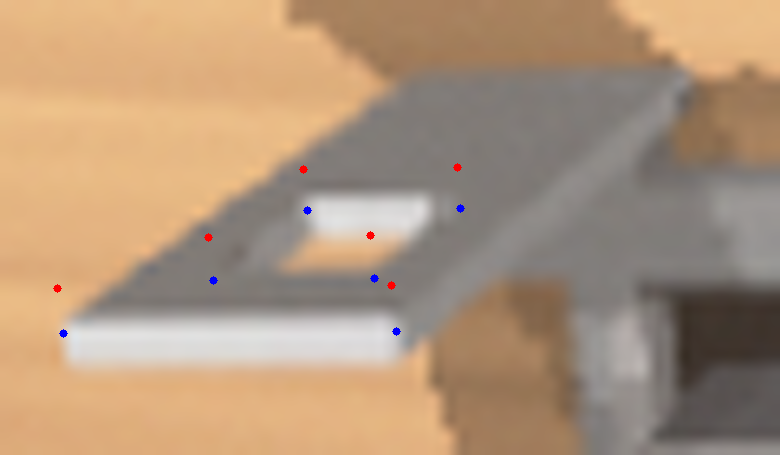

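View pics/c8l.png

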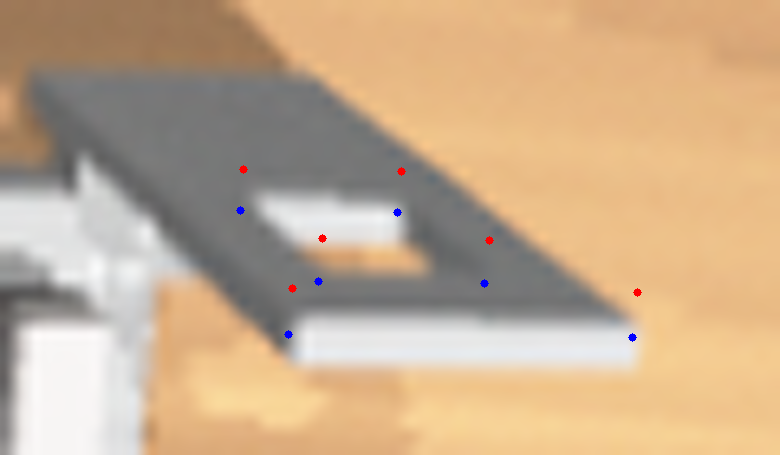

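Run:
```python
from h import *
im,P=load("w30")
def toR(W):
    w=W-np.array([RX,RY,0]);c,s=np.cos(RA),np.sin(RA);return np.c_[c*w[:,0]+s*w[:,1],-s*w[:,0]+c*w[:,1],w[:,2]]
f=lambda c,o:(np.array(c)+.5)/13-.5+np.array(o)
for n,o,top,lo,up in (("r",(112,155),[(65,315),(402,315),(65,362),(402,362)],[(308,195),(434,195)],[(380,272)]),("l",(325,155),[(298,316),(634,318),(298,362),(634,364)],[(255,193),(395,195)],[(300,275),(430,275)])):
    W=onz("wrist",f(top,o),93,P);print(n,"top93",toR(W).round(1).tolist())
    print(" low53",toR(onz("wrist",f(lo,o),53,P)).round(1).tolist()," up77",toR(onz("wrist",f(up,o),77,P)).round(1).tolist())
```

```text
r top93 [[-103.6, -143.6, 93.0], [-103.4, -111.4, 93.0], [-99.4, -144.2, 93.0], [-99.3, -111.8, 93.0]]
 low53 [[-103.5, -135.8, 53.0], [-103.3, -122.6, 53.0]]  up77 [[-102.6, -119.4, 77.0]]
l top93 [[-103.6, 112.7, 93.0], [-103.7, 143.9, 93.0], [-99.6, 113.1, 93.0], [-99.6, 144.5, 93.0]]
 low53 [[-103.7, 121.3, 53.0], [-103.7, 135.5, 53.0]]  up77 [[-102.6, 118.2, 77.0], [-102.7, 130.6, 77.0]]
```

Run:
```python
from h import *
plan([540,195,270],np.pi/2)
```

```text
{'x': -0.5521, 'y': 1.4433, 'z': -0.0843, 'ax': 0.0, 'ay': -0.0, 'az': 0.0115} dist 386.9 tcp [ 428.4 -174.8  248.9] t 42.45 j7 2.0
```

Request:
{"method": "send_rows", "body": {"plan": [{"x": -0.05, "y": 0.1, "z": -0.08, "ax": 0, "ay": 0, "az": 0}, {"x": -0.38, "y": 1, "z": -0.084, "ax": 0, "ay": 0, "az": 0}, {"x": -0.38, "y": 1, "z": -0.084, "ax": 0, "ay": 0, "az": 0}, {"x": -0.38, "y": 1, "z": -0.084, "ax": 0, "ay": 0, "az": 0}, {"x": -0.38, "y": 1, "z": -0.084, "ax": 0, "ay": 0, "az": 0}, {"x": -0.38, "y": 1, "z": -0.084, "ax": 0, "ay": 0, "az": 0}, {"x": -0.38, "y": 1, "z": -0.084, "ax": 0, "ay": 0, "az": 0}]}}

```text
time: 43.15
tool_pos: [505.2, 88.2, 269.4]
tcp_rot: [[-0.997, -0.08, -0.0], [-0.08, 0.997, 0.002], [0.0, 0.002, -1.0]]
force: [0.1, -0.3, -0.6]
opening: 85.4
```

Request:
{"method": "send_rows", "body": {"plan": [{"x": -0.17, "y": 0.44, "z": 0, "ax": 0, "ay": 0, "az": 0.0115}, {"x": -0.17, "y": 0.44, "z": 0, "ax": 0, "ay": 0, "az": 0.0115}, {"x": -0.17, "y": 0.44, "z": 0, "ax": 0, "ay": 0, "az": 0.0115}, {"x": -0.17, "y": 0.44, "z": 0, "ax": 0, "ay": 0, "az": 0.0115}, {"x": -0.17, "y": 0.44, "z": 0, "ax": 0, "ay": 0, "az": 0.0115}, {"x": -0.17, "y": 0.44, "z": 0, "ax": 0, "ay": 0, "az": 0.0115}]}}

```text
time: 43.75
tool_pos: [538.9, 192.3, 270.1]
tcp_rot: [[-1.0, 0.001, -0.0], [0.001, 1.0, -0.001], [0.0, -0.001, -1.0]]
force: [0.6, -0.4, 0.0]
opening: 84.8
```

Run:
```python
from h import *
im,P=save("wrist","w31")
plan([540,195,270],np.pi/2)
```

```text
{'x': -0.004, 'y': 0.0103, 'z': 0.001, 'ax': -0.0001, 'ay': 0.0, 'az': -0.0001} dist 2.8 tcp [539.  192.4 270.2] t 43.8 j7 1.22
```

View pics/w31.png

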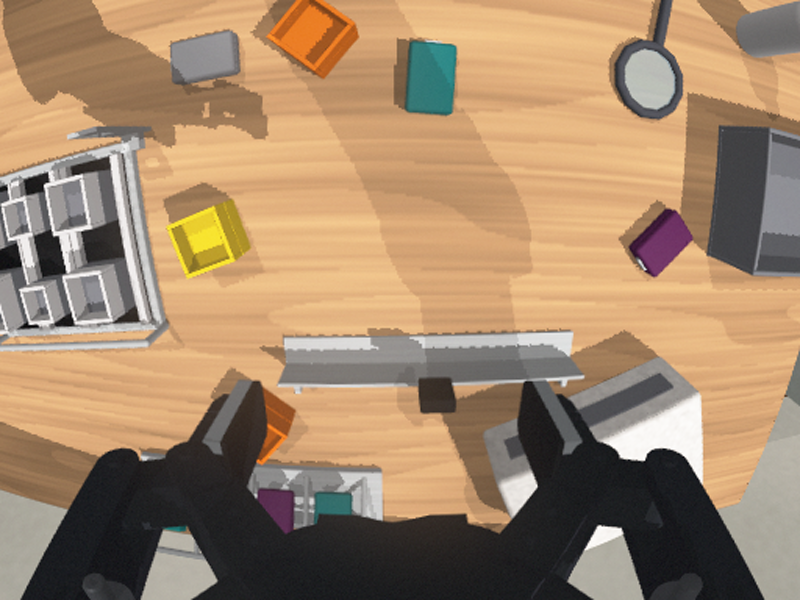

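Run:
```python
from h import *
im,P=load("w31")
for n,b in (("a",(175,205,260,270)),("b",(255,205,385,270))):
    o=cv2.resize(im[b[1]:b[3],b[0]:b[2],::-1],None,fx=8 if n=="a" else 6,fy=8 if n=="a" else 6,interpolation=cv2.INTER_CUBIC); cv2.imwrite(f"pics/c9{n}.png",o)
```

```text
(no output)
```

View pics/c9a.png

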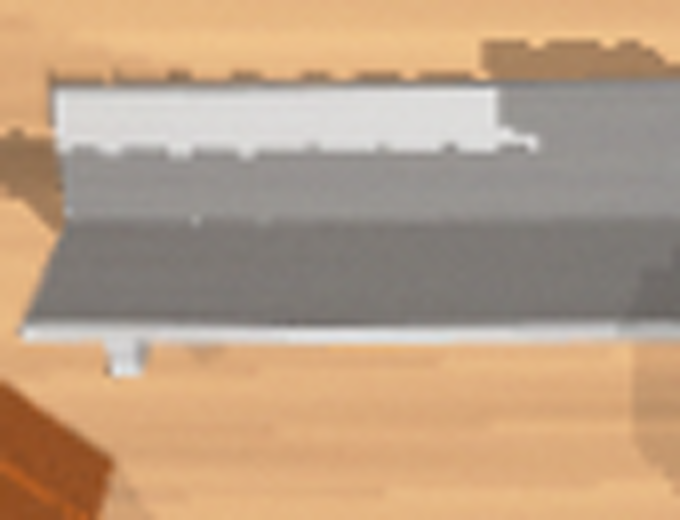

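View pics/c9b.png

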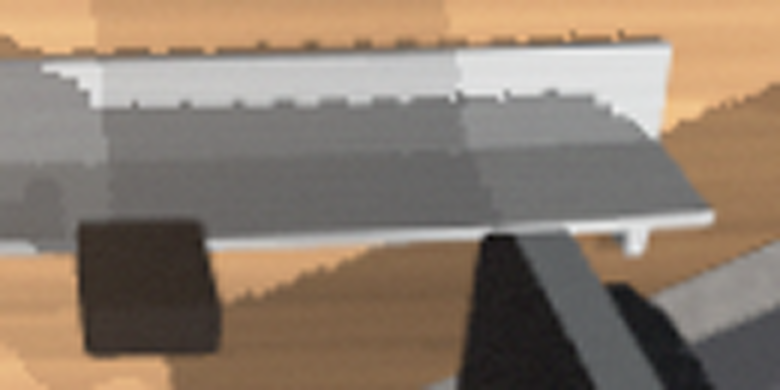

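Run:
```python
from h import *
im,P=load("w31")
fa=lambda c:(np.array(c)+.5)/8-.5+np.array((175,205)); fb=lambda c:(np.array(c)+.5)/6-.5+np.array((255,205))
def S(n,px,z): W=onz("wrist",px,z,P)[0]; print(n,W.round(1)); return W
a=S("top R front",fa((22,328)),46);b=S("top L front",fb((714,212)),46)
print("len",np.linalg.norm(a-b),"mid",(a+b)/2,"yaw",np.degrees(np.arctan2(*(b-a)[:2][::-1]))-90)
c=S("flange R",fa((55,88)),4);d=S("flange L",fb((670,42)),4);print(np.linalg.norm(c-d),(c+d)/2,np.degrees(np.arctan2(*(d-c)[:2][::-1]))-90)
for n,q in (("blk front L?",(84,315)),("blk front2",(214,302)),("blk back",(88,353)),("blk back2",(219,345))): S(n,fb(q),84)
for n,q in (("blk base",(79,226)),("base2",(205,221))): S(n,fb(q),46)
S("tabR neck top tip",fa((127,375)),36);S("tabL tip",fb((634,253)),36)
```

```text
top R front [666.8  86.5  46. ]
top L front [660.9 375.5  46. ]
len 288.9981342619941 mid [663.86008975 231.00850237  46.        ] yaw 1.1761572056760485
flange R [637.7  86.4   4. ]
flange L [632.5 374.5   4. ]
288.1147650283915 [635.14424615 230.45256669   4.        ] 1.0331522926542647
blk front L? [660.8 215.6  84. ]
blk front2 [658.  243.6  84. ]
blk back [670.6 216.7  84. ]
blk back2 [669.1 245.4  84. ]
blk base [659.7 216.4  46. ]
base2 [658.7 246.1  46. ]
tabR neck top tip [682.  102.8  36. ]
tabL tip [677.3 359.8  36. ]
```

Run:
```python
from h import *
for z in (0,60,100,140):
    print(z,[onz("top",np.array(p)*.64,z)[0].round(0)[:2].tolist() for p in ((278,213),(188,247),(276,205),(243,143))])
    _,P=load("w31"); print("  w31",onz("wrist",np.array([(488,437),(622,360),(700,400)])/1.5625,z,P).round(0)[:,:2].tolist())
plan([665.7,231,120],np.radians(91.1))
```

```text
0 [[754.0, 297.0], [675.0, 495.0], [772.0, 302.0], [913.0, 381.0]]
  w31 [[761.0, 298.0], [671.0, 443.0], [734.0, 576.0]]
60 [[741.0, 285.0], [665.0, 476.0], [758.0, 290.0], [895.0, 366.0]]
  w31 [[717.0, 283.0], [640.0, 406.0], [694.0, 520.0]]
100 [[732.0, 278.0], [658.0, 464.0], [749.0, 282.0], [882.0, 356.0]]
  w31 [[687.0, 273.0], [619.0, 382.0], [667.0, 483.0]]
140 [[724.0, 270.0], [652.0, 451.0], [740.0, 274.0], [870.0, 346.0]]
  w31 [[658.0, 263.0], [598.0, 358.0], [640.0, 446.0]]
{'x': -0.5066, 'y': 0.155, 'z': 0.601, 'ax': -0.0001, 'ay': 0.0, 'az': -0.0032} dist 200.3 tcp [539.  192.4 270.2] t 43.8 j7 1.22
```

Request:
{"method": "send_rows", "body": {"plan": [{"x": -0.2, "y": 0.06, "z": 0.1, "ax": 0, "ay": 0, "az": -0.003}, {"x": -0.507, "y": 0.155, "z": 0.3, "ax": 0, "ay": 0, "az": -0.003}, {"x": -0.507, "y": 0.155, "z": 0.5, "ax": 0, "ay": 0, "az": -0.003}, {"x": -0.507, "y": 0.155, "z": 0.6, "ax": 0, "ay": 0, "az": -0.003}, {"x": -0.507, "y": 0.155, "z": 0.6, "ax": 0, "ay": 0, "az": -0.003}, {"x": -0.507, "y": 0.155, "z": 0.6, "ax": 0, "ay": 0, "az": -0.003}, {"x": -0.507, "y": 0.155, "z": 0.6, "ax": 0, "ay": 0, "az": -0.003}, {"x": -0.507, "y": 0.155, "z": 0.6, "ax": 0, "ay": 0, "az": -0.003}]}}

```text
time: 44.6
tool_pos: [666.7, 233.5, 123.6]
tcp_rot: [[-1.0, -0.021, 0.004], [-0.021, 1.0, 0.002], [-0.004, 0.002, -1.0]]
force: [0.5, 0.3, 1.3]
opening: 85.4
```

Run:
```python
from h import *
im,P=save("wrist","w32")
plan([665.7,231,48],np.radians(91.1))
```

```text
{'x': 0.0049, 'y': -0.0112, 'z': 0.3017, 'ax': 0.0003, 'ay': 0.0006, 'az': 0.0002} dist 75.5 tcp [666.6 233.7 123.4] t 44.65 j7 1.31
```

View pics/w32.png

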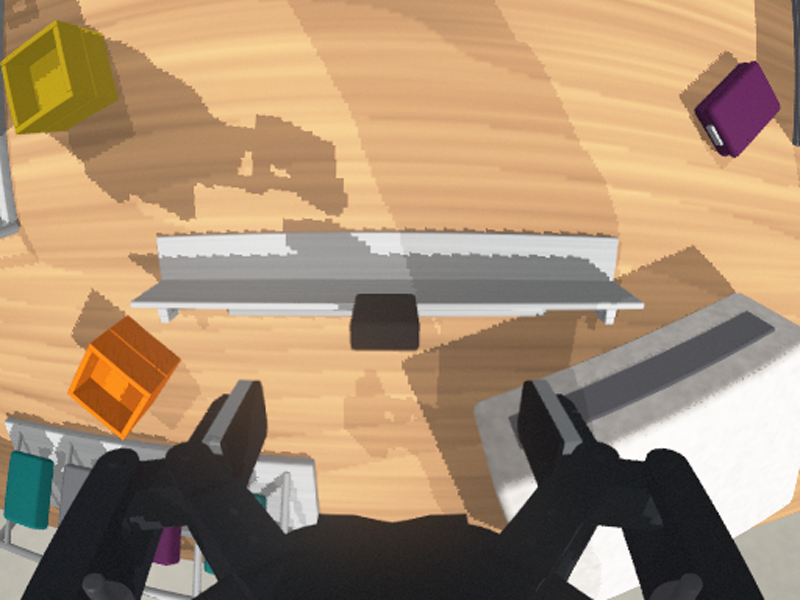

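Run:
```python
from h import *
_,P=load("w32")
for z in (0,60,100): print(z,onz("wrist",np.array([(475,403),(735,293),(500,525)])/1.5625,z,P).round(0)[:,:2].tolist())
p=sensors.state()
print("blk top corners px->z84",onz("wrist",np.array([(353,324),(419,322),(352,349),(419,349)])/1.5625,84,P).round(1).tolist())
print("top edge ends",onz("wrist",np.array([(132,302),(644,303)])/1.5625,46,P).round(1).tolist())
```

```text
0 [[751.0, 292.0], [668.0, 491.0], [875.0, 328.0]]
60 [[714.0, 279.0], [649.0, 432.0], [810.0, 307.0]]
100 [[689.0, 270.0], [637.0, 394.0], [766.0, 292.0]]
blk top corners px->z84 [[659.7, 217.3, 84.0], [658.2, 245.4, 84.0], [671.5, 216.8, 84.0], [670.8, 245.9, 84.0]]
top edge ends [[666.4, 87.6, 46.0], [661.2, 375.6, 46.0]]
```

Request:
{"method": "send_rows", "body": {"plan": [{"x": 0.004, "y": -0.01, "z": 0.1, "ax": 0, "ay": 0, "az": 0}, {"x": 0.004, "y": -0.01, "z": 0.2, "ax": 0, "ay": 0, "az": 0}, {"x": 0.004, "y": -0.01, "z": 0.3, "ax": 0, "ay": 0, "az": 0}, {"x": 0.004, "y": -0.01, "z": 0.3, "ax": 0, "ay": 0, "az": 0}, {"x": 0.004, "y": -0.01, "z": 0.3, "ax": 0, "ay": 0, "az": 0}, {"x": 0.004, "y": -0.01, "z": 0.3, "ax": 0, "ay": 0, "az": 0}]}}

```text
time: 45.25
tool_pos: [666.0, 231.4, 47.6]
tcp_rot: [[-1.0, -0.021, 0.003], [-0.021, 1.0, 0.001], [-0.003, 0.001, -1.0]]
force: [-0.0, -0.1, 0.9]
opening: 85.3
```

Run:
```python
from h import *
plan([665.5,231.4,48],np.radians(91.1))
```

```text
{'x': 0.002, 'y': 0.0001, 'z': -0.0014, 'ax': 0.0002, 'ay': 0.0005, 'az': 0.0003} dist 0.6 tcp [666.  231.4  47.6] t 45.25 j7 1.33
```

Request:
{"method": "send_rows", "body": {"plan": [{"x": 0.001, "y": 0, "z": 0, "ax": 0, "ay": 0.0004, "az": 0}, {"x": 0.001, "y": 0, "z": 0, "ax": 0, "ay": 0.0004, "az": 0}, {"x": 0.001, "y": 0, "z": 0, "ax": 0, "ay": 0.0004, "az": 0}, {"x": 0.001, "y": 0, "z": 0, "ax": 0, "ay": 0.0004, "az": 0}, {"x": 0.001, "y": 0, "z": 0, "ax": 0, "ay": 0.0004, "az": 0}, {"x": 0.001, "y": 0, "z": 0, "ax": 0, "ay": 0.0004, "az": 0}, {"x": 0.001, "y": 0, "z": 0, "ax": 0, "ay": 0.0004, "az": 0}], "grip": -1, "squeeze": 110}}

```text
time: 45.95
tool_pos: [665.1, 230.8, 45.9]
tcp_rot: [[-1.0, -0.021, -0.001], [-0.021, 1.0, 0.0], [0.001, 0.0, -1.0]]
force: [-0.2, -1.5, 5.7]
opening: 28.3
```

Run:
```python
from h import *
s=sensors.state();print(s["tool_pos"],s["tcp_rot"],s["force"],s["moment"],s["opening"])
save("wrist","w33")
```

```text
[665.06146469 230.767137    45.88460721] [[-9.99784238e-01 -2.07365562e-02 -1.21388214e-03]
 [-2.07367266e-02  9.99784963e-01  1.28014241e-04]
 [ 1.21096654e-03  1.53158562e-04 -9.99999255e-01]] [-0.19102862 -1.48487515  5.71660432] [-0.25279167  0.13385701  0.03625927] 28.312459921290188
```

View pics/w33.png

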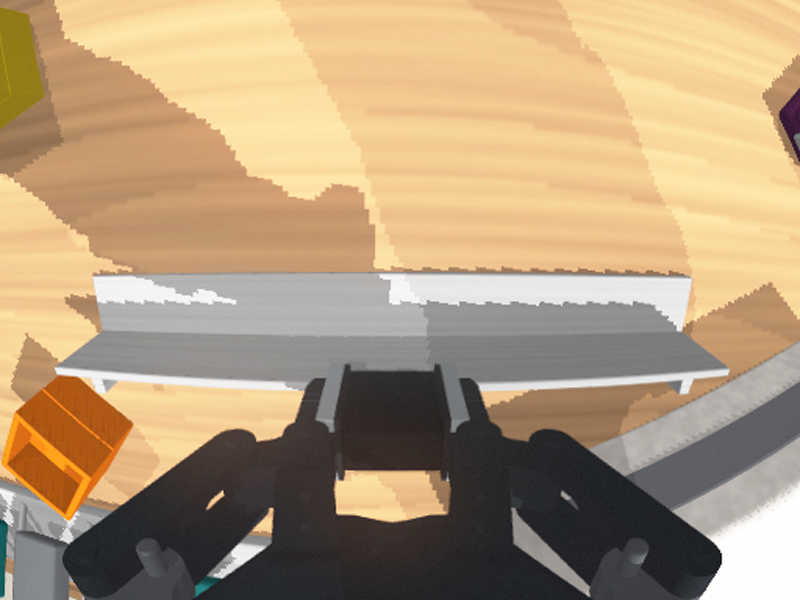

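Request:
{"method": "send_rows", "body": {"plan": [{"x": 0, "y": 0, "z": -0.04, "ax": 0, "ay": 0, "az": 0}, {"x": 0, "y": 0, "z": -0.14, "ax": 0, "ay": 0, "az": 0}, {"x": 0, "y": 0, "z": -0.26, "ax": 0, "ay": 0, "az": 0}, {"x": 0, "y": 0, "z": -0.4, "ax": 0, "ay": 0, "az": 0}, {"x": 0, "y": 0, "z": -0.55, "ax": 0, "ay": 0, "az": 0}, {"x": 0, "y": 0, "z": -0.6, "ax": 0, "ay": 0, "az": 0}, {"x": 0, "y": 0, "z": -0.6, "ax": 0, "ay": 0, "az": 0}]}}

```text
time: 46.7
tool_pos: [665.7, 231.3, 197.4]
tcp_rot: [[-1.0, -0.021, 0.001], [-0.021, 1.0, 0.002], [-0.001, 0.002, -1.0]]
force: [1.3, -0.1, -2.1]
opening: 28.6
```

Run:
```python
from h import *
save("wrist","w34")
x,y=rk(-101.6-5.9-35,-.5)
plan([x,y,190],np.pi/2+RA)
```

```text
{'x': 1.1048, 'y': -1.64, 'z': 0.0218, 'ax': 0.0001, 'ay': -0.0004, 'az': -0.0083} dist 494.4 tcp [664.6 231.1 195. ] t 46.75 j7 1.3
```

View pics/w34.png

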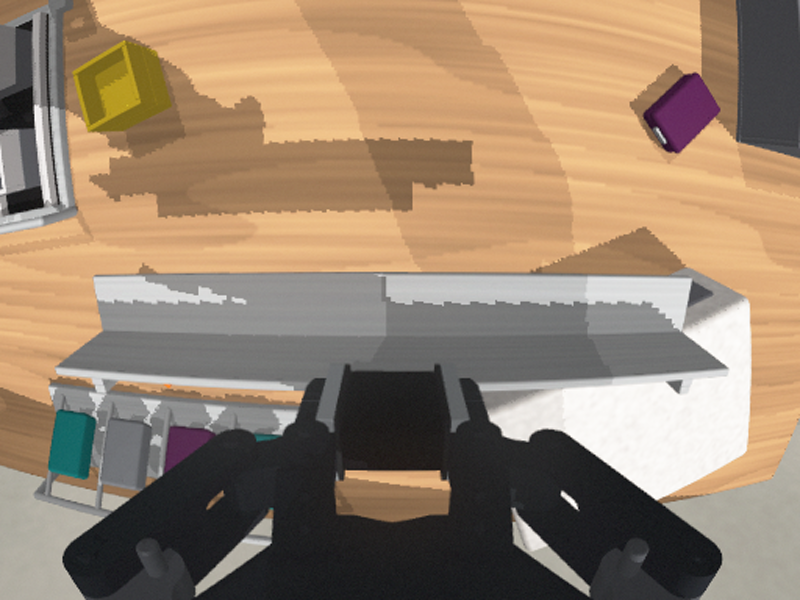

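Request:
{"method": "send_rows", "body": {"plan": [{"x": 0.05, "y": -0.08, "z": 0, "ax": 0, "ay": 0, "az": 0}, {"x": 0.55, "y": -0.82, "z": 0, "ax": 0, "ay": 0, "az": -0.008}, {"x": 0.55, "y": -0.82, "z": 0, "ax": 0, "ay": 0, "az": -0.008}, {"x": 0.55, "y": -0.82, "z": 0, "ax": 0, "ay": 0, "az": -0.008}, {"x": 0.55, "y": -0.82, "z": 0, "ax": 0, "ay": 0, "az": -0.008}, {"x": 0.55, "y": -0.82, "z": 0, "ax": 0, "ay": 0, "az": -0.008}, {"x": 0.55, "y": -0.82, "z": 0, "ax": 0, "ay": 0, "az": -0.008}, {"x": 0.55, "y": -0.82, "z": 0, "ax": 0, "ay": 0, "az": -0.008}]}}

```text
time: 47.55
tool_pos: [530.7, 23.1, 194.0]
tcp_rot: [[-0.997, -0.071, -0.005], [-0.071, 0.998, -0.0], [0.005, 0.0, -1.0]]
force: [0.6, 0.6, -2.0]
opening: 28.4
```

Run:
```python
from h import *
x,y=rk(-101.6-5.9-35,-.5)
plan([x,y,190],np.pi/2+RA)
```

```text
{'x': 0.5915, 'y': -0.7914, 'z': 0.0185, 'ax': 0.0, 'ay': -0.0008, 'az': -0.0005} dist 247.1 tcp [530.7  23.1 194. ] t 47.55 j7 1.6
```

Request:
{"method": "send_rows", "body": {"plan": [{"x": 0.59, "y": -0.79, "z": 0.02, "ax": 0, "ay": 0, "az": 0}, {"x": 0.59, "y": -0.79, "z": 0.02, "ax": 0, "ay": 0, "az": 0}, {"x": 0.59, "y": -0.79, "z": 0.02, "ax": 0, "ay": 0, "az": 0}, {"x": 0.59, "y": -0.79, "z": 0.02, "ax": 0, "ay": 0, "az": 0}, {"x": 0.59, "y": -0.79, "z": 0.02, "ax": 0, "ay": 0, "az": 0}, {"x": 0.59, "y": -0.79, "z": 0.02, "ax": 0, "ay": 0, "az": 0}, {"x": 0.59, "y": -0.79, "z": 0.02, "ax": 0, "ay": 0, "az": 0}, {"x": 0.59, "y": -0.79, "z": 0.02, "ax": 0, "ay": 0, "az": 0}]}}

```text
time: 48.35
tool_pos: [399.6, -182.9, 190.3]
tcp_rot: [[-0.997, -0.074, -0.003], [-0.074, 0.997, 0.0], [0.003, 0.0, -1.0]]
force: [0.3, -1.0, -3.0]
opening: 28.9
```

Run:
```python
from h import *
x,y=rk(-101.6-5.9-35,-.5)
save("wrist","w35")
plan([x,y,150],np.pi/2+RA)
```

```text
{'x': 0.0101, 'y': -0.0068, 'z': 0.1613, 'ax': 0.0001, 'ay': -0.0005, 'az': 0.0001} dist 40.4 tcp [ 399.6 -182.8  190.3] t 48.4 j7 2.04
```

View pics/w35.png

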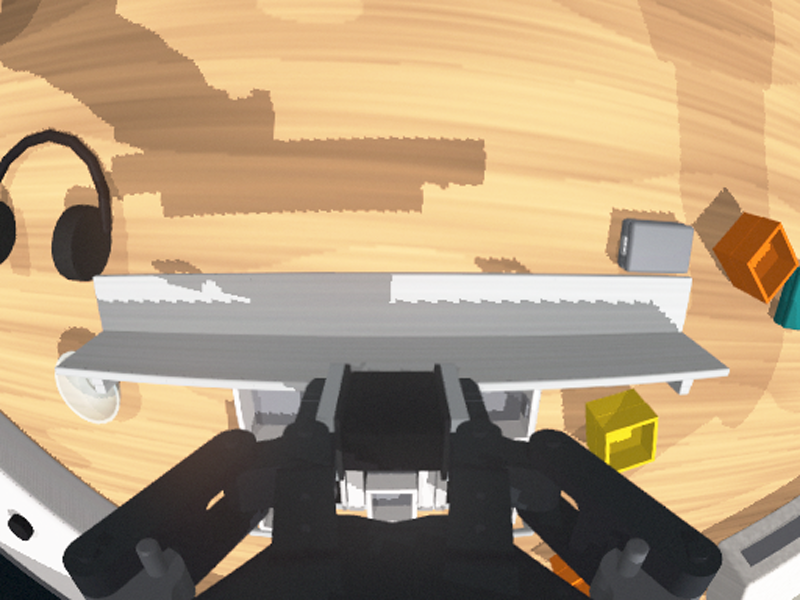

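Request:
{"method": "send_rows", "body": {"plan": [{"x": 0.01, "y": -0.006, "z": 0.1, "ax": 0, "ay": -0.0004, "az": 0}, {"x": 0.01, "y": -0.006, "z": 0.2, "ax": 0, "ay": -0.0004, "az": 0}, {"x": 0.01, "y": -0.006, "z": 0.3, "ax": 0, "ay": -0.0004, "az": 0}, {"x": 0.01, "y": -0.006, "z": 0.4, "ax": 0, "ay": -0.0004, "az": 0}, {"x": 0.01, "y": -0.006, "z": 0.437, "ax": 0, "ay": -0.0004, "az": 0}, {"x": 0.01, "y": -0.006, "z": 0.437, "ax": 0, "ay": -0.0004, "az": 0}, {"x": 0.01, "y": -0.006, "z": 0.437, "ax": 0, "ay": -0.0004, "az": 0}, {"x": 0.01, "y": -0.006, "z": 0.437, "ax": 0, "ay": -0.0004, "az": 0}]}}

```text
time: 49.2
tool_pos: [396.8, -186.1, 82.5]
tcp_rot: [[-0.997, -0.072, 0.002], [-0.072, 0.997, -0.0], [-0.002, -0.0, -1.0]]
force: [0.4, -0.4, -1.3]
opening: 28.5
```

Run:
```python
from h import *
save("wrist","w36")
save("side","s1",(200,100,330,240)); save("top","t1",(260,150,370,250))
x,y=rk(-101.6-5.9-35,-.5)
plan([x,y,81],np.pi/2+RA)
x,y=rk(-101.6-5.9,-.5)
plan([x,y,81],np.pi/2+RA)
```

```text
{'x': -0.0029, 'y': 0.0058, 'z': 0.0052, 'ax': -0.0, 'ay': 0.0003, 'az': -0.0003} dist 2.1 tcp [ 396.5 -186.2   82.3] t 49.35 j7 2.17
{'x': -0.1429, 'y': 0.0061, 'z': 0.0054, 'ax': -0.0, 'ay': 0.0003, 'az': -0.0003} dist 35.8 tcp [ 396.5 -186.2   82.3] t 49.35 j7 2.17
```

View pics/w36.png

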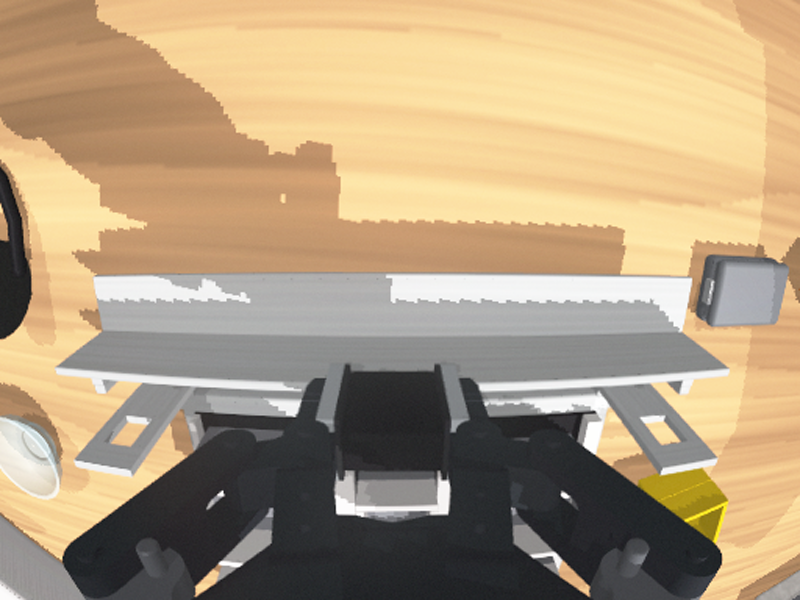

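View pics/s1.png

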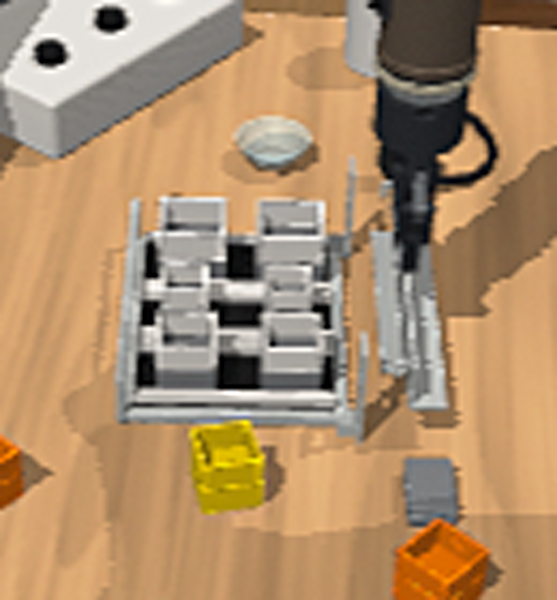

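View pics/t1.png

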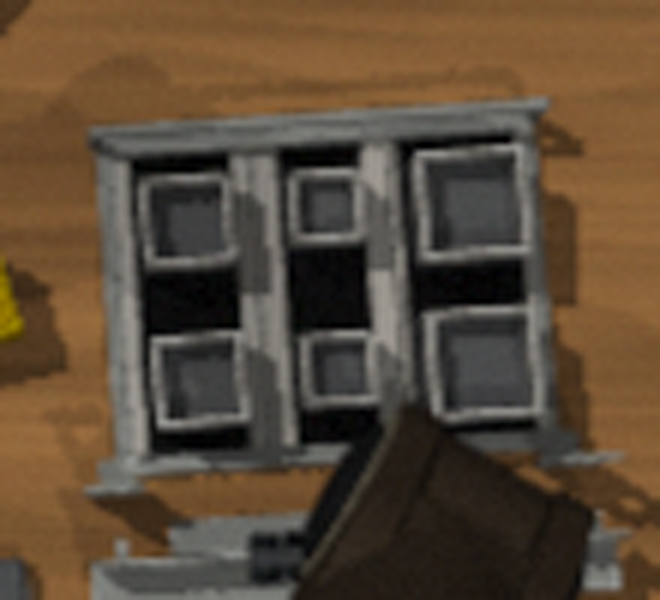

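Run:
```python
from h import *
im,P=load("w36")
for n,b in (("r",(30,225,130,310)),("l",(375,225,475,310))):
    cv2.imwrite(f"pics/c10{n}.png",cv2.resize(im[b[1]:b[3],b[0]:b[2],::-1],None,fx=7,fy=7,interpolation=cv2.INTER_CUBIC))
```

```text
(no output)
```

View pics/c10r.png

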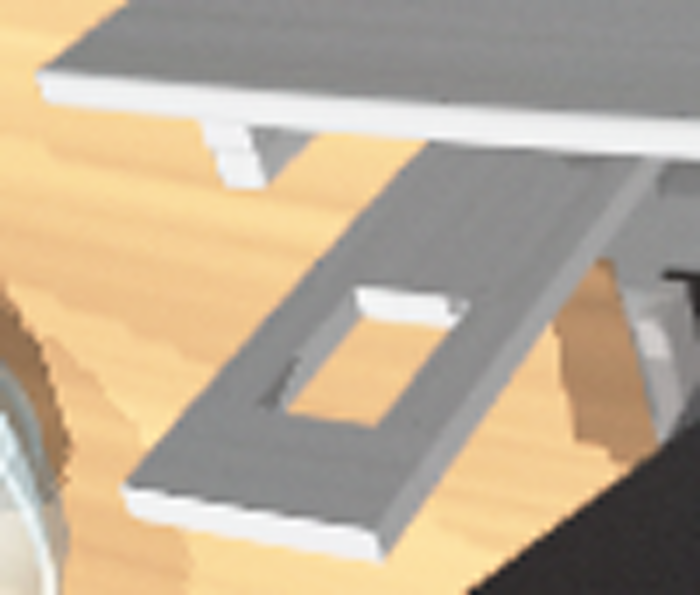

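View pics/c10l.png

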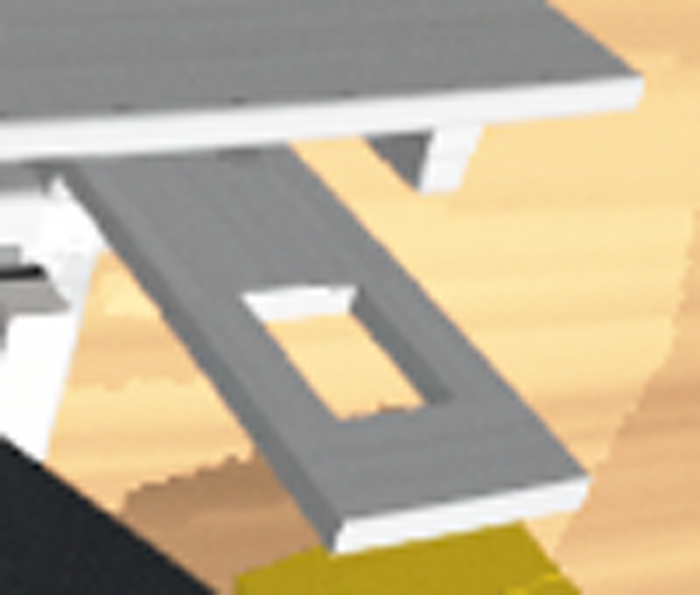

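Run:
```python
from h import *
im,P=load("w36")
def toR(W):
    w=W-np.array([RX,RY,0]);c,s=np.cos(RA),np.sin(RA);return np.c_[c*w[:,0]+s*w[:,1],-s*w[:,0]+c*w[:,1],w[:,2]]
fr=lambda c:(np.array(c)+.5)/7-.5+np.array((30,225)); fl=lambda c:(np.array(c)+.5)/7-.5+np.array((375,225))
def S(n,px,z): print(n,toR(onz("wrist",px,z,P)).round(1).tolist())
S("R slot low",fr([(356,288),(468,302)]),53);S("R slot up",fr([(265,405),(378,427)]),77);S("R top",fr([(122,488),(386,530),(130,512),(382,558)]),93)
S("L slot low",fl([(242,295),(358,287)]),53);S("L slot up",fl([(338,420),(452,402)]),77);S("L top",fl([(342,525),(590,478),(335,553),(588,500)]),93)
S("R hook tip",fr([(228,188),(264,188)]),74.4);S("L hook tip",fl([(420,191),(458,191)]),74.4)
S("rail top R front",fr([(40,73),(44,102)]),82.4);S("rail top L front",fl([(642,75),(642,104)]),82.4)
print(toR(sensors.state()["tool_pos"][None]))
```

```text
R slot low [[-102.9, -135.8, 53.0], [-102.7, -120.6, 53.0]]
R slot up [[-103.5, -134.3, 77.0], [-102.7, -119.9, 77.0]]
R top [[-102.6, -143.9, 93.0], [-103.3, -110.4, 93.0], [-99.5, -144.2, 93.0], [-99.5, -112.2, 93.0]]
L slot low [[-102.9, 121.0, 53.0], [-102.1, 137.4, 53.0]]
L slot up [[-102.7, 120.9, 77.0], [-102.7, 136.0, 77.0]]
L top [[-102.6, 112.8, 93.0], [-102.7, 144.8, 93.0], [-99.0, 113.2, 93.0], [-99.7, 145.9, 93.0]]
R hook tip [[-128.4, -132.0, 74.4], [-128.8, -127.2, 74.4]]
L hook tip [[-128.1, 124.6, 74.4], [-127.6, 129.7, 74.4]]
rail top R front [[-144.1, -146.1, 82.4], [-141.0, -146.7, 82.4]]
rail top L front [[-143.5, 143.2, 82.4], [-140.2, 144.4, 82.4]]
[[-143.21974832   -1.95574768   82.29914284]]
```

Request:
{"method": "send_rows", "body": {"plan": [{"x": 0, "y": 0.007, "z": 0.005, "ax": 0, "ay": 0.0003, "az": 0}, {"x": -0.03, "y": 0.007, "z": 0.005, "ax": 0, "ay": 0.0003, "az": 0}, {"x": -0.06, "y": 0.007, "z": 0.005, "ax": 0, "ay": 0.0003, "az": 0}, {"x": -0.08, "y": 0.007, "z": 0.005, "ax": 0, "ay": 0.0003, "az": 0}, {"x": -0.08, "y": 0.007, "z": 0.005, "ax": 0, "ay": 0.0003, "az": 0}, {"x": -0.08, "y": 0.007, "z": 0.005, "ax": 0, "ay": 0.0003, "az": 0}]}}

```text
time: 49.95
tool_pos: [415.6, -182.9, 80.1]
tcp_rot: [[-0.997, -0.071, -0.002], [-0.071, 0.997, 0.0], [0.002, 0.0, -1.0]]
force: [-0.4, 1.2, -1.9]
opening: 28.5
```

```bash
cat >> h.py <<'E'
def toR(W):
    W=np.atleast_2d(W); w=W-np.array([RX,RY,0]);c,s=np.cos(RA),np.sin(RA);return np.c_[c*w[:,0]+s*w[:,1],-s*w[:,0]+c*w[:,1],w[:,2]]
E
python3 - <<'E'
from h import *
im,P=save("wrist","w37")
s=sensors.state();print(toR(s["tool_pos"]),s["force"],s["moment"]); x,y=rk(-107.6,-.26); plan([x,y,81],np.pi/2+RA)
o=np.hstack([im[225:320,20:140,::-1],im[225:320,365:485,::-1]])
cv2.imwrite("pics/c11.png",cv2.resize(o,None,fx=3.3,fy=3.3,interpolation=cv2.INTER_CUBIC))
E
```

```text
[[-1.24132759e+02 -7.15022153e-02  8.00606243e+01]] [-0.38437313  0.25812583 -1.41788104] [ 0.00318995 -0.00845891 -0.01363292]
{'x': -0.0661, 'y': -0.0006, 'z': -0.0039, 'ax': 0.0, 'ay': -0.0004, 'az': -0.0004} dist 16.6 tcp [ 415.4 -182.9   80.1] t 50.0 j7 2.16
```

View pics/c11.png

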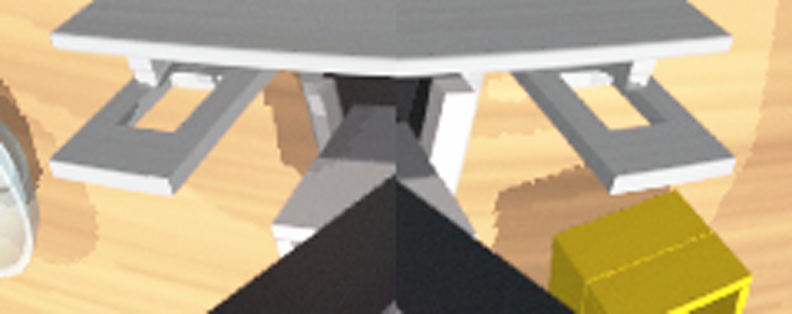

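Request:
{"method": "send_rows", "body": {"plan": [{"x": -0.02, "y": 0, "z": -0.004, "ax": 0, "ay": -0.0003, "az": -0.0003}, {"x": -0.04, "y": 0, "z": -0.004, "ax": 0, "ay": -0.0003, "az": -0.0003}, {"x": -0.055, "y": 0, "z": -0.004, "ax": 0, "ay": -0.0003, "az": -0.0003}, {"x": -0.066, "y": 0, "z": -0.004, "ax": 0, "ay": -0.0003, "az": -0.0003}, {"x": -0.066, "y": 0, "z": -0.004, "ax": 0, "ay": -0.0003, "az": -0.0003}, {"x": -0.066, "y": 0, "z": -0.004, "ax": 0, "ay": -0.0003, "az": -0.0003}, {"x": -0.066, "y": 0, "z": -0.004, "ax": 0, "ay": -0.0003, "az": -0.0003}]}}

```text
time: 50.7
tool_pos: [431.9, -181.7, 81.1]
tcp_rot: [[-0.997, -0.073, -0.0], [-0.073, 0.997, 0.0], [0.0, 0.0, -1.0]]
force: [0.7, 0.5, -1.6]
opening: 28.7
```

Run:
```python
from h import *
im,P=save("wrist","w38")
s=sensors.state();print(toR(s["tool_pos"]),s["force"],s["moment"]); x,y=rk(-107.6,-.26); plan([x,y,67],np.pi/2+RA)
o=np.hstack([im[220:300,20:140,::-1],im[220:300,365:485,::-1]])
cv2.imwrite("pics/c12.png",cv2.resize(o,None,fx=3.3,fy=3.3,interpolation=cv2.INTER_CUBIC))
```

```text
[[-107.57656593   -0.11832547   81.15296462]] [-0.36126223 -0.96427292 -2.0209036 ] [-0.04811217  0.01249528  0.05244176]
{'x': 0.0001, 'y': -0.0006, 'z': 0.0566, 'ax': 0.0, 'ay': -0.0, 'az': -0.0001} dist 14.2 tcp [ 431.9 -181.7   81.2] t 50.75 j7 2.15
```

View pics/c12.png

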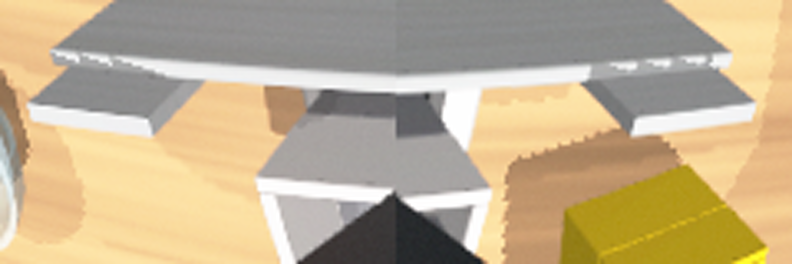

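Request:
{"method": "send_rows", "body": {"plan": [{"x": 0, "y": 0, "z": 0.01, "ax": 0, "ay": 0, "az": 0}, {"x": 0, "y": 0, "z": 0.02, "ax": 0, "ay": 0, "az": 0}, {"x": 0, "y": 0, "z": 0.03, "ax": 0, "ay": 0, "az": 0}, {"x": 0, "y": 0, "z": 0.03, "ax": 0, "ay": 0, "az": 0}, {"x": 0, "y": 0, "z": 0.03, "ax": 0, "ay": 0, "az": 0}]}}

```text
time: 51.25
tool_pos: [432.1, -181.7, 73.6]
tcp_rot: [[-0.997, -0.073, -0.0], [-0.073, 0.997, 0.0], [0.0, 0.0, -1.0]]
force: [0.4, -0.3, -1.4]
opening: 28.7
```

Run:
```python
from h import *
s=sensors.state();print(toR(s["tool_pos"]),s["force"],s["moment"]); x,y=rk(-107.6,-.26); plan([x,y,67],np.pi/2+RA)
```

```text
[[-107.43616202   -0.12931483   73.56893298]] [ 0.40457976 -0.27917873 -1.36489035] [ 0.02615486 -0.01072818  0.00892672]
{'x': 0.0006, 'y': -0.0005, 'z': 0.0263, 'ax': 0.0, 'ay': -0.0, 'az': -0.0001} dist 6.6 tcp [ 432.1 -181.7   73.6] t 51.25 j7 2.16
```

Request:
{"method": "send_rows", "body": {"plan": [{"x": 0, "y": 0, "z": 0.01, "ax": 0, "ay": 0, "az": 0}, {"x": 0, "y": 0, "z": 0.02, "ax": 0, "ay": 0, "az": 0}, {"x": 0, "y": 0, "z": 0.027, "ax": 0, "ay": 0, "az": 0}, {"x": 0, "y": 0, "z": 0.03, "ax": 0, "ay": 0, "az": 0}, {"x": 0, "y": 0, "z": 0.03, "ax": 0, "ay": 0, "az": 0}, {"x": 0, "y": 0, "z": 0.03, "ax": 0, "ay": 0, "az": 0}]}}

```text
time: 51.85
tool_pos: [432.2, -181.7, 66.6]
tcp_rot: [[-0.997, -0.073, 0.0], [-0.073, 0.997, 0.001], [-0.0, 0.0, -1.0]]
force: [-3.4, 0.6, 6.4]
opening: 28.7
```

Run:
```python
from h import *
im,P=save("wrist","w39");save("side","s2",(200,100,330,240))
s=sensors.state();print(toR(s["tool_pos"]),s["force"],s["moment"]); x,y=rk(-107.6,-.26); plan([x,y,67],np.pi/2+RA)
```

```text
[[-1.07381762e+02 -9.98300463e-02  6.66052796e+01]] [-3.82591921  1.50006303  6.28187916] [0.05843241 0.5617788  0.02614779]
{'x': 0.0009, 'y': -0.0006, 'z': -0.0016, 'ax': 0.0001, 'ay': 0.0, 'az': -0.0001} dist 0.5 tcp [ 432.1 -181.7   66.6] t 51.95 j7 2.16
```

View pics/s2.png

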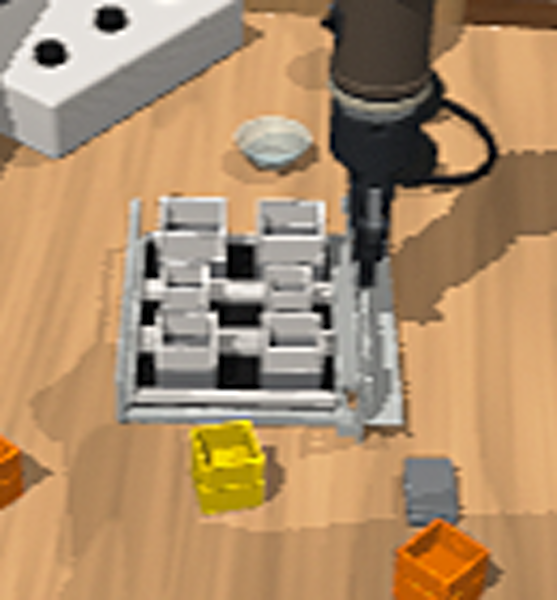

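View pics/w39.png

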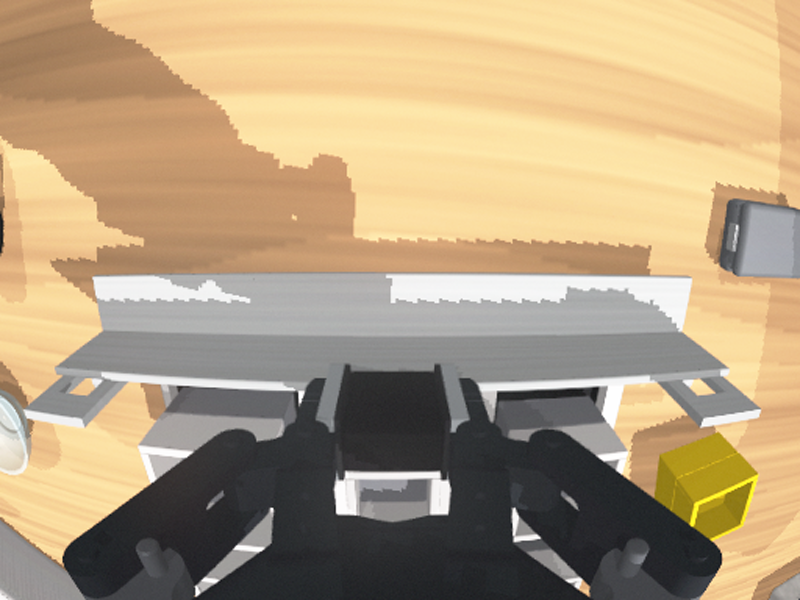

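Request:
{"method": "send_rows", "body": {"plan": [{"x": 0, "y": 0, "z": 0.004, "ax": 0, "ay": 0, "az": 0}, {"x": 0, "y": 0, "z": 0.008, "ax": 0, "ay": 0, "az": 0}, {"x": 0, "y": 0, "z": 0.008, "ax": 0, "ay": 0, "az": 0}]}}

```text
time: 52.25
tool_pos: [432.3, -181.7, 66.2]
tcp_rot: [[-0.997, -0.073, 0.001], [-0.073, 0.997, 0.001], [-0.001, 0.001, -1.0]]
force: [-9.7, 4.5, 33.7]
opening: 28.5
```

Run:
```python
from h import *
s=sensors.state();print(toR(s["tool_pos"]),s["force"],s["moment"])
```

```text
[[-107.24086467   -0.15963008   66.17303227]] [-9.73378869  4.5435688  33.73279972] [0.61110514 2.0127807  0.0361945 ]
```

Request:
{"method": "send_rows", "body": {"plan": [{"x": 0, "y": 0, "z": -0.008, "ax": 0, "ay": 0, "az": 0}, {"x": 0, "y": 0, "z": -0.008, "ax": 0, "ay": 0, "az": 0}]}}

```text
time: 52.45
tool_pos: [432.4, -181.8, 66.6]
tcp_rot: [[-0.997, -0.073, 0.001], [-0.073, 0.997, 0.0], [-0.001, -0.0, -1.0]]
force: [-0.9, 0.7, 7.1]
opening: 28.9
```

Request:
{"method": "send_rows", "body": {"plan": [{"x": 0, "y": 0, "z": 0, "ax": 0, "ay": 0, "az": 0}, {"x": 0, "y": 0, "z": 0, "ax": 0, "ay": 0, "az": 0}, {"x": 0, "y": 0, "z": 0, "ax": 0, "ay": 0, "az": 0}, {"x": 0, "y": 0, "z": 0, "ax": 0, "ay": 0, "az": 0}, {"x": 0, "y": 0, "z": -0.05, "ax": 0, "ay": 0, "az": 0}, {"x": 0, "y": 0, "z": -0.2, "ax": 0, "ay": 0, "az": 0}, {"x": 0, "y": 0, "z": -0.4, "ax": 0, "ay": 0, "az": 0}, {"x": 0, "y": 0, "z": -0.6, "ax": 0, "ay": 0, "az": 0}, {"x": 0, "y": 0, "z": -0.75, "ax": 0, "ay": 0, "az": 0}, {"x": 0, "y": 0, "z": -0.75, "ax": 0, "ay": 0, "az": 0}], "grip": 0.4}}

```text
time: 53.45
tool_pos: [434.5, -183.0, 259.7]
tcp_rot: [[-0.997, -0.072, 0.01], [-0.072, 0.997, -0.001], [-0.01, -0.002, -1.0]]
force: [0.3, 0.3, -0.0]
opening: 60.0
```

Run:
```python
from h import *
save("wrist","w40");save("side","s3",(200,100,330,240))
s=sensors.state();print(s["tool_pos"],s["force"],s["opening"])
```

```text
[ 432.35366061 -181.83842734  255.02258265] [-1.00449942 -0.37887701 -0.0894366 ] 59.52520591442442
```

View pics/w40.png

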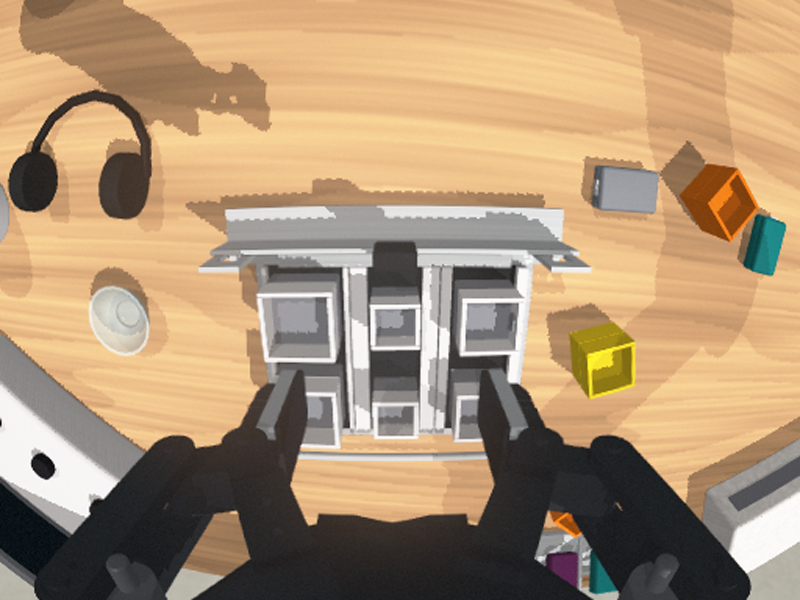

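View pics/s3.png

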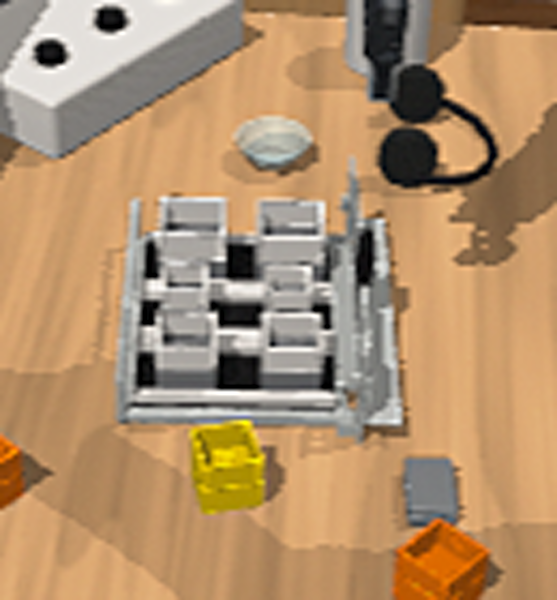

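Run:
```python
from h import *
im,P=load("w40")
b=(120,125,390,295);sc=2.9
o=cv2.resize(im[b[1]:b[3],b[0]:b[2],::-1],None,fx=sc,fy=sc,interpolation=cv2.INTER_CUBIC)
T=2.7 # rack x correction seen in the front views
def line(pts,col):
    q=[]
    for x,y,z in pts:
        X=rk(x+T,y); p=proj("wrist",[X[0],X[1],z],P)[0]; q.append(((p-np.array(b[:2])+.5)*sc-.5))
    cv2.polylines(o,[np.round(q).astype(np.int32).reshape(-1,1,2)],False,col,1)
line([(-111.5,145,67),(-111.5,-145,67),(-107.5,-145,67),(-107.5,145,67),(-111.5,145,67)],(0,0,255))
line([(-139.5,145,25),(-139.5,-145,25)],(0,0,255))
line([(-116.5,15,105),(-116.5,-15,105),(-102.5,-15,105),(-102.5,15,105),(-116.5,15,105)],(0,255,255))
for yc,h,zt in ((78,25,65),(0,20,61),(-78,30,69)):
    for xc in (-45-T,45-T): line([(xc-h,yc-h,zt),(xc-h,yc+h,zt),(xc+h,yc+h,zt),(xc+h,yc-h,zt),(xc-h,yc-h,zt)],(255,0,0))
cv2.imwrite("pics/ov.png",o)
```

```text
(no output)
```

View pics/ov.png

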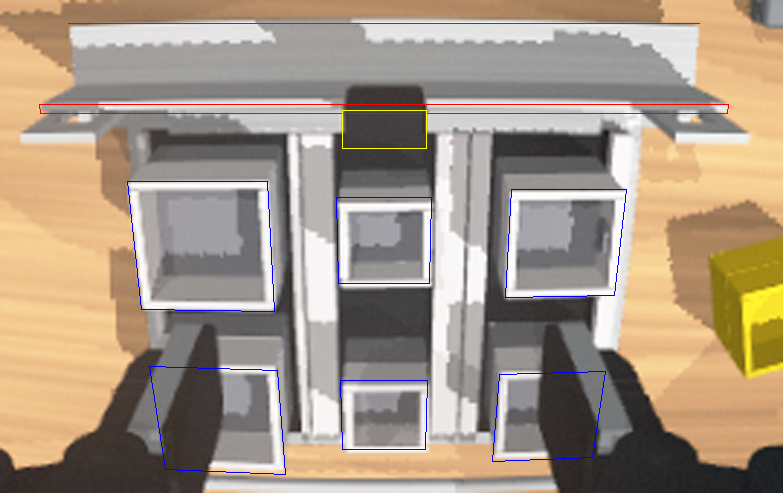

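Run:
```python
from station import hand_in, sensors
print(sensors.state()["time"]); print(hand_in())
```

```text
53.55
the job is handed in; nothing more can be done
None
```

I handed the job in at 53.6 s: all six pots are in the rack and the guard rail is hung. No verdict was given.

- **Pots:** I pulled each one straight up out of its stack. The two large pots stand in the 68 mm groove, the two medium in the 58 mm groove and the two small in the 48 mm groove. All are upright and the floor was felt at the expected height.
- **Rail:** it had been knocked about 4–5 cm aside during the run, so I measured it again before gripping. I fed both tabs through the slots with no contact force, then lowered it 14 mm. It met the stop at the expected height, and pressing to about 34 N moved it only 0.4 mm further. Then I let go and backed off.
- **Last checks:** drawing the expected finished positions over the last wrist picture matched the rail's flange and top edge at both ends, and the pot rims that show. The gripper's fingers partly hid the two rear outer pots (one large, one medium); earlier pictures showed both seated. The cases, headband, magnifier, dish and coloured look-alikes were never touched.
- **One disagreement:** my first rack fit placed it about 2–3 mm further from the slots along its length than the front views did. I used the front views for the slots. The pots therefore sit about 2–3 mm towards the rail from my aim, but still inside the grooves.

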